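# Weigh a batch of marble offcuts on the mosaic bench balance

### The arm

A 6-joint arm with a two-finger parallel gripper is mounted at the origin on the work surface. World frame = base frame: x ahead of the robot, y to its left, z up, the work surface at z = 0. Lengths are in m, angles in degrees, forces in N, time in s.
With the tool pointing down it reaches from about 0.3 to 0.75 m from the base axis. Payload 8.5 kg.
Tool frame: the origin (TCP) lies midway between the tips of the shut fingers; the grasp point (between the pads) lies 19 mm behind it; y points along the fingers, x is the direction in which the jaws open and shut, and the axes are right-handed (so a half turn about y gives the same grasp; the last joint's range is limited). The gripper opens to 85 mm and grips with 20 to 120 N. Pads are 22 mm wide; open, the fingers measure 114 mm over their backs; the gripper's body (76 mm by 85 mm) begins 54 mm behind the grasp point. The pads swing forward as they close: fully open they stand 13 mm farther back than shut.
Start: joints at [62.722, 21.807, 74.336, -0, 83.858, -12.336], TCP at [0.142, 0.531, 0.231] pointing down, gripper open.
Joint ranges: [-178.18, 178.18], [-50.72, 133.34], [12.68, 142.11], [-81.47, 261.47], [9.98, 163.14], [-165.26, 165.26]. Speed limits (degrees/s): [136.94, 136.94, 180, 180, 180, 180].

### API

Orientations are given as a 3x3 rotation matrix whose columns are the frame's x, y, z axes.
In Python, from rig import env gives the robot as it stands.
- The arm moves only by the tool carry_out, never from a script. Its argument "plan" is a list of rows, each a list of 3 entries, a list of its own where there are three numbers: the shift along the tool's x, y, z in m, then the turn, a rotation vector about the tool's x, y, z in degrees, then the finger opening in m, from 0 to 0.0854. In form: [[[dx, dy, dz], [ax, ay, az], jaw], ...]. A call has 1 to 8 rows; each row shifts and turns the commanded pose from where the row before left it, along the tool's axes as they then stand; what a row does not reach is not made up. A row lasts 1/8 s, in which the tool goes at most 62.5 mm and 10.7 degrees, less where a joint would pass 70% of its speed; a pose out of reach is approached as far as the arm can. A call is refused whole if a number of a shift passes 0.0625 or a number of a turn 10.7, either way. A call with a gripper value outside its range is refused whole. The fingers move at their own pace and stop on an object; "force" is the grip in N (left out, the last holds). Time passes only in rows, so rows that do not move let the fingers close. It gives the time, the measured TCP pose, the force and the opening at its end, in the units of the state.
- env.observe(): the state, without advancing time (a new reading comes with each control period).
- env.get_image(name): name is "side" or "top"; returns a dict with "image" (384x512x3 uint8, red, green, blue), "vfov" (degrees; the focal length in pixels is half the picture's height over the tangent of half this angle, whatever the lens; pixels are square), "cx", "cy" (the principal point, pixels), "rvec" (rotation vector, rad) and "tvec" (3), from world to camera coordinates, as OpenCV has them. Camera axes: x right, y down, z forward; pixel columns grow to the right and rows downward; lengths in m; the calibration is good to about 2 mm. A picture is of the moment at which its call begins. There is no depth.
- env.close_job(): hands the job in, once; it reports no verdict.
Trained networks look in a picture, given as the dict that the camera call returned (one of the last four; its "shot" number tells which), for a name from the list of things; names that differ only in an ending like _2 or _b are one class to them, and where a whole thing is asked for, a point or a joint stands for the part that bears it (a point fixed in the world has none). Each returns a list of dicts, best first, with "conf" (0 to 1); they miss things now and then, are a little off and sometimes report something else, mostly with a low value. They report only what shows in the picture. A call takes as long as a camera call.
- env.outline_of(target, picture): "mask" (384x512 bool, what is visible of it) and "pixel" ([row, column] in pixels, amid what is visible of it).
The state is a dict: "time_s": time; "q": joint angles; "qvel": joint speeds; "joint_efforts": joint torques, N m; "position": TCP position; "tool_rot": TCP orientation; "ft_force": force on the tool from outside, world axes, zero at the start; "wrist_torque": the same for the moment, N m; "grip_width": finger opening in m.
Only numpy, scipy, OpenCV 4.12 (cv2) and the standard library are available. Lean on these libraries where they do the work, as an engineer would, in place of code of your own. Each camera call takes 0.05 s, during which the arm holds its last target.

### The job

Weigh this batch of marble: lift the blue lid off the weight tub by its knob and set it down flat on the bench, knob up, lay every marble offcut in the metal goods tray of the balance, and put iron weights on the brass plate until the beam stands level. Then leave the stones and weights on the balance for me to read off, any weights not needed back in the tub, and the lid properly on the tub again to keep the stone dust out. Leave the hammer, the glue jar and the tub of chips where they are.

Things in the scene. Friction and masses are not known exactly. Their poses are not given: they have to be found in the camera images.
- balance: two-pan table balance, a fixed grey-green cast base 120 x 340 mm; origin at the centre of its underside on the bench, y along the beam, towards the goods tray. Pivot 85 mm up. Between the pans a red needle on the beam stands up to 150 mm above the bench before a white scale plate with a green level mark (plate top 141 mm).
- beam (a joint): tilt of the beam (rad): 0 level, positive when the tray side is down (stones heavier), negative when the plate side is down; stops at +-0.13. 50 g of difference tilts it 0.095, 70 g or more holds it at the stop, wherever on a pan the load lies; it swings to rest in 1.5 s. Judge it with nothing touching the pans. Some of the four weights always bring it level, within about 0.025.
- tray_floor (a point): centre of the upper face of the goods tray, a square-cornered bare-metal tray 200 mm (balance x) by 180 mm (balance y) with a rim 4 mm thick standing 8 mm above that face; 124 mm above the bench when level, up or down 17 mm at the stops. Axes as the balance's.
- plate_top (a point): centre of the upper face of the weight plate, a flat round brass plate 160 mm in diameter without a rim; 124 mm above the bench when level, up or down 17 mm at the stops. Axes as the balance's.
- tub: fixed white round tub for the weights, 172 mm outside diameter, 46 mm high, wall 4 mm, floor 5 mm thick; origin at the centre of its underside.
- lid: loose lid of the tub, 0.2 kg: a blue disc 182 mm in diameter and 5 mm thick over a white locating lip 146 mm in diameter and 6 mm deep that drops inside the rim; a black knob stands in its middle, neck 21 mm in diameter from 15 to 30 mm above the origin, flared head 30 mm in diameter from 32 to 40 mm. Origin at the centre of the lip's underside: 40 mm above the bench when seated on the tub, 0 when flat on the bench.
- w200a: 200 g iron weight: a dark hexagonal prism 32 mm across flats and 31 mm high with a brass plug in its top, standing in the tub at the start; origin at its centre, z up its axis, one pair of flats faces along its +x and -x, the others every 60 degrees.
- w200b: the other 200 g iron weight: a dark hexagonal prism 32 mm across flats and 31 mm high with a brass plug in its top, standing in the tub at the start; origin at its centre, z up its axis, one pair of flats faces along its +x and -x, the others every 60 degrees.
- w100: 100 g iron weight: a dark hexagonal prism 26 mm across flats and 24 mm high with a brass plug in its top, standing in the tub at the start; origin at its centre, z up its axis, one pair of flats faces along its +x and -x, the others every 60 degrees.
- w50: 50 g iron weight: a dark hexagonal prism 21 mm across flats and 18 mm high with a brass plug in its top, standing in the tub at the start; origin at its centre, z up its axis, one pair of flats faces along its +x and -x, the others every 60 degrees.
- stone_a: White stone, a sawn marble rod 80 mm long (its x axis) and 30 mm square, lying on the bench; origin at its centre. It weighs anything up to about 0.2 kg; only the balance tells. May be absent (None).
- stone_b: Pinkish red stone, a sawn marble rod 60 mm long (its x axis) and 30 mm square, lying on the bench; origin at its centre. It weighs anything up to about 0.2 kg; only the balance tells. May be absent (None).
- stone_c: Green-grey stone, a sawn marble rod 40 mm long (its x axis) and 30 mm square, lying on the bench; origin at its centre. It weighs anything up to about 0.2 kg; only the balance tells. May be absent (None).
- stone_d: Black stone, a sawn marble rod 25 mm long (its x axis) and 27 mm square, lying on the bench; origin at its centre. It weighs anything up to about 0.2 kg; only the balance tells. May be absent (None).
- stone_e: Ochre yellow stone, a sawn marble rod 25 mm long (its x axis) and 27 mm square, lying on the bench; origin at its centre. It weighs anything up to about 0.2 kg; only the balance tells. May be absent (None).
- hammer: bystander: mosaic hammer lying on the bench, about 170 mm long, 27 mm high; leave it alone
- glue_jar: bystander: white glue jar with a red cap, 56 mm in diameter, 55 mm high; origin under its middle; leave it alone
- chip_tub: bystander: white rectangular tub of cut stone chips, 150 x 105 x 38 mm; origin under its middle; leave it alone

How it is judged (in metres and radians):
On the way, in this order (a step that is already met when the one before it is completed fails the run):
1. the lid is off the tub and lies flat on the bench, knob up, let go (height (world z) of lid below 0.012 m and angle between lid's own z axis and vertical below 0.1 rad and horizontal distance between lid and tub above 0.165 m and contact force between the fingers and lid below 0.2 N), for 0.2 s.
2. every stone lies in the goods tray and the beam stands level (within 0.04 rad) against the weights, untouched (x of stone_a in the frame of tray_floor between -0.098 and 0.098 m and y of stone_a in the frame of tray_floor between -0.088 and 0.088 m and z of stone_a in the frame of tray_floor between 0.005 and 0.08 m and x of stone_b in the frame of tray_floor between -0.098 and 0.098 m and y of stone_b in the frame of tray_floor between -0.088 and 0.088 m and z of stone_b in the frame of tray_floor between 0.005 and 0.08 m and x of stone_c in the frame of tray_floor between -0.098 and 0.098 m and y of stone_c in the frame of tray_floor between -0.088 and 0.088 m and z of stone_c in the frame of tray_floor between 0.005 and 0.08 m and x of stone_d in the frame of tray_floor between -0.098 and 0.098 m and y of stone_d in the frame of tray_floor between -0.088 and 0.088 m and z of stone_d in the frame of tray_floor between 0.005 and 0.08 m and x of stone_e in the frame of tray_floor between -0.098 and 0.098 m and y of stone_e in the frame of tray_floor between -0.088 and 0.088 m and z of stone_e in the frame of tray_floor between 0.005 and 0.08 m and value of joint beam between -0.04 and 0.04 rad and velocity of joint beam between -0.05 and 0.05 rad/s and contact force between the fingers and balance below 0.2 N and contact force between the fingers and stone_a below 0.2 N and contact force between the fingers and stone_b below 0.2 N and contact force between the fingers and stone_c below 0.2 N and contact force between the fingers and stone_d below 0.2 N and contact force between the fingers and stone_e below 0.2 N and contact force between the fingers and w200a below 0.2 N and contact force between the fingers and w200b below 0.2 N and contact force between the fingers and w100 below 0.2 N and contact force between the fingers and w50 below 0.2 N), for 0.5 s.
At the end, for the whole second after the job is handed in: every stone present lies in the goods tray, each weight stands either on the weight plate or in the tub, the beam is at rest within 0.04 rad of level, the lid is seated on the tub (within 14 mm of its centre, all the way down, level within 0.04 rad), everything at rest (x of stone_a in the frame of tray_floor between -0.098 and 0.098 m and y of stone_a in the frame of tray_floor between -0.088 and 0.088 m and z of stone_a in the frame of tray_floor between 0.005 and 0.08 m and x of stone_b in the frame of tray_floor between -0.098 and 0.098 m and y of stone_b in the frame of tray_floor between -0.088 and 0.088 m and z of stone_b in the frame of tray_floor between 0.005 and 0.08 m and x of stone_c in the frame of tray_floor between -0.098 and 0.098 m and y of stone_c in the frame of tray_floor between -0.088 and 0.088 m and z of stone_c in the frame of tray_floor between 0.005 and 0.08 m and x of stone_d in the frame of tray_floor between -0.098 and 0.098 m and y of stone_d in the frame of tray_floor between -0.088 and 0.088 m and z of stone_d in the frame of tray_floor between 0.005 and 0.08 m and x of stone_e in the frame of tray_floor between -0.098 and 0.098 m and y of stone_e in the frame of tray_floor between -0.088 and 0.088 m and z of stone_e in the frame of tray_floor between 0.005 and 0.08 m and ((horizontal distance between w200a and plate_top below 0.08 m and z of w200a in the frame of plate_top between 0.004 and 0.08 m) or (horizontal distance between w200a and tub below 0.08 m and height (world z) of w200a below 0.05 m)) and ((horizontal distance between w200b and plate_top below 0.08 m and z of w200b in the frame of plate_top between 0.004 and 0.08 m) or (horizontal distance between w200b and tub below 0.08 m and height (world z) of w200b below 0.05 m)) and ((horizontal distance between w100 and plate_top below 0.08 m and z of w100 in the frame of plate_top between 0.004 and 0.08 m) or (horizontal distance between w100 and tub below 0.08 m and height (world z) of w100 below 0.05 m)) and ((horizontal distance between w50 and plate_top below 0.08 m and z of w50 in the frame of plate_top between 0.004 and 0.08 m) or (horizontal distance between w50 and tub below 0.08 m and height (world z) of w50 below 0.05 m)) and value of joint beam between -0.04 and 0.04 rad and velocity of joint beam between -0.05 and 0.05 rad/s and horizontal distance between lid and tub below 0.014 m and angle between lid's own z axis and vertical below 0.04 rad and height (world z) of lid between 0.036 and 0.0435 m and linear speed of each of stone_a, stone_b, stone_c, stone_d, stone_e, w200a, w200b, w100, w50, lid below 0.03 m/s); the robot touches nothing.
It fails at once if the hammer is moved more than 3 cm (distance of hammer from where it was at the start of the episode above 0.03 m).
It fails at once if the glue jar is moved more than 3 cm (distance of glue_jar from where it was at the start of the episode above 0.03 m).
It fails at once if the tub of chips is moved more than 3 cm (distance of chip_tub from where it was at the start of the episode above 0.03 m).
Of stone_a, stone_b, stone_c, stone_d, stone_e only 3 to 5 are there at a start; the rules pass over those that are not, and their reading is None.
At some moment in a run one of stone_a, stone_b, stone_c, stone_d, stone_e may be knocked a few centimetres aside while the robot is not near it.
Once in a run the grip may slacken for a moment while it holds something.
It also fails if it takes over 210 s, if anything falls off the work surface, if the arm or the gripper's body presses on something with over 40 N, if the wrist force passes 120 N, or if a joint passes its speed limit or range.

## Working session

There is one attempt and no reset: what is moved stays moved. The work goes in short steps, Python scripts to look and compute and a tool call to move; the robot and the scene stay as the last step left them, time stands still between calls to the robot, and variables do not carry over. Pictures are saved under pics/ and viewed, and the job is handed in when it is done.

Besides the shell and the picture viewer there is one more tool, called after "Call:" in YAML: its name, and indented under it one key for each argument. carry_out: Moves the arm, as the interface text tells. Its arguments: {"type":"object","properties":{"plan":{"type":"array","items":{"type":"array"}},"force":{"type":"number"}},"required":["plan"]}

```bash
ls -la; mkdir -p pics
python3 - <<'E'
from rig import env
import cv2,numpy as np
s=env.observe()
for k,v in s.items(): print(k,np.round(v,4).tolist())
for n in ("side","top"):
    p=env.get_image(n)
    print(n,{k:(np.round(v,4).tolist() if k!='image' else 0) for k,v in p.items()})
    cv2.imwrite(f"pics/{n}0.png",p["image"][:,:,::-1])
E
```

```text
total 12
drwxr-xr-x  3 agent agent 4096 Dec  7 14:31 .
drwxr-xr-x 23 root  root  4096 Dec  7 14:31 ..
drwxr-xr-x  2 agent agent 4096 Dec  7 14:31 pics
time_s 0.0
q [62.7221, 21.8401, 74.3879, 0.0009, 83.8593, -12.3366]
qvel [-0.0598, -0.063, 0.0315, 0.0254, -0.0637, -0.0597]
joint_efforts [-0.0, -44.8459, -23.1275, -0.0002, 0.0048, -0.0]
position [0.1417, 0.5311, 0.2307]
tool_rot [[0.2578, -0.0007, -0.9662], [0.9662, -0.0013, 0.2578], [-0.0015, -1.0, 0.0003]]
ft_force [0.2921, -0.4532, -0.3115]
wrist_torque [0.0022, 0.0546, -0.003]
grip_width 0.0854
side {'image': 0, 'vfov': 52.7648, 'cx': 260.9406, 'cy': 193.207, 'rvec': [0.2279, -2.6841, 1.489], 'tvec': [0.5529, 0.1214, 1.2081], 'shot': 1}
top {'image': 0, 'vfov': 54.2335, 'cx': 252.8281, 'cy': 194.8102, 'rvec': [1.984, -2.2529, 0.2347], 'tvec': [0.0796, 0.5584, 1.0229], 'shot': 2}
```

View pics/side0.png

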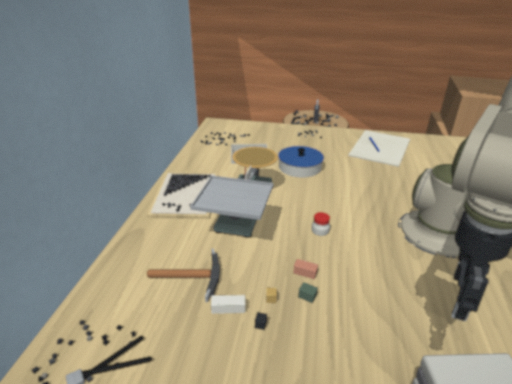

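View pics/top0.png

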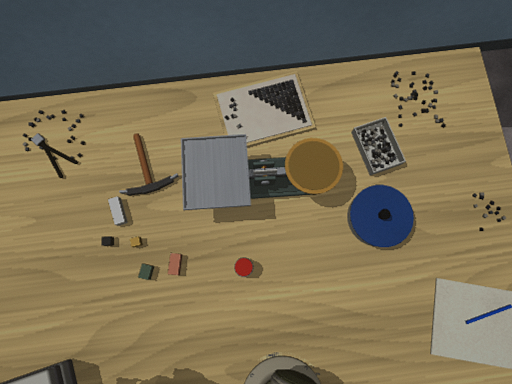

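```bash
cat > h.py <<'E'
from rig import env
import cv2,numpy as np
def cam(p):
    f=p["image"].shape[0]/2/np.tan(np.radians(p["vfov"])/2)
    R,_=cv2.Rodrigues(np.array(p["rvec"],float)); t=np.array(p["tvec"],float)
    K=np.array([[f,0,p["cx"]],[0,f,p["cy"]],[0,0,1]])
    return K,R,t
def proj(p,X):
    K,R,t=cam(p); X=np.atleast_2d(X); c=(R@X.T).T+t; u=(K@c.T).T
    return u[:,:2]/u[:,2:]
def back(p,uv,z):
    K,R,t=cam(p); uv=np.atleast_2d(uv).astype(float)
    d=(R.T@np.linalg.inv(K)@np.c_[uv,np.ones(len(uv))].T).T
    o=-R.T@t
    return o+d*((z-o[2])/d[:,2])[:,None]
def tri(pts):  # list of (pic,uv)
    A=np.zeros((3,3));b=np.zeros(3)
    for p,uv in pts:
        K,R,t=cam(p);o=-R.T@t;d=R.T@np.linalg.inv(K)@np.r_[uv,1];d/=np.linalg.norm(d)
        M=np.eye(3)-np.outer(d,d);A+=M;b+=M@o
    X=np.linalg.solve(A,b);return X
def shot(n,fn=None,crop=None,scale=1):
    p=env.get_image(n)
    if fn:
        im=p["image"][:,:,::-1]
        if crop: im=im[crop[0]:crop[1],crop[2]:crop[3]]
        if scale!=1: im=cv2.resize(im,None,fx=scale,fy=scale,interpolation=cv2.INTER_CUBIC)
        cv2.imwrite("pics/"+fn,im)
    return p
E
python3 - <<'E'
from h import *
T=shot("top");S=shot("side")
s=env.observe();
print("camera pos",[(-cam(p)[1].T@cam(p)[2]).round(3) for p in (T,S)])
print("tcp px top/side",proj(T,s["position"]),proj(S,s["position"]))
hz={"stone_a":.015,"stone_b":.015,"stone_c":.015,"stone_d":.0135,"stone_e":.0135,"glue_jar":.03,"lid":.07,"tub":.02,"hammer":.015,"chip_tub":.03,"plate_top":.141,"tray_floor":.107,"w50":.1}
for n,z in hz.items():
    for nm,p in (("top",T),("side",S)):
        for o in env.outline_of(n,p)[:2]:
            m=o["mask"];ys,xs=np.nonzero(m)
            if len(xs)==0: continue
            uv=[xs.mean(),ys.mean()]
            print(n,nm,round(o["conf"],2),"npx",m.sum(),np.round(uv,1),"->",back(p,uv,z)[0].round(4),"bbox",xs.min(),xs.max(),ys.min(),ys.max())
E
```

```text
camera pos [array([0.348, 0.041, 1.114]), array([0.404, 1.038, 0.735])]
tcp px top/side [[ 37.67835079 398.55684419]] [[456.04060083 304.16723424]]
stone_a top 0.88 npx 390 [117.  211.1] -> [0.5742 0.4124 0.015 ] bbox 108 126 196 225
stone_a top 0.73 npx 204 [145.6 271.1] -> [0.3894 0.3407 0.015 ] bbox 138 153 263 279
stone_a side 0.88 npx 372 [305. 269.] -> [0.3995 0.2559 0.015 ] bbox 293 317 259 279
stone_a side 0.87 npx 640 [226.8 303.7] -> [0.5771 0.4094 0.015 ] bbox 210 245 294 313
stone_b top 0.88 npx 390 [117.  211.1] -> [0.5742 0.4124 0.015 ] bbox 108 126 196 225
stone_b top 0.73 npx 204 [145.6 271.1] -> [0.3894 0.3407 0.015 ] bbox 138 153 263 279
stone_b side 0.88 npx 372 [305. 269.] -> [0.3995 0.2559 0.015 ] bbox 293 317 259 279
stone_b side 0.87 npx 640 [226.8 303.7] -> [0.5771 0.4094 0.015 ] bbox 210 245 294 313
stone_c top 0.88 npx 390 [117.  211.1] -> [0.5742 0.4124 0.015 ] bbox 108 126 196 225
stone_c top 0.73 npx 204 [145.6 271.1] -> [0.3894 0.3407 0.015 ] bbox 138 153 263 279
stone_c side 0.88 npx 372 [305. 269.] -> [0.3995 0.2559 0.015 ] bbox 293 317 259 279
stone_c
[... 1390 characters left out ...]
 1017 [191.8 273.7] -> [0.6912 0.3263 0.015 ] bbox 145 219 249 301
chip_tub top 0.86 npx 1889 [377.3 145.5] -> [ 0.6735 -0.3873  0.03  ] bbox 352 404 118 173
chip_tub top 0.34 npx 7435 [248.9 169.5] -> [0.6477 0.0093 0.03  ] bbox 181 342 134 209
chip_tub side 0.61 npx 99 [243.2 146.6] -> [ 0.7067 -0.4303  0.03  ] bbox 231 264 144 152
plate_top top 0.78 npx 2479 [313.3 165.3] -> [ 0.6067 -0.1609  0.141 ] bbox 285 342 139 193
plate_top side 0.96 npx 760 [254.4 157.4] -> [ 0.6049 -0.1227  0.141 ] bbox 233 276 147 175
tray_floor top 0.77 npx 4787 [214.5 171.9] -> [0.6316 0.1072 0.107 ] bbox 181 250 134 209
tray_floor side 0.74 npx 2570 [232.4 197.4] -> [0.635  0.0846 0.107 ] bbox 190 271 176 219
```

```bash
cat >> h.py <<'E'
from scipy.optimize import least_squares
def mom_poly(P):
    m=cv2.moments(P.astype(np.float32).reshape(-1,1,2))
    a=m['m00'];return np.array([m['m10']/a,m['m01']/a,m['mu20']/a,m['mu11']/a,m['mu02']/a,a])
def mom_mask(M):
    ys,xs=np.nonzero(M);c=np.cov(np.c_[xs,ys].T,bias=True)
    return np.array([xs.mean(),ys.mean(),c[0,0],c[0,1],c[1,1],M.sum()])
def hull(p,X): return cv2.convexHull(proj(p,X).astype(np.float32))
def fit(views,model,x0,ws=.15,free=None):
    # views [(pic,mask)], model(params)->Nx3 points, moment matching
    obs=[mom_mask(m) for _,m in views]
    def r(x):
        X=model(x);o=[]
        for (p,_),b in zip(views,obs):
            a=mom_poly(hull(p,X));d=a-b
            o+=[d[0],d[1]];o+=list(ws*d[2:5]/np.sqrt(max(b[2]+b[4],1)))
        return np.array(o)
    s=least_squares(r,x0,x_scale=[.01,.01]+[.2]*(len(x0)-2));return s.x,r(s.x)
def boxpts(L,W,H,z0=0.):
    return np.array([[a*L/2,b*W/2,z0+c*H] for a in(-1,1) for b in(-1,1) for c in(0,1)])
def rotz(a): return np.array([[np.cos(a),-np.sin(a),0],[np.sin(a),np.cos(a),0],[0,0,1]])
def circ(r,z,n=48):
    t=np.linspace(0,2*np.pi,n,endpoint=False);return np.c_[r*np.cos(t),r*np.sin(t),0*t+z]
DIM=dict(stone_a=(.08,.03,.03),stone_b=(.06,.03,.03),stone_c=(.04,.03,.03),stone_d=(.025,.027,.027),stone_e=(.025,.027,.027))
def colname(c):
    r,g,b=c; mx=max(c)
    if mx<55 and abs(g-r)<14 and g-r<8: return "stone_d"
    if g>=r: return "stone_c" if mx<130 else "stone_a"
    if r-b<45 and mx>130: return "stone_a"
    if b<g*.75: return "stone_e"
    return "stone_b"
def stones(T,S,verbose=1,z0=0.):
    found={}
    for nm,p in(("top",T),("side",S)):
        for o in env.outline_of("stone_a",p):
            c=np.median(p["image"][o["mask"]],axis=0) if o["mask"].sum()>15 else None
            if c is None: continue
            n=colname(c.astype(float))
            if verbose: print(nm,n,round(o["conf"],2),c,mom_mask(o["mask"])[[0,1,5]].round(1))
            if (n,nm) not in found and o["conf"]>.3: found[n,nm]=o["mask"]
    return found
def fitstone(n,views,z0=0.):
    L,W,H=DIM[n];B=boxpts(L,W,H,z0)
    best=None
    uv=mom_mask(views[0][1])[:2];x=back(views[0][0],uv,z0+H/2)[0]
    for a in np.radians([0,30,60,90,120,150]):
        s,r=fit(views,lambda q:B@rotz(q[2]).T+[q[0],q[1],0],[x[0],x[1],a])
        if best is None or (r@r)<best[1]@best[1]: best=(s,r)
    return best
E
python3 - <<'E'
from h import *
T=shot("top");S=shot("side")
f=stones(T,S)
for n in DIM:
    for vs in (("top","side"),("top",),("side",)):
        v=[({"top":T,"side":S}[k],f[n,k]) for k in vs if (n,k) in f]
        if v:
            x,r=fitstone(n,v);print(n,vs,x[:2].round(4),np.degrees(x[2]).round(1)%180,"res",r.round(1))
E
```

```text
top stone_c 0.65 [67. 79. 64.] [145.6 270.6 201. ]
top stone_a 0.58 [164. 164. 163.] [116.8 209.9 356. ]
top stone_e 0.55 [151. 122.  62.] [135.5 241.1 109. ]
top stone_b 0.52 [153.  99.  77.] [174.1 263.9 257. ]
top stone_d 0.43 [42. 40. 38.] [106.6 240.8 136. ]
top stone_c 0.29 [31. 52. 95.] [ 381.1  215.3 3096. ]
side stone_b 0.81 [176. 132. 110.] [304.7 268.7 378. ]
side stone_a 0.74 [201. 200. 184.] [227.5 304.2 600. ]
side stone_c 0.63 [ 89. 107.  92.] [307.  291.7 299. ]
side stone_e 0.52 [181.5 156.   97. ] [270.5 294.5 172. ]
side stone_c 0.51 [52.  53.5 55. ] [259.7 321.2 166. ]
side stone_a 0.46 [163. 168. 171.] [ 232.2  197.4 2479. ]
stone_a ('top', 'side') [0.576  0.4111] 179.7 res [ 0.5  0.5 -0.  -0.2  0.2 -0.4  0.1  0.   0.2  0. ]
stone_a ('top',) [0.5777 0.4125] 0.0 res [-0.   0.  -0.  -0.2  0.2]
stone_a ('side',) [0.5751 0.4105] 0.0 res [0.  0.  0.  0.2 0. ]
stone_b ('top', 'side') [0.3997 0.2567] 0.0 res [ 0.3 -0.2  0.   0.1  0.   0.3  0.6 -0.1 -0.1 -0. ]
stone_b ('top',) [0.3992 0.2576] 0.0 res [0.  0.  0.  0.1 0. ]
stone_b ('side',) [0.4007 0.2545] 150.0 res [ 0.  -0.  -0.1  0.1  0.1]
stone_c ('top', 'side') [0.3901 0.3388] 120.0 res [ 0.5  0.2  0.1 -0.1 -0.1 -0.3  0.7 -0.1  0.1  0.1]
stone_c ('top',) [0.3906 0.3402] 0.0 res [ 0.  0.  0.  0. -0.]
stone_c ('side',) [0.3893 0.3366] 150.0 res [-0.  0.  0.  0.  0.]
stone_d ('top', 'side') [0.4906 0.4475] 0.0 res [-0.  0. -0. -0. -0.]
stone_d ('top',) [0.4906 0.4475] 0.0 res [-0.  0. -0. -0. -0.]
stone_e ('top', 'side') [0.4786 0.3625] 30.0 res [ 0.5  0.1  0.  -0.   0.  -0.3  0.6  0.1  0.1 -0. ]
stone_e ('top',) [0.4788 0.364 ] 90.0 res [-0.  0.  0.  0.  0.]
stone_e ('side',) [0.4779 0.3605] 90.0 res [-0.  0.  0.  0.  0.]
```

Run:
```python
from h import *
T=shot("top","t1.png",(110,300,90,430),2.2);S=shot("side","s1.png",(120,340,130,350),2.5)
```

```text
(no output)
```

View pics/t1.png

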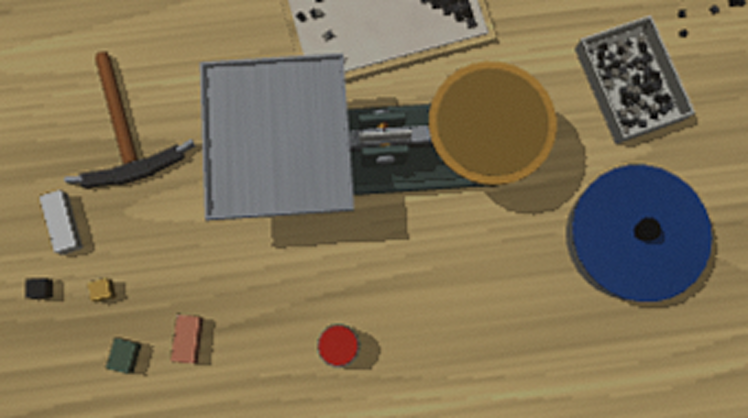

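View pics/s1.png

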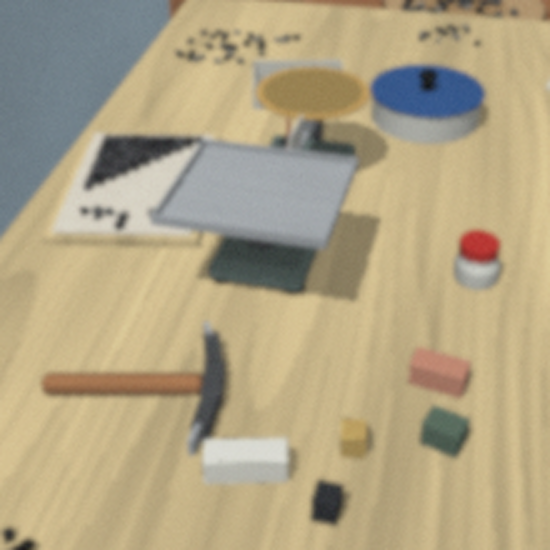

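```bash
python3 - <<'E'
s=open('h.py').read()
s=s.replace("    s=least_squares(r,x0,x_scale=[.01,.01]+[.2]*(len(x0)-2));return s.x,r(s.x)",
"""    x0=np.array(x0,float);st=np.array([.01,.01]+[.2]*(len(x0)-2))
    sx=np.vstack([x0]+[x0+st*e for e in np.eye(len(x0))])
    s=minimize(lambda q:(r(q)**2).sum(),x0,method="Nelder-Mead",options=dict(initial_simplex=sx,xatol=1e-5,fatol=1e-5,maxiter=600));return s.x,r(s.x)""")
s=s.replace("import least_squares","import minimize").replace("ws=.15","ws=.5")
s=s.replace("if mx<55 and abs(g-r)<14 and g-r<8","if mx<62 and g-r<5")
open('h.py','w').write(s)
E
python3 - <<'E'
from h import *
T=shot("top");S=shot("side")
f=stones(T,S,0)
for n in DIM:
    for vs in (("top","side"),("top",),("side",)):
        v=[({"top":T,"side":S}[k],f[n,k]) for k in vs if (n,k) in f]
        if v:
            x,r=fitstone(n,v);print(n,vs,x[:2].round(4),np.degrees(x[2]).round(1)%180,"res",r.round(1))
# lid/tub
def best(n,p):
    o=env.outline_of(n,p);return o[0]["mask"] if o else None
lt,ls=best("lid",T),best("lid",S)
L=np.vstack([circ(.091,.046),circ(.091,.051)]);Lk=np.vstack([L,circ(.015,.080),circ(.015,.072)])
for v in ([(T,lt)],[(S,ls)]):
    uv=mom_mask(v[0][1])[:2];print("lid",back(v[0][0],uv,.051)[0])
x,r=fit([(T,lt)],lambda q:Lk+[q[0],q[1],0],[.457,-.32]);print("lid top",x,r.round(2))
x,r=fit([(S,ls)],lambda q:Lk+[q[0],q[1],0],[.457,-.32]);print("lid side",x,r.round(2))
# balance
pt,ps=best("plate_top",T),best("plate_top",S)
C=np.vstack([circ(.08,0),circ(.08,-.004)])
x,r=fit([(T,pt),(S,ps)],lambda q:C+q[:3],[.6,-.15,.124]);print("plate",x,r.round(2))
tt,ts=best("tray_floor",T),best("tray_floor",S)
B=boxpts(.2,.18,.012,-.004)
x,r=fit([(T,tt),(S,ts)],lambda q:B@rotz(q[3]).T+q[:3],[.63,.1,.12,0]);print("tray",x[:3],np.degrees(x[3]),r.round(2))
for v in ([(T,tt)],[(S,ts)]):
  x,r=fit(v,lambda q:B@rotz(q[2]).T+[q[0],q[1],.124],[.63,.1,0]);print("tray",x[:2],np.degrees(x[2]),r.round(2))
for v in ([(T,pt)],[(S,ps)]):
  x,r=fit(v,lambda q:C+[q[0],q[1],.124],[.63,-.1]);print("plate",x[:2],r.round(2))
E
```

```text
stone_a ('top', 'side') [0.5768 0.411 ] 10.599999999999994 res [ 0.3  0.1 -0.  -0.1 -0.1 -0.1  0.3  0.4 -0.1  0.2]
stone_a ('top',) [0.5771 0.412 ] 10.8 res [ 0.   0.  -0.  -0.1 -0.1]
stone_a ('side',) [0.5768 0.41  ] 11.300000000000011 res [ 0.  -0.   0.4 -0.2  0.2]
stone_b ('top', 'side') [0.4005 0.2559] 169.4 res [ 0.2  0.2  0.2  0.   0.4 -0.2  0.2 -0.  -0.  -0. ]
stone_b ('top',) [0.4011 0.2563] 168.9 res [ 0.  -0.   0.2 -0.   0.4]
stone_b ('side',) [0.3999 0.2551] 167.5 res [-0.  0. -0.  0. -0.]
stone_c ('top', 'side') [0.389  0.3404] 13.6 res [ 0.2  0.  -0.1  0.2 -0.2 -0.   0.2  0.  -0.1  0.4]
stone_c ('top',) [0.3894 0.341 ] 156.8 res [-0.   0.  -0.1 -0.1 -0.2]
stone_c ('side',) [0.389  0.3396] 16.4 res [ 0.  -0.   0.1 -0.1  0.4]
stone_d ('top', 'side') [0.4908 0.4455] 96.8 res [-0.  -0.   0.2  0.1  0.3]
stone_d ('side',) [0.4908 0.4455] 96.8 res [-0.  -0.   0.2  0.1  0.3]
stone_e ('top', 'side') [0.4772 0.3627] 95.0 res [ 0.5 -0.1  0.   0.   0.1 -0.   0.6  0.3 -0.   0.4]
stone_e ('top',) [0.4771 0.3643] 83.4 res [0.  0.  0.1 0.1 0. ]
stone_e ('side',) [0.4777 0.3607] 97.3 res [-0.  -0.   0.3 -0.   0.4]
lid [ 0.45906564 -0.3494087   0.051     ]
lid [ 0.45880488 -0.34172574  0.051     ]
lid top [ 0.46079572 -0.35031567] [ 0.   -0.    0.06 -0.04  0.08]
lid side [ 0.45970001 -0.35131614] [-0.    0.01 -0.14 -0.   -0.03]
plate [ 0.61313039 -0.16542724  0.1245953 ] [ 0.02  0.06  0.02 -0.03 -0.03 -0.08 -0.02  0.28 -0.06 -0.29]
tray [0.62852212 0.10483677 0.12438923] -4.021676935245978 [ 0.    0.04 -0.14  0.01 -0.05 -0.04 -0.02  0.06  0.03 -0.08]
tray [0.62873137 0.10485547] -4.261677551330758 [-0.    0.   -0.14  0.01 -0.06]
tray [0.6284048  0.10427514] -0.5478072299731175 [ 0.    0.    0.01 -0.01 -0.09]
plate [ 0.61346812 -0.16553775] [ 0.    0.    0.01 -0.03 -0.04]
plate [ 0.61304182 -0.16656499] [ 0.   -0.01  0.27 -0.06 -0.29]
```

```bash
cat > plan.py <<'E'
import sys,json
from h import *
from scipy.spatial.transform import Rotation as Ro
def Rdown(yaw):  # jaw x axis at yaw
    a=np.radians(yaw);x=np.array([np.cos(a),np.sin(a),0]);y=np.array([0,0,-1.]);return np.c_[x,y,np.cross(x,y)]
def plan(wps,start=None,step=.05,turn=10.):
    """wps: list of (xyz or None, yaw or None, jaw, opt) opt: {'step':..,'hold':n}; prints rows of 8"""
    if start is None:
        s=env.observe();p=np.array(s["position"]);R=np.array(s["tool_rot"])
    else: p,R=np.array(start[0]),Rdown(start[1])
    rows=[]
    for w in wps:
        xyz,yaw,jaw=w[:3];o=w[3] if len(w)>3 else {}
        st=o.get("step",step)
        P=p if xyz is None else np.array(xyz,float)
        RT=R if yaw is None else Rdown(yaw)
        if "hold" in o:
            rows+=[[[0,0,0],[0,0,0],jaw]]*o["hold"]
            continue
        # choose equivalent half turn
        rv=Ro.from_matrix(R.T@RT).as_rotvec(degrees=True)
        n=int(np.ceil(max(np.linalg.norm(P-p)/st,np.linalg.norm(rv)/turn,1)))
        p0=p.copy();R0=R.copy()
        for i in range(1,n+1):
            u=i/n
            Pi=p0+(P-p0)*u;Ri=R0@Ro.from_rotvec(rv*u,degrees=True).as_matrix()
            d=np.round(R.T@(Pi-p),4);a=np.round(Ro.from_matrix(R.T@Ri).as_rotvec(degrees=True),1)
            rows.append([(d+0).tolist(),(a+0).tolist(),jaw])
            p=p+R@d;R=R@Ro.from_rotvec(a,degrees=True).as_matrix()
    for i in range(0,len(rows),8):
        print("CALL",json.dumps(rows[i:i+8]).replace(" ","").replace("-0.0,","0,").replace("0.0,","0,").replace("0.0]","0]"))
    return p,R
def yawof(R): return np.degrees(np.arctan2(R[1][0],R[0][0]))
E
python3 - <<'E'
from plan import *
plan([((.34,.36,.23),45,.06),((.46,.0,.23),0,.06),((.455,-.33,.2),-45,.06),((.460,-.3505,.13),-45,.06)],step=.06)
E
```

```text
CALL [[[-0.0229,0.0003,-0.0471],[0,6.0,0],0.06],[[-0.0178,0.0002,-0.0493],[0,6.0,0],0.06],[[-0.0126,0.0003,-0.0509],[0,6.0,0],0.06],[[-0.0073,0.0003,-0.0519],[0,6.0,0],0.06],[[-0.0017,0.0002,-0.0524],[0,6.1,0],0.06],[[-0.0242,0,-0.0485],[0,6.4,0],0.06],[[-0.0187,0,-0.0509],[0,6.4,0],0.06],[[-0.0128,0,-0.0526],[0,6.5,0],0.06]]
CALL [[[-0.0068,0,-0.0538],[0,6.4,0],0.06],[[-0.0008,0,-0.0542],[0,6.4,0],0.06],[[0.0053,0,-0.054],[0,6.4,0],0.06],[[0.0112,0,-0.053],[0,6.5,0],0.06],[[-0.0008,0.005,-0.055],[0,7.5,0],0.06],[[0.0064,0.005,-0.0546],[0,7.5,0],0.06],[[0.0135,0.005,-0.0534],[0,7.5,0],0.06],[[0.0203,0.005,-0.0511],[0,7.5,0],0.06]]
CALL [[[0.0268,0.005,-0.048],[0,7.5,0],0.06],[[0.0329,0.005,-0.0441],[0,7.5,0],0.06],[[0.009,0.035,-0.0055],[0,0,0],0.06],[[0.009,0.035,-0.0055],[0,0,0],0.06]]
```

```bash
sed -i 's/np.round(R.T@(Pi-p),4)/np.round(R.T@(Pi-p),3)/' plan.py
sed -i 's/.as_rotvec(degrees=True),1)/.as_rotvec(degrees=True)*2)\/2/' plan.py
python3 - <<'E'
from plan import *
plan([((.34,.36,.23),45,.06),((.46,.0,.23),0,.06),((.455,-.33,.2),-45,.06),((.460,-.3505,.13),-45,.06)],step=.06)
E
```

```text
CALL [[[-0.023,0,-0.047],[0,6.0,0],0.06],[[-0.018,0.001,-0.049],[0,6.0,0],0.06],[[-0.012,0,-0.051],[0,6.0,0],0.06],[[-0.007,0,-0.052],[0,6.0,0],0.06],[[-0.002,0,-0.053],[0,6.0,0],0.06],[[-0.024,0,-0.048],[0,6.5,0],0.06],[[-0.019,0,-0.051],[0,6.5,0],0.06],[[-0.013,0,-0.053],[0,6.5,0],0.06]]
CALL [[[-0.007,0,-0.054],[0,6.0,0],0.06],[[-0.001,0,-0.054],[0,6.5,0],0.06],[[0.005,0,-0.054],[0,6.5,0],0.06],[[0.011,0,-0.053],[0,6.5,0],0.06],[[-0.001,0.005,-0.055],[0,7.5,0],0.06],[[0.007,0.005,-0.054],[0,7.5,0],0.06],[[0.013,0.005,-0.054],[0,7.5,0],0.06],[[0.02,0.005,-0.051],[0,7.5,0],0.06]]
CALL [[[0.027,0.005,-0.048],[0,7.5,0],0.06],[[0.033,0.005,-0.044],[0,7.5,0],0.06],[[0.009,0.035,-0.005],[0,0,0],0.06],[[0.009,0.035,-0.006],[0,0,0],0.06]]
```

Call:
carry_out:
  plan:
    - [[-0.023,0,-0.047],[0,6.0,0],0.06]
    - [[-0.018,0.001,-0.049],[0,6.0,0],0.06]
    - [[-0.012,0,-0.051],[0,6.0,0],0.06]
    - [[-0.007,0,-0.052],[0,6.0,0],0.06]
    - [[-0.002,0,-0.053],[0,6.0,0],0.06]
    - [[-0.024,0,-0.048],[0,6.5,0],0.06]
    - [[-0.019,0,-0.051],[0,6.5,0],0.06]
    - [[-0.013,0,-0.053],[0,6.5,0],0.06]
  force: 60

```text
time_s: 3.3
position: [0.3919, 0.2038, 0.2305]
tool_rot: [[0.904, 0.001, -0.428], [0.428, 0.0, 0.904], [0.001, -1.0, -0.0]]
ft_force: [0.8, -0.5, -0.6]
grip_width: 0.06
```

Call:
carry_out:
  plan:
    - [[-0.007,0,-0.054],[0,6.0,0],0.06]
    - [[-0.001,0,-0.054],[0,6.5,0],0.06]
    - [[0.005,0,-0.054],[0,6.5,0],0.06]
    - [[0.011,0,-0.053],[0,6.5,0],0.06]
    - [[-0.001,0.005,-0.055],[0,7.5,0],0.06]
    - [[0.007,0.005,-0.054],[0,7.5,0],0.06]
    - [[0.013,0.005,-0.054],[0,7.5,0],0.06]
    - [[0.02,0.005,-0.051],[0,7.5,0],0.06]

```text
time_s: 4.3
position: [0.456, -0.222, 0.2103]
tool_rot: [[0.864, 0.0, 0.503], [-0.503, -0.0, 0.864], [0.0, -1.0, 0.0]]
ft_force: [0.2, 0.9, -0.0]
grip_width: 0.0598
```

Call:
carry_out:
  plan:
    - [[0.027,0.005,-0.048],[0,7.5,0],0.06]
    - [[0.033,0.005,-0.044],[0,7.5,0],0.06]
    - [[0.009,0.035,-0.005],[0,0,0],0.06]
    - [[0.009,0.035,-0.006],[0,0,0],0.06]
    - [[0,0,0],[0,0,0],0.06]
    - [[0,0,0],[0,0,0],0.06]

```text
time_s: 5.05
position: [0.4606, -0.3507, 0.1317]
tool_rot: [[0.708, 0.001, 0.706], [-0.706, -0.001, 0.708], [0.002, -1.0, -0.0]]
ft_force: [1.3, -0.2, 2.0]
grip_width: 0.0599
```

Call:
carry_out:
  plan:
    - [[0,0.04,0],[0,0,0],0.06]
    - [[0,0.03,0],[0,0,0],0.06]
    - [[0,0.007,0],[0,0,0],0.06]
    - [[0,0,0],[0,0,0],0.0]
    - [[0,0,0],[0,0,0],0.0]
    - [[0,0,0],[0,0,0],0.0]
    - [[0,0,0],[0,0,0],0.0]
    - [[0,0,0],[0,0,0],0.0]

```text
time_s: 6.05
position: [0.4607, -0.3511, 0.0554]
tool_rot: [[0.708, 0.002, 0.706], [-0.706, -0.002, 0.708], [0.003, -1.0, -0.0]]
ft_force: [-0.8, 1.5, 6.4]
grip_width: 0.027
```

Run:
```python
from h import *
S=shot("side","s2.png",(80,240,200,400),3)
```

```text
(no output)
```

View pics/s2.png

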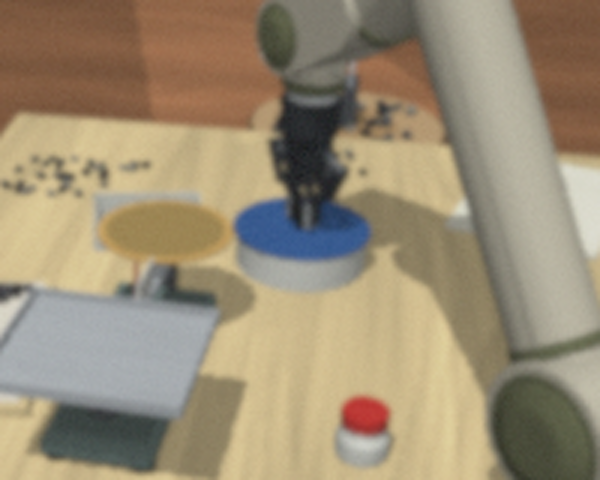

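Call:
carry_out:
  plan:
    - [[0,0,0],[0,0,0],0.0]
    - [[0,-0.01,0],[0,0,0],0.0]
    - [[0,-0.02,0],[0,0,0],0.0]
    - [[0,-0.03,0],[0,0,0],0.0]
    - [[0,0,0],[0,0,0],0.0]

```text
time_s: 6.72
position: [0.461, -0.3516, 0.116]
tool_rot: [[0.708, 0.004, 0.706], [-0.706, -0.004, 0.708], [0.006, -1.0, -0.0]]
ft_force: [-0.4, -1.2, -2.4]
grip_width: 0.0268
```

Run:
```python
from plan import *
S=shot("side","s3.png",(80,240,200,400),3)
print(env.observe()["ft_force"],env.observe()["grip_width"])
plan([((.36,-.15,.11),-45,0),((.36,-.15,.03),-45,0,{"step":.04}),((.36,-.15,.0165),-45,0)],step=.045)
```

```text
[-0.61014089  0.04496538 -1.7973457 ] 0.0269570738528334
CALL [[[-0.043,0.001,0.014],[0,0,0],0],[[-0.042,0.001,0.015],[0,0,0],0],[[-0.043,0,0.014],[0,0,0],0],[[-0.042,0.001,0.014],[0,0,0],0],[[-0.043,0.001,0.014],[0,0,0],0],[[0,0.04,0],[0,0,0],0],[[0,0.04,0],[0,0,0],0],[[0,0.013,0],[0,0,0],0]]
```

View pics/s3.png

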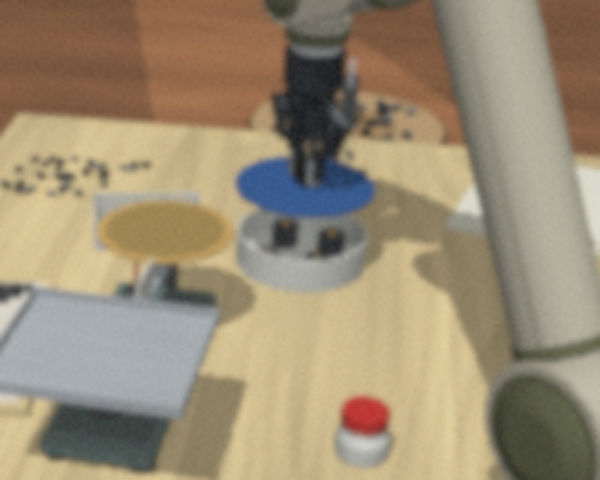

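Call:
carry_out:
  plan:
    - [[-0.043,0.001,0.014],[0,0,0],0]
    - [[-0.042,0.001,0.015],[0,0,0],0]
    - [[-0.043,0,0.014],[0,0,0],0]
    - [[-0.042,0.001,0.014],[0,0,0],0]
    - [[-0.043,0.001,0.014],[0,0,0],0]
    - [[0,0.04,0],[0,0,0],0]
    - [[0,0.03,0],[0,0,0],0]
    - [[0,0,0],[0,0,0],0]

```text
time_s: 7.78
position: [0.3584, -0.149, 0.0378]
tool_rot: [[0.708, -0.004, 0.706], [-0.706, 0.003, 0.708], [-0.005, -1.0, -0.0]]
ft_force: [0.1, 0.4, -1.1]
grip_width: 0.027
```

Run:
```python
from h import *
S=shot("side","s4.png",(100,340,200,440),2.5)
```

```text
(no output)
```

View pics/s4.png

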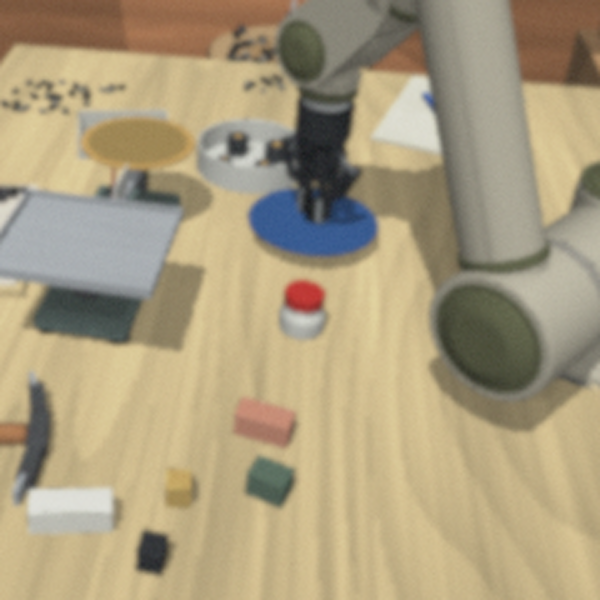

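Call:
carry_out:
  plan:
    - [[0,0.013,0],[0,0,0],0]
    - [[0,0.008,0],[0,0,0],0]
    - [[0,0.001,0],[0,0,0],0]
    - [[0,0,0],[0,0,0],0.06]
    - [[0,0,0],[0,0,0],0.06]
    - [[0,0,0],[0,0,0],0.06]
    - [[0,-0.04,0],[0,0,0],0.06]
    - [[0,-0.05,0],[0,0,0],0.06]

```text
time_s: 8.82
position: [0.3592, -0.1497, 0.1081]
tool_rot: [[0.708, -0.002, 0.706], [-0.706, 0.001, 0.708], [-0.002, -1.0, -0.0]]
ft_force: [0.2, -1.5, -0.6]
grip_width: 0.0598
```

Run:
```python
from h import *
S=shot("side","s5.png",(100,340,200,440),2.5)
```

```text
(no output)
```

View pics/s5.png

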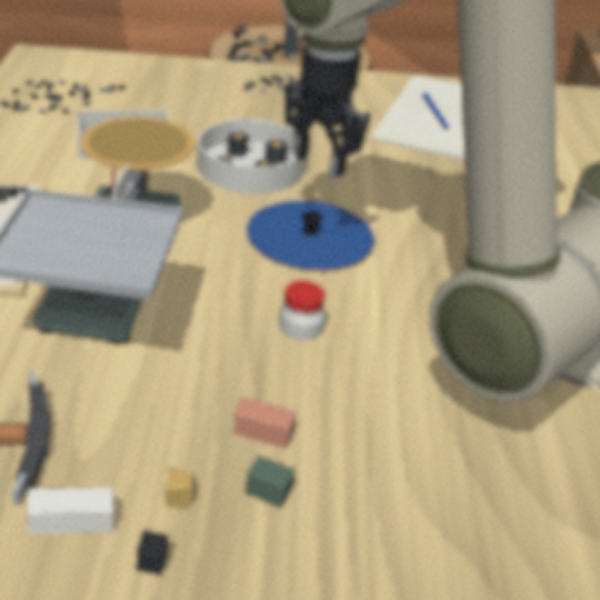

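Run:
```python
from plan import *
plan([((.47,.15,.16),30,.06),((.577,.4115,.09),100.8,.05),((.577,.4115,.03),100.8,.05,{'step':.06}),((.577,.4115,.005),100.8,.05,{'step':.025})],step=.055,turn=10.5)
```

```text
CALL [[[-0.017,-0.006,0.036],[0,-9.5,0],0.06],[[-0.011,-0.006,0.039],[0,-9.0,0],0.06],[[-0.004,-0.006,0.039],[0,-9.5,0],0.06],[[0.002,-0.006,0.04],[0,-9.5,0],0.06],[[0.009,-0.006,0.039],[0,-9.5,0],0.06],[[0.015,-0.005,0.038],[0.5,-9.0,0],0.06],[[0.02,-0.006,0.034],[0,-9.5,0.5],0.06],[[0.026,-0.006,0.03],[0,-9.5,0],0.06]]
CALL [[[0.032,0.01,0.025],[0,-10,0],0.05],[[0.036,0.01,0.018],[0,-10,0],0.05],[[0.038,0.01,0.013],[0,-10.5,0],0.05],[[0.04,0.01,0.005],[0,-10,0],0.05],[[0.041,0.01,-0.003],[0,-10,0],0.05],[[0.039,0.01,-0.009],[0,-10,0],0.05],[[0.038,0.01,-0.015],[0,-10,0],0.05],[[0,0.03,0],[0,0,0],0.05]]
CALL [[[-0.001,0.03,0],[0,0,0],0.05],[[0,0.013,0],[0,0,0],0.05],[[0,0.012,-0.001],[0,0,0],0.05]]
```

Call:
carry_out:
  plan:
    - [[-0.017,-0.006,0.036],[0,-9.5,0],0.06]
    - [[-0.011,-0.006,0.039],[0,-9.0,0],0.06]
    - [[-0.004,-0.006,0.039],[0,-9.5,0],0.06]
    - [[0.002,-0.006,0.04],[0,-9.5,0],0.06]
    - [[0.009,-0.006,0.039],[0,-9.5,0],0.06]
    - [[0.015,-0.005,0.038],[0,-9.0,0],0.06]
    - [[0.02,-0.006,0.034],[0,-9.5,0],0.06]
    - [[0.026,-0.006,0.03],[0,-9.5,0],0.06]

```text
time_s: 9.88
position: [0.4687, 0.1519, 0.1546]
tool_rot: [[0.863, 0.0, -0.506], [0.506, -0.0, 0.863], [0.0, -1.0, -0.0]]
ft_force: [0.5, -0.5, 0.5]
grip_width: 0.0598
```

Call:
carry_out:
  plan:
    - [[0.032,0.01,0.025],[0,-10,0],0.05]
    - [[0.036,0.01,0.018],[0,-10,0],0.05]
    - [[0.038,0.01,0.013],[0,-10.5,0],0.05]
    - [[0.04,0.01,0.005],[0,-10,0],0.05]
    - [[0.041,0.01,-0.003],[0,-10,0],0.05]
    - [[0.039,0.01,-0.009],[0,-10,0],0.05]
    - [[0.038,0.01,-0.015],[0,-10,0],0.05]
    - [[0,0,0],[0,0,0],0.05]

```text
time_s: 10.88
position: [0.5753, 0.4146, 0.0824]
tool_rot: [[-0.187, -0.002, -0.982], [0.982, -0.001, -0.187], [-0.0, -1.0, 0.002]]
ft_force: [-1.1, -0.3, 0.1]
grip_width: 0.0501
```

Run:
```python
from plan import *
S=shot("side","s6.png",(140,360,150,370),2.5);T=shot("top")
f=stones(T,S,0)
for n in DIM:
    v=[({"top":T,"side":S}[k],f[n,k]) for k in ("top","side") if (n,k) in f]
    if v:
        x,r=fitstone(n,v);print(n,len(v),x[:2].round(4),np.degrees(x[2]).round(1)%180,"res",r.round(1))
plan([((.577,.4115,.03),100.8,.05,{'step':.06}),((.577,.4115,.005),100.8,.05,{'step':.025})],step=.055,turn=10.5)
```

```text
stone_a 1 [0.5749 0.4107] 12.7 res [-0.   0.  -0.   0.   0.1]
stone_b 2 [0.3996 0.2569] 169.4 res [ 0.2  0.3  0.   0.   0.  -0.3  0.2  0.1 -0.1 -0. ]
stone_c 2 [0.3892 0.3404] 162.7 res [ 0.4 -0.1  0.1 -0.   0.   0.   0.5 -0.   0.   0.2]
stone_d 1 [0.4907 0.4452] 92.1 res [ 0.  -0.   0.2  0.1  0.3]
stone_e 1 [0.4767 0.3628] 98.3 res [-0.  -0.   0.1 -0.1  0.1]
CALL [[[-0.001,0.055,-0.001],[0,-0.5,0],0.05],[[0,0.025,0],[0,0,0],0.05]]
```

View pics/s6.png

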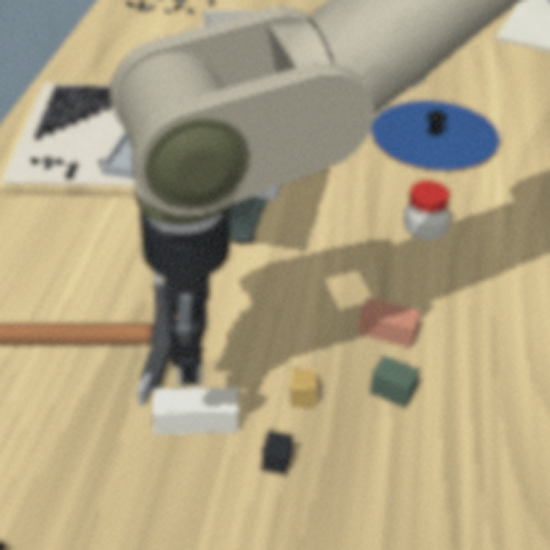

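Call:
carry_out:
  plan:
    - [[-0.002,0.05,-0.001],[0,0,0],0.05]
    - [[0,0.027,0],[0,0,0],0.05]
    - [[0,0,0],[0,0,0],0.05]
    - [[0,0,0],[0,0,0],0.0]
    - [[0,0,0],[0,0,0],0.0]
    - [[0,0,0],[0,0,0],0.0]
    - [[0,0,0],[0,0,0],0.0]
    - [[0,-0.02,0],[0,0,0],0.0]

```text
time_s: 12.08
position: [0.5765, 0.4105, 0.0273]
tool_rot: [[-0.183, -0.002, -0.983], [0.983, -0.001, -0.183], [-0.001, -1.0, 0.002]]
ft_force: [0.9, -0.1, -2.2]
grip_width: 0.0291
```

```bash
cat >> plan.py <<'E'
TC=np.array([.6286,.1048]);BY=-3.5
def tr(x,y):
    a=np.radians(BY);return TC+[np.cos(a)*x-np.sin(a)*y,np.sin(a)*x+np.cos(a)*y]
PC=np.array([.613,-.166])
def pl(x,y):
    a=np.radians(BY);return PC+[np.cos(a)*x-np.sin(a)*y,np.sin(a)*x+np.cos(a)*y]
E
python3 - <<'E'
from plan import *
x=tr(-.045,-.045);print(x)
s=env.observe();p=s["position"];print(p,s["grip_width"],s["ft_force"])
plan([((p[0]-.01,p[1]-.03,.17),None,0),((*x,.18),86.5,0),((*x,.145),86.5,0),((*x,.122),86.5,0,{"step":.012})],step=.05)
E
```

```text
[0.58093675 0.06263112]
[0.57646624 0.41049287 0.02726362] 0.02906420313025503 [ 0.86190193 -0.13955175 -2.23374602]
CALL [[[-0.009,-0.048,0.005],[0,0,0],0],[[-0.01,-0.047,0.005],[0,0,0],0],[[-0.009,-0.048,0.006],[0,0,0],0],[[-0.045,-0.001,0.006],[0,2.0,0],0],[[-0.045,-0.002,0.005],[0,2.0,0],0],[[-0.045,-0.001,0.003],[0,2.0,0],0],[[-0.046,-0.001,0.001],[0,2.0,0],0],[[-0.045,-0.002,0],[0,2.0,0],0]]
CALL [[[-0.046,-0.001,-0.001],[0,2.0,0],0],[[-0.045,-0.001,-0.004],[0,2.0,0],0],[[0,0.035,0],[0,0,0],0],[[0,0.011,0],[0,0,0],0],[[0,0.012,0],[0,0,0],0]]
```

Call:
carry_out:
  plan:
    - [[-0.009,-0.048,0.005],[0,0,0],0]
    - [[-0.01,-0.047,0.005],[0,0,0],0]
    - [[-0.009,-0.048,0.006],[0,0,0],0]
    - [[-0.045,-0.001,0.006],[0,2.0,0],0]
    - [[-0.045,-0.002,0.005],[0,2.0,0],0]
    - [[-0.045,-0.001,0.003],[0,2.0,0],0]
    - [[-0.046,-0.001,0.001],[0,2.0,0],0]
    - [[-0.045,-0.002,0],[0,2.0,0],0]

```text
time_s: 13.08
position: [0.5772, 0.1525, 0.1787]
tool_rot: [[-0.009, 0.001, -1.0], [1.0, 0.0, -0.009], [-0.0, -1.0, -0.001]]
ft_force: [0.8, 0.4, -1.4]
grip_width: 0.0286
```

Call:
carry_out:
  plan:
    - [[-0.046,-0.001,-0.001],[0,2.0,0],0]
    - [[-0.045,-0.001,-0.004],[0,2.0,0],0]
    - [[0,0,0],[0,0,0],0]
    - [[0,0,0],[0,0,0],0]

```text
time_s: 13.58
position: [0.5817, 0.0632, 0.1802]
tool_rot: [[0.06, 0.001, -0.998], [0.998, 0.0, 0.06], [0.0, -1.0, -0.001]]
ft_force: [-0.2, -0.6, -1.2]
grip_width: 0.0288
```

Run:
```python
from plan import *
S=shot("side","s7.png",(90,310,150,370),2.5)
s=env.observe();p=s["position"];print(p,s["grip_width"],s["ft_force"],yawof(s["tool_rot"]))
```

```text
[0.58160061 0.06367749 0.17994659] 0.028876017440624104 [-0.26268405  0.46021231 -1.86356626] 86.61225802419688
```

View pics/s7.png

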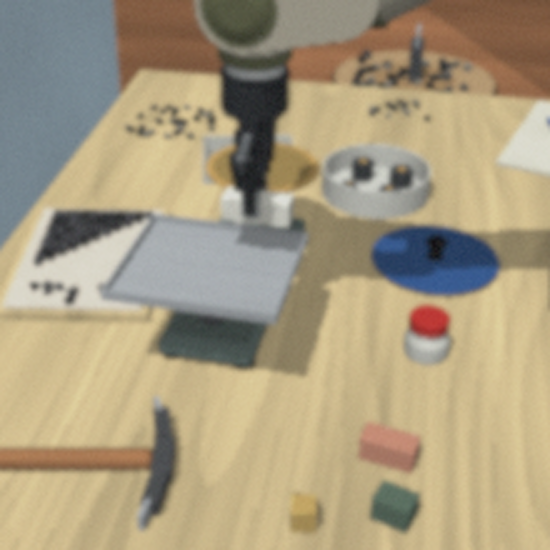

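Call:
carry_out:
  plan:
    - [[0,0.035,0],[0,0,0],0]
    - [[0,0.012,0],[0,0,0],0]
    - [[0,0.011,0],[0,0,0],0]
    - [[0,0,0],[0,0,0],0]
    - [[0,0,0],[0,0,0],0.042]
    - [[0,0,0],[0,0,0],0.042]
    - [[0,0,0],[0,0,0],0.042]
    - [[0,-0.05,0],[0,0,0],0.042]

```text
time_s: 14.62
position: [0.5803, 0.0628, 0.1691]
tool_rot: [[0.06, -0.007, -0.998], [0.998, 0.001, 0.06], [0.0, -1.0, 0.007]]
ft_force: [0.5, 0.0, -0.3]
grip_width: 0.0419
```

Run:
```python
from plan import *
s=env.observe();p=s["position"];print(p)
x=(.4005,.2563)
plan([((p[0]-.03,p[1]+.03,.2),None,.05),((*x,.09),79.4,.05),((*x,.03),79.4,.05,{'step':.06}),((*x,.005),79.4,.05,{'step':.025})],step=.055,turn=10.5)
S=shot("side","s8.png",(90,310,150,370),2.5)
```

```text
[0.58033441 0.0628444  0.16912532]
CALL [[[0.028,-0.031,0.032],[0,0,0],0.05],[[0.031,0.022,0.032],[0,1.5,0],0.05],[[0.03,0.023,0.032],[0,1.5,0],0.05],[[0.029,0.022,0.034],[-0.5,1.5,0],0.05],[[0.028,0.022,0.034],[0,1.0,0],0.05],[[0.028,0.022,0.034],[0,1.5,0],0.05],[[0,0.06,0.001],[0,0,0],0.05],[[0,0.025,0],[0,0,0],0.05]]
```

View pics/s8.png

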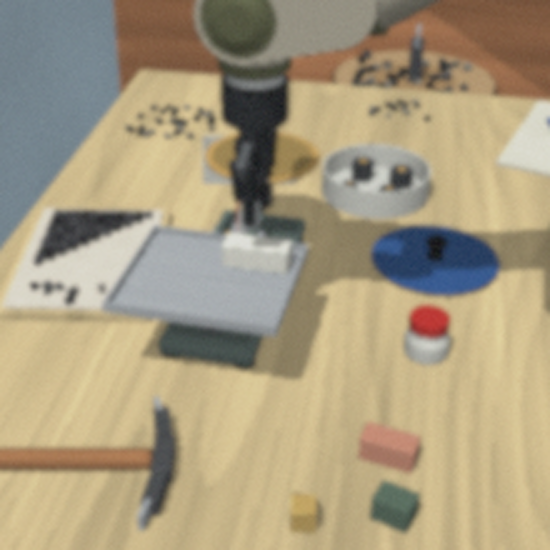

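Call:
carry_out:
  plan:
    - [[0.028,-0.031,0.032],[0,0,0],0.05]
    - [[0.031,0.022,0.032],[0,1.5,0],0.05]
    - [[0.03,0.023,0.032],[0,1.5,0],0.05]
    - [[0.029,0.022,0.034],[0,1.5,0],0.05]
    - [[0.028,0.022,0.034],[0,1.0,0],0.05]
    - [[0.028,0.022,0.034],[0,1.5,0],0.05]
    - [[0,0,0],[0,0,0],0.05]
    - [[0,0,0],[0,0,0],0.05]

```text
time_s: 15.68
position: [0.4034, 0.2562, 0.0919]
tool_rot: [[0.181, 0.002, -0.984], [0.984, 0.0, 0.181], [0.001, -1.0, -0.002]]
ft_force: [-0.1, -0.3, 0.4]
grip_width: 0.0504
```

```bash
cat > look.py <<'E'
from plan import *
def look(z0=0.):
    S=shot("side");T=shot("top")
    f=stones(T,S,0)
    for n in DIM:
        v=[({"top":T,"side":S}[k],f[n,k]) for k in ("top","side") if (n,k) in f]
        if v:
            x,r=fitstone(n,v);print(n,len(v),x[:2].round(4),np.degrees(x[2]).round(1)%180,"res",abs(r).max().round(1))
    return S,T
if __name__=="__main__": look()
E
python3 - <<'E'
from look import *
look()
x=(.4005,.2563)
plan([((*x,.03),79.4,.05,{'step':.06}),((*x,.005),79.4,.05,{'step':.025})],step=.055,turn=10.5)
s=env.observe();print(s["position"])
E
```

```text
stone_a 2 [0.5984 0.0286] 173.6 res 22.2
stone_b 1 [0.4003 0.256 ] 165.6 res 0.0
stone_c 1 [0.3886 0.3401] 19.0 res 0.3
stone_d 2 [0.4906 0.4447] 89.7 res 0.4
stone_e 1 [0.4772 0.3623] 95.0 res 0.3
CALL [[[0,0.031,0.002],[0,0,0],0.05],[[0,0.031,0.001],[0,0,0],0.05],[[0,0.025,0],[0,0,0],0.05]]
[0.40346776 0.25572506 0.09176236]
```

Call:
carry_out:
  plan:
    - [[0,0.05,0.003],[0,0,0],0.05]
    - [[0,0.037,0],[0,0,0],0.05]
    - [[0,0,0],[0,0,0],0.05]
    - [[0,0,0],[0,0,0],0.0]
    - [[0,0,0],[0,0,0],0.0]
    - [[0,0,0],[0,0,0],0.0]
    - [[0,0,0],[0,0,0],0.0]
    - [[0,-0.02,0],[0,0,0],0.0]

```text
time_s: 16.88
position: [0.3994, 0.2566, 0.0247]
tool_rot: [[0.181, -0.001, -0.983], [0.983, -0.0, 0.181], [-0.0, -1.0, 0.001]]
ft_force: [-0.3, 0.2, -1.5]
grip_width: 0.0291
```

Run:
```python
from plan import *
x=tr(.045,-.045);print(x)
s=env.observe();p=s["position"];print(p,s["grip_width"],s["ft_force"])
plan([((p[0]+.02,p[1],.15),None,0),((*x,.17),86.5,0),((*x,.17),86.5,0,{"hold":2}),((*x,.13),86.5,0),((*x,.113),86.5,0,{"step":.012})],step=.05)
```

```text
[0.67076888 0.05713675]
[0.3993734  0.2566336  0.02472833] 0.029065077261667984 [-0.26815775  0.20961058 -1.45498349]
CALL [[[0.001,-0.042,-0.007],[0,0,0],0],[[0.001,-0.042,-0.006],[0,0,0],0],[[0.002,-0.041,-0.007],[0,0,0],0],[[-0.022,-0.003,-0.04],[0,-1.0,0],0],[[-0.022,-0.003,-0.04],[0,-1.0,0],0],[[-0.023,-0.003,-0.04],[0,-1.0,0],0],[[-0.024,-0.003,-0.039],[0,-1.0,0],0],[[-0.024,-0.003,-0.039],[0,-1.0,0],0]]
CALL [[[-0.025,-0.003,-0.039],[0,-1.0,0],0],[[-0.026,-0.002,-0.038],[0,-1.0,0],0],[[0,0,0],[0,0,0],0],[[0,0,0],[0,0,0],0],[[0,0.04,0],[0,0,0],0],[[0,0.008,0],[0,0,0],0],[[0,0.009,0],[0,0,0],0]]
```

Call:
carry_out:
  plan:
    - [[0.001,-0.042,-0.007],[0,0,0],0]
    - [[0.001,-0.042,-0.006],[0,0,0],0]
    - [[0.002,-0.041,-0.007],[0,0,0],0]
    - [[-0.022,-0.003,-0.04],[0,-1.0,0],0]
    - [[-0.022,-0.003,-0.04],[0,-1.0,0],0]
    - [[-0.023,-0.003,-0.04],[0,-1.0,0],0]
    - [[-0.024,-0.003,-0.039],[0,-1.0,0],0]
    - [[-0.024,-0.003,-0.039],[0,-1.0,0],0]

```text
time_s: 17.88
position: [0.5999, 0.1132, 0.1653]
tool_rot: [[0.094, 0.001, -0.996], [0.996, 0.0, 0.094], [0.0, -1.0, -0.001]]
ft_force: [1.1, -0.6, -0.0]
grip_width: 0.0286
```

Call:
carry_out:
  plan:
    - [[-0.025,-0.003,-0.039],[0,-1.0,0],0]
    - [[-0.026,-0.002,-0.038],[0,-1.0,0],0]
    - [[0,0,0],[0,0,0],0]
    - [[0,0,0],[0,0,0],0]

```text
time_s: 18.38
position: [0.6708, 0.0571, 0.1696]
tool_rot: [[0.06, -0.0, -0.998], [0.998, 0.0, 0.06], [0.0, -1.0, 0.0]]
ft_force: [-0.7, 0.3, -1.5]
grip_width: 0.029
```

Run:
```python
from plan import *
S=shot("side","s9.png",(90,310,150,370),2.5)
s=env.observe();p=s["position"];print(p,s["grip_width"],s["ft_force"],yawof(s["tool_rot"]))
```

```text
[0.67063754 0.05750089 0.16973252] 0.028826514813499494 [-0.55806639  0.57900398 -1.77121433] 86.59329486602061
```

View pics/s9.png

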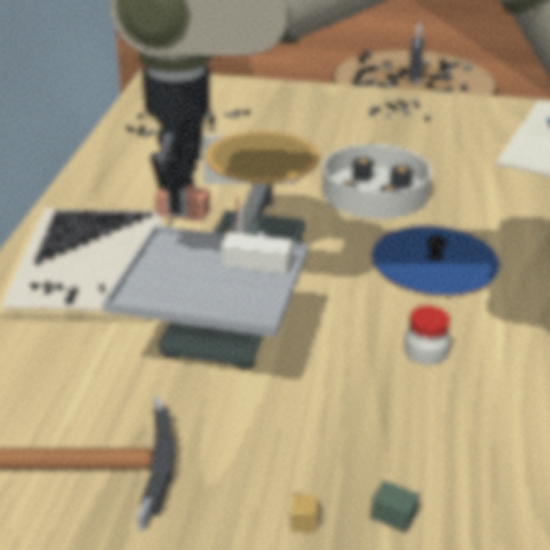

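Call:
carry_out:
  plan:
    - [[0,0.04,0],[0,0,0],0]
    - [[0,0.012,0],[0,0,0],0]
    - [[0,0.005,0],[0,0,0],0]
    - [[0,0,0],[0,0,0],0]
    - [[0,0,0],[0,0,0],0.042]
    - [[0,0,0],[0,0,0],0.042]
    - [[0,0,0],[0,0,0],0.042]
    - [[0,-0.05,0],[0,0,0],0.05]

```text
time_s: 19.42
position: [0.6698, 0.0568, 0.1593]
tool_rot: [[0.06, -0.008, -0.998], [0.998, 0.001, 0.06], [0.0, -1.0, 0.008]]
ft_force: [0.1, -0.7, 0.9]
grip_width: 0.0501
```

Run:
```python
from plan import *
s=env.observe();p=s["position"];print(p)
x=(.389,.3404);y=72
plan([((p[0]-.03,p[1]+.03,.19),None,.05),((*x,.09),y,.05),((*x,.03),y,.05,{'step':.06}),((*x,.005),y,.05,{'step':.025})],step=.055,turn=10.5)
```

```text
[0.66978142 0.05678918 0.15927854]
CALL [[[0.028,-0.03,0.032],[0,0,0],0.05],[[0.034,0.015,0.038],[0,2.0,0],0.05],[[0.033,0.014,0.039],[0,2.0,0],0.05],[[0.031,0.015,0.04],[0,2.0,0],0.05],[[0.03,0.014,0.041],[-0.5,2.5,0],0.05],[[0.028,0.014,0.043],[0,2.0,0],0.05],[[0.027,0.015,0.043],[0,2.0,0],0.05],[[0.025,0.014,0.045],[0,2.0,0],0.05]]
CALL [[[0,0.06,0],[0,0,0],0.05],[[0,0.025,0],[0,0,0],0.05]]
```

Call:
carry_out:
  plan:
    - [[0.028,-0.03,0.032],[0,0,0],0.05]
    - [[0.034,0.015,0.038],[0,2.0,0],0.05]
    - [[0.033,0.014,0.039],[0,2.0,0],0.05]
    - [[0.031,0.015,0.04],[0,2.0,0],0.05]
    - [[0.03,0.014,0.041],[0,2.5,0],0.05]
    - [[0.028,0.014,0.043],[0,2.0,0],0.05]
    - [[0.027,0.015,0.043],[0,2.0,0],0.05]
    - [[0.025,0.014,0.045],[0,2.0,0],0.05]

```text
time_s: 20.42
position: [0.3894, 0.342, 0.0912]
tool_rot: [[0.309, 0.001, -0.951], [0.951, 0.0, 0.309], [0.001, -1.0, -0.001]]
ft_force: [0.4, 0.2, -0.3]
grip_width: 0.0499
```

Call:
carry_out:
  plan:
    - [[0,0,0],[0,0,0],0.05]

```text
time_s: 20.55
position: [0.3877, 0.3425, 0.0907]
tool_rot: [[0.304, -0.002, -0.953], [0.953, -0.001, 0.304], [-0.001, -1.0, 0.002]]
ft_force: [0.3, 0.3, -0.1]
grip_width: 0.0498
```

Run:
```python
from look import *
S,T=look()
im=cv2.resize(S["image"][140:360,150:370,::-1],None,fx=2.5,fy=2.5,interpolation=cv2.INTER_CUBIC);cv2.imwrite("pics/s10.png",im)
x=(.389,.3404);y=72
plan([((*x,.03),y,.05,{'step':.06}),((*x,.005),y,.05,{'step':.025})],step=.055,turn=10.5)
s=env.observe();print(s["position"])
```

```text
stone_a 2 [0.5993 0.0283] 173.6 res 22.2
stone_b 2 [0.6993 0.0216] 173.8 res 21.7
stone_c 2 [0.3952 0.3362] 0.9 res 3.1
stone_d 1 [0.4909 0.4445] 91.1 res 0.0
stone_e 1 [0.4779 0.3626] 97.4 res 0.2
CALL [[[0,0.031,0.001],[0,0,0],0.05],[[-0.001,0.031,0.001],[0,0,0],0.05],[[0,0.025,0],[0,0,0],0.05]]
[0.39143758 0.34055455 0.09174581]
```

View pics/s10.png

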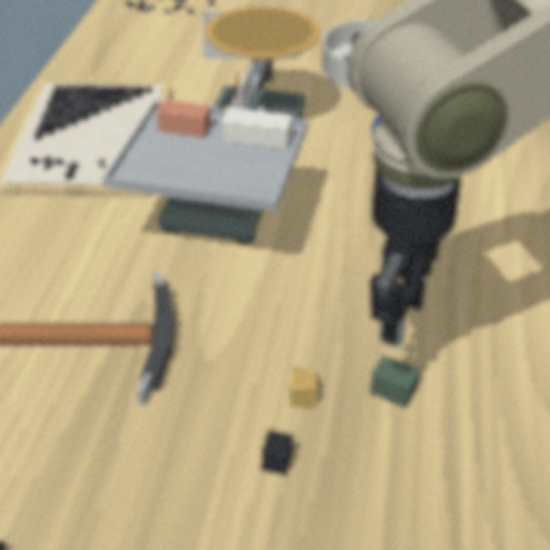

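Call:
carry_out:
  plan:
    - [[0,0.05,0.002],[0,0,0],0.05]
    - [[-0.001,0.037,0],[0,0,0],0.05]
    - [[0,0,0],[0,0,0],0.05]
    - [[0,0,0],[0,0,0],0.0]
    - [[0,0,0],[0,0,0],0.0]
    - [[0,0,0],[0,0,0],0.0]
    - [[0,0,0],[0,0,0],0.0]
    - [[0,-0.02,0],[0,0,0],0.0]

```text
time_s: 21.75
position: [0.388, 0.3404, 0.0247]
tool_rot: [[0.308, -0.001, -0.951], [0.951, -0.0, 0.308], [-0.001, -1.0, 0.001]]
ft_force: [-0.1, 0.4, -0.4]
grip_width: 0.029
```

Run:
```python
from plan import *
x=tr(-.055,.04);print(x)
s=env.observe();p=s["position"];print(p,s["grip_width"],s["ft_force"])
plan([((p[0]+.02,p[1],.15),None,0),((*x,.16),86.5,0),((*x,.17),86.5,0,{"hold":2}),((*x,.12),86.5,0),((*x,.112),86.5,0,{"step":.012})],step=.05)
```

```text
[0.57614453 0.14808306]
[0.38801426 0.34041049 0.02467185] 0.02904308933698811 [-0.10729764  0.37067802 -0.43801973]
CALL [[[0.002,-0.042,-0.006],[0,0,0],0],[[0.002,-0.042,-0.007],[0,0,0],0],[[0.002,-0.041,-0.006],[0,0,0],0],[[-0.022,-0.002,-0.037],[0,-2.5,0],0],[[-0.023,-0.001,-0.035],[0,-2.5,0],0],[[-0.025,-0.002,-0.035],[0,-2.0,0],0],[[-0.026,-0.002,-0.033],[0,-2.5,0],0],[[-0.028,-0.002,-0.033],[0,-2.5,0],0]]
CALL [[[-0.029,-0.001,-0.031],[0,-2.5,0],0],[[0,0,0],[0,0,0],0],[[0,0,0],[0,0,0],0],[[0,0.04,0],[0,0,0],0],[[0,0.008,0],[0,0,0],0]]
```

Call:
carry_out:
  plan:
    - [[0.002,-0.042,-0.006],[0,0,0],0]
    - [[0.002,-0.042,-0.007],[0,0,0],0]
    - [[0.002,-0.041,-0.006],[0,0,0],0]
    - [[-0.022,-0.002,-0.037],[0,-2.5,0],0]
    - [[-0.023,-0.001,-0.035],[0,-2.5,0],0]
    - [[-0.025,-0.002,-0.035],[0,-2.0,0],0]
    - [[-0.026,-0.002,-0.033],[0,-2.5,0],0]
    - [[-0.028,-0.002,-0.033],[0,-2.5,0],0]

```text
time_s: 22.75
position: [0.5493, 0.179, 0.1593]
tool_rot: [[0.102, 0.001, -0.995], [0.995, 0.0, 0.102], [0.0, -1.0, -0.001]]
ft_force: [-0.4, 0.5, -1.5]
grip_width: 0.0289
```

Call:
carry_out:
  plan:
    - [[-0.029,-0.001,-0.031],[0,-2.5,0],0]
    - [[0,0,0],[0,0,0],0]
    - [[0,0,0],[0,0,0],0]
    - [[0,0.03,0],[0,0,0],0]
    - [[0,0,0],[0,0,0],0]

```text
time_s: 23.38
position: [0.5747, 0.149, 0.1281]
tool_rot: [[0.059, -0.004, -0.998], [0.998, -0.0, 0.059], [-0.0, -1.0, 0.004]]
ft_force: [0.2, -1.0, -0.6]
grip_width: 0.0289
```

Run:
```python
from plan import *
S=shot("side","s11.png",(90,310,150,370),2.5)
s=env.observe();p=s["position"];print(p,s["grip_width"],s["ft_force"],yawof(s["tool_rot"]))
```

```text
[0.57565831 0.14892787 0.12946272] 0.02871508455586059 [ 0.54786814 -0.02895815 -0.50903423] 86.62068456085437
```

View pics/s11.png

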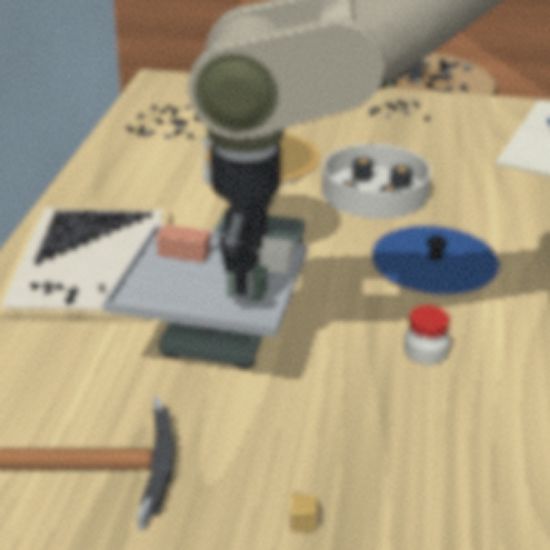

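Call:
carry_out:
  plan:
    - [[0,0.01,0],[0,0,0],0]
    - [[0,0.007,0],[0,0,0],0]
    - [[0,0,0],[0,0,0],0.0]
    - [[0,0,0],[0,0,0],0.042]
    - [[0,0,0],[0,0,0],0.042]
    - [[0,0,0],[0,0,0],0.042]
    - [[0,-0.05,0],[0,0,0],0.05]
    - [[0,0,0],[0,0,0],0.05]

```text
time_s: 24.42
position: [0.5781, 0.1482, 0.1659]
tool_rot: [[0.06, 0.007, -0.998], [0.998, 0.0, 0.06], [0.001, -1.0, -0.007]]
ft_force: [0.0, 0.0, -0.6]
grip_width: 0.0502
```

Run:
```python
from look import *
S,T=look()
s=env.observe();p=s["position"];print(p)
x=(.4775,.3628);y=97
plan([((*x,.15),y,.05),((*x,.09),y,.05,{"step":.06}),((*x,.03),y,.05,{'step':.06}),((*x,.005),y,.05,{'step':.025})],step=.055,turn=10.5)
im=cv2.resize(S["image"][140:360,150:370,::-1],None,fx=2.5,fy=2.5,interpolation=cv2.INTER_CUBIC);cv2.imwrite("pics/s12.png",im)
```

```text
stone_a 1 [ 0.5935 -0.1048] 11.4 res 0.3
stone_b 2 [0.6997 0.0216] 174.1 res 21.6
stone_c 2 [0.6015 0.0484] 176.5 res 9.9
stone_d 1 [0.4907 0.4444] 94.1 res 0.1
stone_e 1 [0.4778 0.3623] 97.4 res 0.2
[0.57600315 0.14801888 0.16129552]
CALL [[[0.042,0.002,0.022],[0,-2.0,0],0.05],[[0.042,0.003,0.021],[0,-2.0,0],0.05],[[0.043,0.002,0.019],[0,-2.5,0],0.05],[[0.044,0.002,0.018],[0,-2.0,0],0.05],[[0.045,0.002,0.015],[0,-2.0,0],0.05],[[0,0.03,0],[0,0,0],0.05],[[0,0.03,0],[0,0,0],0.05],[[0,0.03,0],[0,0,0],0.05]]
CALL [[[0,0.03,0],[0,0,0],0.05],[[0,0.013,0],[0,0,0],0.05],[[0,0.012,0],[0,0,0],0.05]]
```

View pics/s12.png

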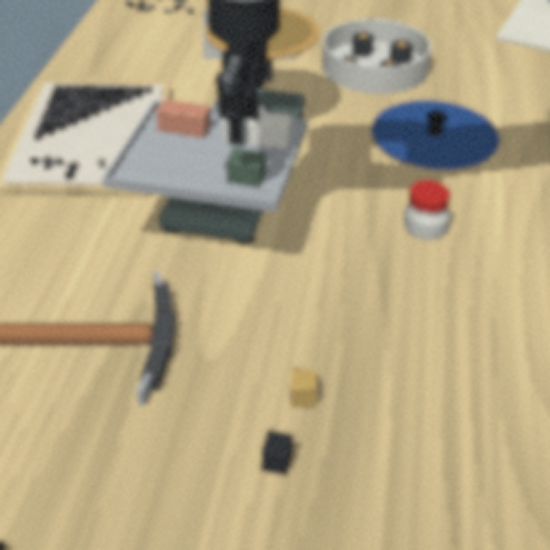

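Call:
carry_out:
  plan:
    - [[0.042,0.002,0.022],[0,-2.0,0],0.05]
    - [[0.042,0.003,0.021],[0,-2.0,0],0.05]
    - [[0.043,0.002,0.019],[0,-2.5,0],0.05]
    - [[0.044,0.002,0.018],[0,-2.0,0],0.05]
    - [[0.045,0.002,0.015],[0,-2.0,0],0.05]
    - [[0,0.055,0],[0,0,0],0.05]
    - [[0,0,0],[0,0,0],0.05]
    - [[0,0,0],[0,0,0],0.05]

```text
time_s: 25.62
position: [0.4793, 0.3629, 0.0974]
tool_rot: [[-0.122, 0.001, -0.993], [0.993, 0.0, -0.122], [0.0, -1.0, -0.001]]
ft_force: [0.2, 1.1, 0.9]
grip_width: 0.0503
```

Run:
```python
from look import *
S,T=look()
s=env.observe();p=s["position"];print(p)
x=(.4775,.3628);y=97
plan([((*x,.03),y,.05,{'step':.06}),((*x,.004),y,.05,{'step':.03})],step=.055,turn=10.5)
im=cv2.resize(S["image"][140:360,150:370,::-1],None,fx=2.5,fy=2.5,interpolation=cv2.INTER_CUBIC);cv2.imwrite("pics/s13.png",im)
```

```text
stone_a 2 [0.6068 0.0293] 174.0 res 22.5
stone_b 2 [0.6993 0.0213] 173.4 res 21.7
stone_c 2 [0.5961 0.1176] 13.8 res 22.9
stone_d 1 [0.4902 0.4459] 97.0 res 0.5
stone_e 2 [0.4772 0.3615] 92.4 res 1.0
[0.47926549 0.36296887 0.09779244]
CALL [[[0,0.034,0.001],[0,0,0],0.05],[[0,0.034,0.001],[0,0,0],0.05],[[0,0.026,0],[0,0,0],0.05]]
```

View pics/s13.png

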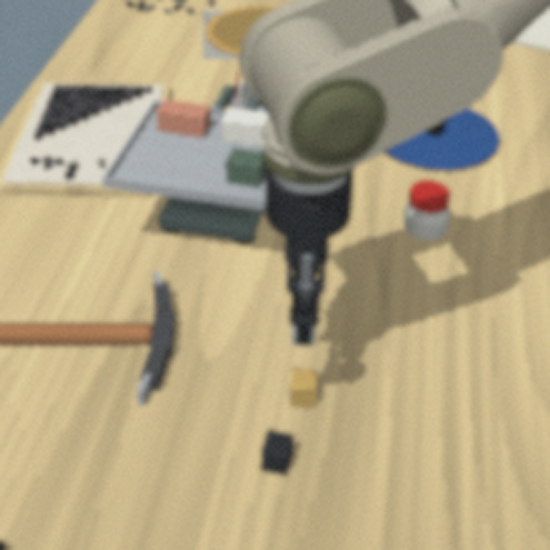

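Call:
carry_out:
  plan:
    - [[-0.001,0.05,0.001],[0,0,0],0.05]
    - [[0,0.044,0.001],[0,0,0],0.05]
    - [[0,0,0],[0,0,0],0.05]
    - [[0,0,0],[0,0,0],0.0]
    - [[0,0,0],[0,0,0],0.0]
    - [[0,0,0],[0,0,0],0.0]
    - [[0,0,0],[0,0,0],0.0]
    - [[0,-0.02,0],[0,0,0],0.0]

```text
time_s: 26.82
position: [0.4763, 0.3617, 0.0229]
tool_rot: [[-0.123, -0.001, -0.992], [0.992, -0.0, -0.123], [-0.0, -1.0, 0.001]]
ft_force: [-0.5, 0.0, -0.5]
grip_width: 0.0256
```

Run:
```python
from plan import *
x=tr(.06,.04);print(x)
s=env.observe();p=s["position"];print(p,s["grip_width"],s["ft_force"])
plan([((p[0]+.02,p[1],.15),None,0),((*x,.16),86.5,0),((*x,.17),86.5,0,{"hold":2}),((*x,.12),86.5,0),((*x,.112),86.5,0,{"step":.012})],step=.05)
```

```text
[0.69093003 0.14106248]
[0.47631628 0.36168956 0.02290941] 0.025637562525451924 [-0.48948102  0.0149014  -0.50475043]
CALL [[[-0.001,-0.042,-0.007],[0,0,0],0],[[-0.001,-0.043,-0.006],[0,0,0],0],[[0,-0.042,-0.007],[0,0,0],0],[[-0.041,-0.002,-0.028],[0,2.0,0],0],[[-0.039,-0.001,-0.029],[0,1.5,0],0],[[-0.039,-0.002,-0.03],[0,2.0,0],0],[[-0.038,-0.002,-0.031],[0,1.5,0],0],[[-0.037,-0.001,-0.032],[0,2.0,0],0]]
CALL [[[-0.035,-0.002,-0.034],[0,1.5,0],0],[[0,0,0],[0,0,0],0],[[0,0,0],[0,0,0],0],[[0,0.04,0],[0,0,0],0],[[0,0.008,0],[0,0,0],0]]
```

Call:
carry_out:
  plan:
    - [[-0.001,-0.042,-0.007],[0,0,0],0]
    - [[-0.001,-0.043,-0.006],[0,0,0],0]
    - [[0,-0.042,-0.007],[0,0,0],0]
    - [[-0.041,-0.002,-0.028],[0,2.0,0],0]
    - [[-0.039,-0.001,-0.029],[0,1.5,0],0]
    - [[-0.039,-0.002,-0.03],[0,2.0,0],0]
    - [[-0.038,-0.002,-0.031],[0,1.5,0],0]
    - [[-0.037,-0.001,-0.032],[0,2.0,0],0]

```text
time_s: 27.82
position: [0.6591, 0.1763, 0.1588]
tool_rot: [[0.035, 0.001, -0.999], [0.999, 0.0, 0.035], [0.0, -1.0, -0.001]]
ft_force: [0.3, 0.7, -1.1]
grip_width: 0.026
```

Call:
carry_out:
  plan:
    - [[-0.035,-0.002,-0.034],[0,1.5,0],0]
    - [[0,0,0],[0,0,0],0]
    - [[0,0,0],[0,0,0],0]
    - [[0,0.03,0],[0,0,0],0]
    - [[0,0,0],[0,0,0],0]

```text
time_s: 28.45
position: [0.6893, 0.1427, 0.1278]
tool_rot: [[0.058, -0.005, -0.998], [0.998, -0.0, 0.058], [-0.0, -1.0, 0.005]]
ft_force: [0.2, -0.4, -0.1]
grip_width: 0.0261
```

Run:
```python
from plan import *
S=shot("side","s14.png",(90,310,150,370),2.5)
s=env.observe();p=s["position"];print(p,s["grip_width"],s["ft_force"],yawof(s["tool_rot"]))
```

```text
[0.69020977 0.14255141 0.12947333] 0.025869672764324395 [ 0.22577024  0.81225525 -0.40218943] 86.6427105563179
```

View pics/s14.png

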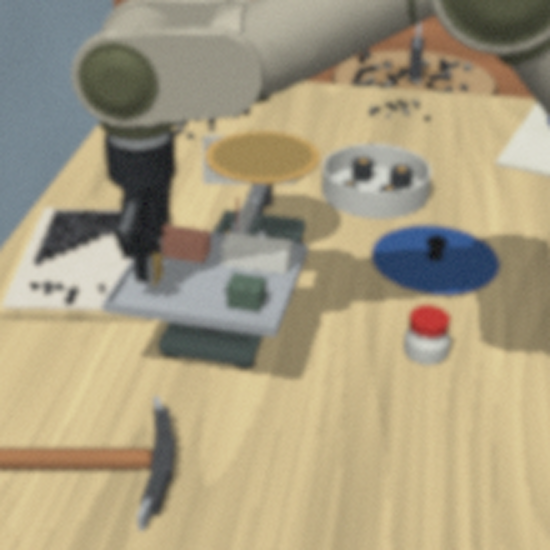

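Call:
carry_out:
  plan:
    - [[0,0.012,0],[0,0,0],0]
    - [[0,0.006,0],[0,0,0],0]
    - [[0,0,0],[0,0,0],0.0]
    - [[0,0,0],[0,0,0],0.042]
    - [[0,0,0],[0,0,0],0.042]
    - [[0,0,0],[0,0,0],0.042]
    - [[0,-0.05,0],[0,0,0],0.05]
    - [[0,0,0],[0,0,0],0.05]

```text
time_s: 29.5
position: [0.6927, 0.1416, 0.1659]
tool_rot: [[0.06, 0.008, -0.998], [0.998, 0.0, 0.06], [0.001, -1.0, -0.008]]
ft_force: [-0.5, 0.2, -0.8]
grip_width: 0.05
```

Run:
```python
from look import *
S,T=look()
s=env.observe();p=s["position"];print(p)
x=(.4906,.445);y=94
plan([((*x,.15),y,.05),((*x,.09),y,.05,{"step":.06}),((*x,.03),y,.05,{'step':.06}),((*x,.005),y,.05,{'step':.025})],step=.055,turn=10.5)
im=cv2.resize(S["image"][140:360,150:370,::-1],None,fx=2.5,fy=2.5,interpolation=cv2.INTER_CUBIC);cv2.imwrite("pics/s15.png",im)
```

```text
stone_a 2 [0.5992 0.0285] 173.7 res 21.9
stone_b 2 [0.6981 0.0218] 174.3 res 21.4
stone_c 1 [ 0.6068 -0.0081] 156.2 res 0.3
stone_d 1 [0.4905 0.4447] 91.6 res 0.2
stone_e 2 [0.685  0.2281] 117.19999999999999 res 47.8
[0.69061855 0.14143729 0.16015961]
CALL [[[0.042,0.002,0.031],[0,-1.0,0],0.05],[[0.042,0.001,0.031],[0,-1.0,0],0.05],[[0.042,0.002,0.029],[0,-1.0,0],0.05],[[0.043,0.001,0.029],[0,-1.5,0],0.05],[[0.044,0.002,0.028],[0,-1.0,0],0.05],[[0.045,0.001,0.027],[0,-1.0,0],0.05],[[0.045,0.002,0.026],[0,-1.0,0],0.05],[[0,0.06,0],[0,0,0],0.05]]
CALL [[[0,0.06,0],[0,0,0],0.05],[[0,0.025,0],[0,0,0],0.05]]
```

View pics/s15.png

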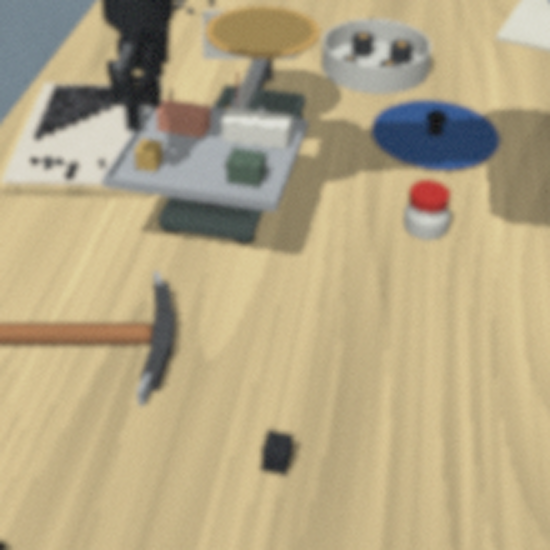

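Call:
carry_out:
  plan:
    - [[0.042,0.002,0.031],[0,-1.0,0],0.05]
    - [[0.042,0.001,0.031],[0,-1.0,0],0.05]
    - [[0.042,0.002,0.029],[0,-1.0,0],0.05]
    - [[0.043,0.001,0.029],[0,-1.5,0],0.05]
    - [[0.044,0.002,0.028],[0,-1.0,0],0.05]
    - [[0.045,0.001,0.027],[0,-1.0,0],0.05]
    - [[0.045,0.002,0.026],[0,-1.0,0],0.05]
    - [[0,0.06,0],[0,0,0],0.05]

```text
time_s: 30.7
position: [0.4903, 0.4496, 0.0927]
tool_rot: [[-0.076, 0.007, -0.997], [0.997, 0.005, -0.076], [0.004, -1.0, -0.007]]
ft_force: [1.7, 0.4, -1.0]
grip_width: 0.0497
```

Call:
carry_out:
  plan:
    - [[0,0,0],[0,0,0],0.05]

```text
time_s: 30.82
position: [0.4885, 0.4443, 0.0856]
tool_rot: [[-0.072, -0.009, -0.997], [0.997, -0.006, -0.071], [-0.005, -1.0, 0.009]]
ft_force: [0.4, -0.9, 0.4]
grip_width: 0.05
```

Run:
```python
from look import *
S,T=look()
s=env.observe();p=s["position"];print(p)
x=(.4906,.445);y=94
plan([((*x,.03),y,.05,{'step':.06}),((*x,.004),y,.05,{'step':.03})],step=.055,turn=10.5)
im=cv2.resize(S["image"][164:384,150:370,::-1],None,fx=2.5,fy=2.5,interpolation=cv2.INTER_CUBIC);cv2.imwrite("pics/s16.png",im)
```

```text
stone_a 2 [ 0.6348 -0.0034] 140.1 res 46.0
stone_b 2 [0.7024 0.0221] 174.5 res 21.9
stone_c 1 [0.6004 0.1594] 175.1 res 0.3
stone_d 2 [0.4891 0.4452] 175.4 res 0.7
stone_e 1 [ 0.7407 -0.0123] 161.9 res 0.5
[0.49242742 0.44548302 0.09251776]
CALL [[[0,0.031,0.001],[0,0,0],0.05],[[0,0.032,0.001],[0,0,0],0.05],[[0,0.026,0],[0,0,0],0.05]]
```

View pics/s16.png

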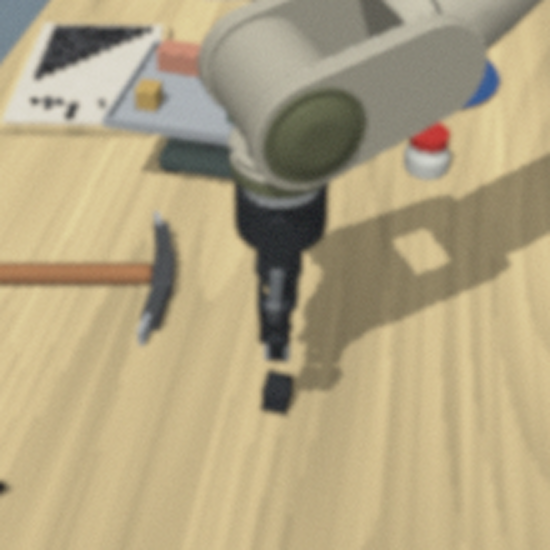

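Call:
carry_out:
  plan:
    - [[0,0.05,0.001],[0,0,0],0.05]
    - [[0,0.037,0.001],[0,0,0],0.05]
    - [[0,0,0],[0,0,0],0.05]
    - [[0,0,0],[0,0,0],0.0]
    - [[0,0,0],[0,0,0],0.0]
    - [[0,0,0],[0,0,0],0.0]
    - [[0,0,0],[0,0,0],0.0]
    - [[0,-0.02,0],[0,0,0],0.0]

```text
time_s: 32.02
position: [0.4892, 0.4453, 0.0242]
tool_rot: [[-0.071, -0.0, -0.998], [0.998, 0.0, -0.071], [0.0, -1.0, 0.0]]
ft_force: [-0.1, 0.2, -0.7]
grip_width: 0.0272
```

Run:
```python
from plan import *
x=tr(.005,.045);print(x)
s=env.observe();p=s["position"];print(p,s["grip_width"],s["ft_force"])
plan([((p[0]+.02,p[1],.15),None,0),((*x,.17),86.5,0),((*x,.17),86.5,0,{"hold":2}),((*x,.13),86.5,0),((*x,.112),86.5,0,{"step":.012})],step=.05)
```

```text
[0.63633786 0.14941082]
[0.48915175 0.44528168 0.02423043] 0.027203566687839662 [-0.0708153   0.23973653 -0.68068068]
CALL [[[0,-0.042,-0.007],[0,0,0],0],[[-0.001,-0.042,-0.006],[0,0,0],0],[[0,-0.042,-0.007],[0,0,0],0],[[-0.044,-0.003,-0.015],[0,1.0,0],0],[[-0.043,-0.003,-0.016],[0,1.0,0],0],[[-0.043,-0.002,-0.017],[0,1.0,0],0],[[-0.042,-0.003,-0.017],[0,1.5,0],0],[[-0.043,-0.003,-0.019],[0,1.0,0],0]]
CALL [[[-0.041,-0.003,-0.019],[0,1.0,0],0],[[-0.042,-0.003,-0.02],[0,1.0,0],0],[[0,0,0],[0,0,0],0],[[0,0,0],[0,0,0],0],[[0,0.04,0],[0,0,0],0],[[0,0.009,0],[0,0,0],0],[[0,0.009,0],[0,0,0],0]]
```

Call:
carry_out:
  plan:
    - [[0,-0.042,-0.007],[0,0,0],0]
    - [[-0.001,-0.042,-0.006],[0,0,0],0]
    - [[0,-0.042,-0.007],[0,0,0],0]
    - [[-0.044,-0.003,-0.015],[0,1.0,0],0]
    - [[-0.043,-0.003,-0.016],[0,1.0,0],0]
    - [[-0.043,-0.002,-0.017],[0,1.0,0],0]
    - [[-0.042,-0.003,-0.017],[0,1.5,0],0]
    - [[-0.043,-0.003,-0.019],[0,1.0,0],0]

```text
time_s: 33.02
position: [0.6011, 0.2323, 0.1652]
tool_rot: [[0.026, 0.002, -1.0], [1.0, 0.001, 0.026], [0.001, -1.0, -0.002]]
ft_force: [-0.3, -0.3, -0.4]
grip_width: 0.0268
```

Call:
carry_out:
  plan:
    - [[-0.041,-0.003,-0.019],[0,1.0,0],0]
    - [[-0.042,-0.003,-0.02],[0,1.0,0],0]
    - [[0,0,0],[0,0,0],0]
    - [[0,0,0],[0,0,0],0]
    - [[0,0.035,0],[0,0,0],0]
    - [[0,0,0],[0,0,0],0]

```text
time_s: 33.78
position: [0.6349, 0.1506, 0.1326]
tool_rot: [[0.058, -0.005, -0.998], [0.998, -0.0, 0.058], [-0.0, -1.0, 0.005]]
ft_force: [0.2, 0.8, -0.6]
grip_width: 0.0272
```

Run:
```python
from plan import *
S=shot("side","s17.png",(90,310,150,370),2.5)
s=env.observe();p=s["position"];print(p,s["grip_width"],s["ft_force"],yawof(s["tool_rot"]))
```

```text
[0.6359634  0.15049293 0.13437446] 0.02709346544958455 [ 0.00255979 -0.37610691 -0.03622856] 86.64276943505035
```

View pics/s17.png

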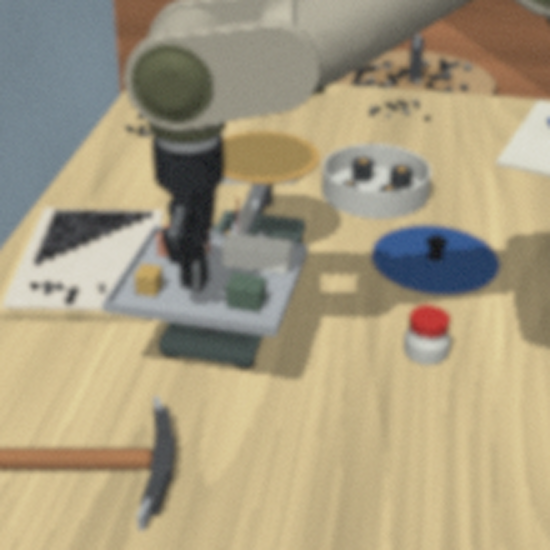

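Call:
carry_out:
  plan:
    - [[0,0.014,0],[0,0,0],0]
    - [[0,0.008,0],[0,0,0],0]
    - [[0,0,0],[0,0,0],0.0]
    - [[0,0,0],[0,0,0],0.042]
    - [[0,0,0],[0,0,0],0.042]
    - [[0,0,0],[0,0,0],0.042]
    - [[0,-0.05,0],[0,0,0],0.05]
    - [[0,-0.05,0],[0,0,0],0.05]

```text
time_s: 34.83
position: [0.6364, 0.1494, 0.2133]
tool_rot: [[0.06, -0.001, -0.998], [0.998, -0.0, 0.06], [-0.0, -1.0, 0.001]]
ft_force: [0.8, -0.2, 0.2]
grip_width: 0.0502
```

Run:
```python
from look import *
s=env.observe();p=s["position"];print(p)
S=shot("side","s18.png",(90,310,150,370),2.5)
T=shot("top","t18.png",(110,300,170,430),2.8)
for n in ("w200a","w100","w50"):
  for o in env.outline_of(n,T): print(n,round(o["conf"],2),mom_mask(o["mask"])[[0,1,5]].round(1),back(T,mom_mask(o["mask"])[:2],.03)[0].round(3))
plan([((.5,-.05,.22),70,.05),((.4,-.2,.22),60,.05)],step=.06,turn=10.5)
```

```text
[0.63640317 0.14938109 0.21326692]
w200a 0.49 [388.8 207.1 125. ] [ 0.483 -0.384  0.03 ]
w100 0.54 [367.3 204.2  43. ] [ 0.499 -0.323  0.03 ]
w100 0.5 [366.3 225.8 100. ] [ 0.436 -0.308  0.03 ]
w100 0.18 [386.6 228.6 159. ] [ 0.421 -0.365  0.03 ]
w50 0.54 [367.3 204.2  43. ] [ 0.499 -0.323  0.03 ]
w50 0.5 [366.3 225.8 100. ] [ 0.436 -0.308  0.03 ]
w50 0.18 [386.6 228.6 159. ] [ 0.421 -0.365  0.03 ]
CALL [[[-0.041,-0.002,0.025],[0,3.5,0],0.05],[[-0.043,-0.001,0.022],[0,3.0,0],0.05],[[-0.044,-0.002,0.02],[0,3.5,0],0.05],[[-0.045,-0.002,0.017],[0,3.0,0],0.05],[[-0.046,-0.001,0.015],[0,3.5,0],0.05],[[-0.044,0,0.011],[0,2.5,0],0.05],[[-0.044,0,0.008],[0,2.5,0],0.05],[[-0.045,0,0.007],[0,2.5,0],0.05]]
CALL [[[-0.045,0,0.005],[0,2.5,0],0.05]]
```

View pics/s18.png

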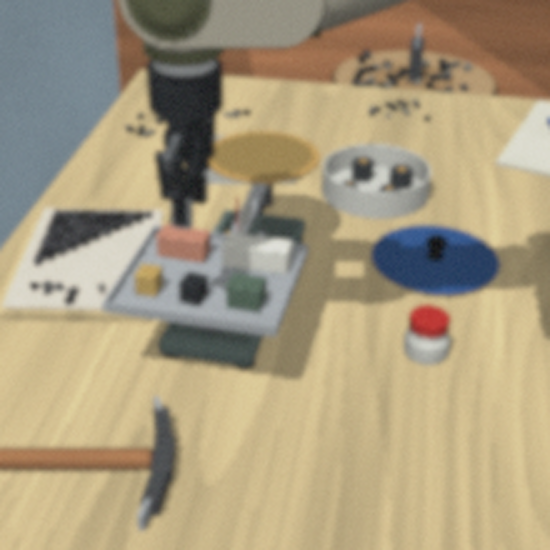

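View pics/t18.png

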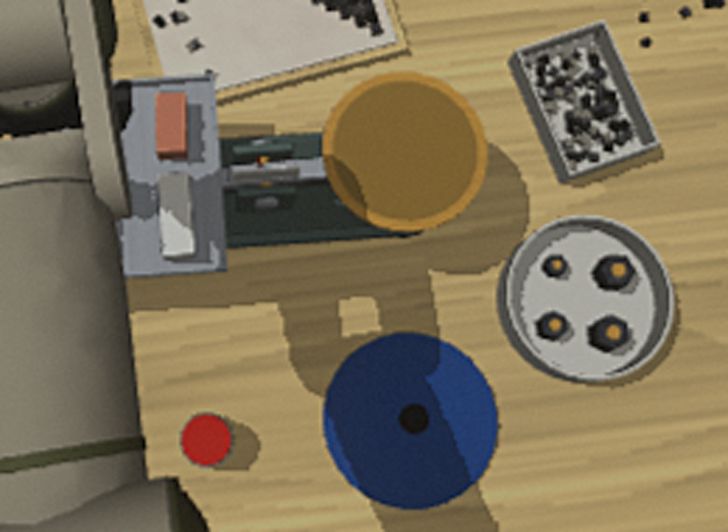

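Run:
```python
from look import *
T=env.get_image("top");S=env.get_image("side")
im=T["image"][190:246,348:413,::-1]
cv2.imwrite("pics/t19.png",cv2.resize(im,None,fx=10,fy=10,interpolation=cv2.INTER_CUBIC))
im=S["image"][135:190,270:335,::-1]
cv2.imwrite("pics/s19.png",cv2.resize(im,None,fx=10,fy=10,interpolation=cv2.INTER_CUBIC))
```

```text
(no output)
```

View pics/t19.png

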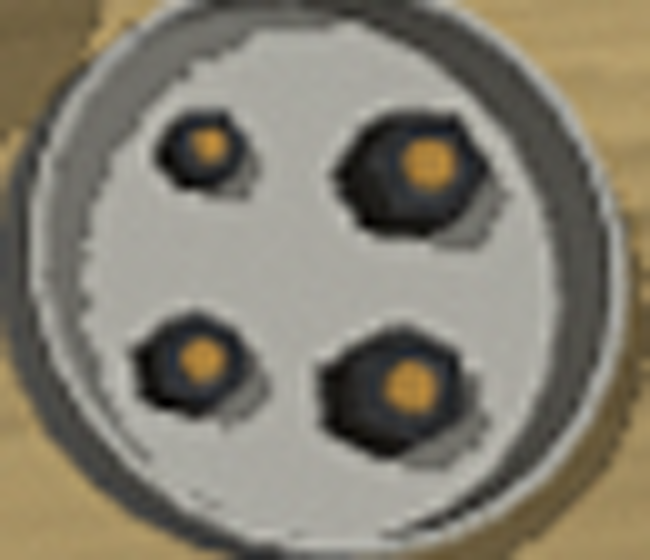

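View pics/s19.png

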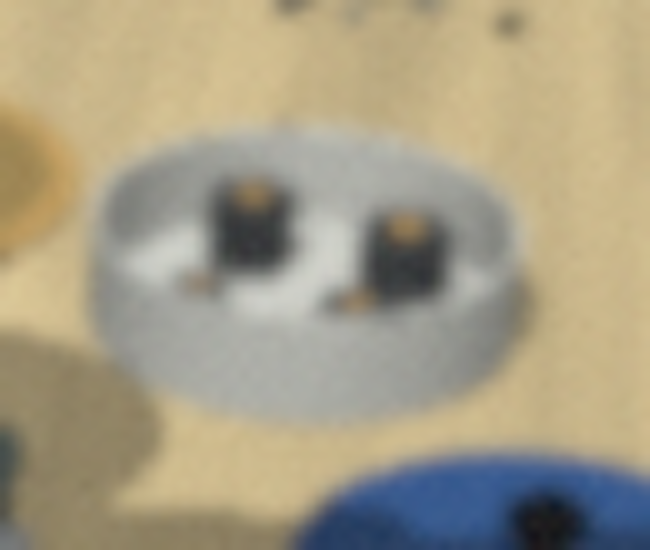

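```bash
cat > wts.py <<'E'
from look import *
WD=dict(w200=(.032,.031),w100=(.026,.024),w50=(.021,.018))
def hexpts(af,h,yaw):
    R=af/np.sqrt(3);t=np.radians(yaw+30+60*np.arange(6));c=np.c_[R*np.cos(t),R*np.sin(t)]
    return np.vstack([np.c_[c,np.zeros(6)],np.c_[c,np.full(6,h)]])
def plugs(T,win=(350,412,190,246)):
    x0,x1,y0,y1=win
    K=8;im=cv2.resize(T["image"][y0:y1,x0:x1],None,fx=K,fy=K,interpolation=cv2.INTER_CUBIC).astype(int)
    r,g,b=im[...,0],im[...,1],im[...,2]
    m=((r-b>60)&(r>110)).astype(np.uint8)
    n,l,st,c=cv2.connectedComponentsWithStats(m)
    dark=((im.max(2)<85)|(m>0))
    return [( (c[i][0]+.5)/K-.5+x0,(c[i][1]+.5)/K-.5+y0,st[i][4]) for i in range(1,n) if st[i][4]>250],dark,(x0,y0,K),im
def fithex(T,kind,uv,dark,meta,z=.005):
    af,h=WD[kind];x0,y0,K=meta
    P=back(T,uv,z+h)[0];best=(-1,)
    c0=((np.array(uv)-[x0,y0]+.5)*K-.5)
    yy,xx=np.mgrid[:dark.shape[0],:dark.shape[1]]
    loc=dark&(np.hypot(xx-c0[0],yy-c0[1])<K*9.5)
    for yaw in range(0,60,3):
        for dx in np.arange(-.002,.0021,.001):
            for dy in np.arange(-.002,.0021,.001):
                H=hull(T,hexpts(af,h,yaw)+[P[0]+dx,P[1]+dy,z]).reshape(-1,2)
                H=(H-[x0,y0]+.5)*K-.5
                M=np.zeros(dark.shape,np.uint8);cv2.fillConvexPoly(M,np.round(H*16).astype(int),1,shift=4)
                M=M>0;i=(M&loc).sum()/(M|loc).sum()
                if i>best[0]: best=(i,yaw,P[0]+dx,P[1]+dy)
    return P,best
E
python3 - <<'E'
from wts import *
T=env.get_image("top");S=env.get_image("side")
pl_,dark,meta,im=plugs(T)
for u,v,a in pl_:
    print("plug",round(u,1),round(v,1),a)
    for k in WD:
        if (u<375)==(k!="w200"):
            P,b=fithex(T,k,(u,v),dark,meta);print(k,P.round(4),np.round(b,4))
E
```

```text
plug 359.3 191.4 956
w100 [ 0.54  -0.307  0.029] [ 0.2071  9.      0.542  -0.305 ]
w50 [ 0.5411 -0.3089  0.023 ] [ 0.2955 27.      0.5431 -0.3109]
plug 406.3 196.4 10151
w200 [ 0.5067 -0.4392  0.036 ] [ 0.6295 54.      0.5087 -0.4412]
plug 368.5 204.0 443
w100 [ 0.4994 -0.327   0.029 ] [ 0.56   21.      0.4984 -0.326 ]
w50 [ 0.5002 -0.329   0.023 ] [ 0.8412 54.      0.4992 -0.329 ]
plug 390.5 205.9 1161
w200 [ 0.4847 -0.3873  0.036 ] [ 0.8471 48.      0.4837 -0.3873]
plug 367.8 225.5 762
w100 [ 0.4371 -0.3129  0.029 ] [ 0.8599 30.      0.4361 -0.3129]
w50 [ 0.4375 -0.3148  0.023 ] [ 0.6444 36.      0.4355 -0.3138]
plug 388.6 228.2 1143
w200 [ 0.421  -0.3689  0.036 ] [ 0.8878 21.      0.421  -0.3689]
plug 355.0 240.8 7397
w100 [ 0.398  -0.2679  0.029 ] [ 0.543  54.      0.399  -0.2699]
w50 [ 0.3983 -0.2697  0.023 ] [ 0.3979 48.      0.3963 -0.2687]
plug 407.6 241.2 4739
w200 [ 0.3774 -0.4155  0.036 ] [ 0.5499  6.      0.3754 -0.4175]
```

```bash
cat > clr.py <<'E'
import numpy as np
W={"A":(.484,-.3873,48,.032),"B":(.421,-.3689,21,.032),"C":(.4366,-.3129,30,.026),"D":(.4997,-.329,54,.021)}
TUB=np.array([.460,-.3505])
def clear(k,yaw,op,present):
    x,y,_,af=W[k];a=np.radians(yaw);u=np.array([np.cos(a),np.sin(a)]);v=np.array([-u[1],u[0]])
    m=9
    for s in(-1,1):
        for t in np.linspace(op/2,op/2+.0145,6):
            for w in np.linspace(-.011,.011,7):
                p=np.array([x,y])+s*t*u+w*v
                m=min(m,.082-np.linalg.norm(p-TUB))
                for j in present:
                    if j!=k: m=min(m,np.linalg.norm(p-W[j][:2])-W[j][3]/np.sqrt(3))
    return m
if __name__=="__main__":
    for pres in ("ABCD","ACD","CD"):
        for k in pres:
            h=W[k][2];op=W[k][3]+.012
            print(pres,k,[(y if y<=90 else y-180,round(1000*clear(k,y,op,pres),1)) for y in (h,h+60,h+120)])
E
python3 clr.py
```

```text
ABCD A [(48, np.float64(10.3)), (-72, np.float64(-0.0)), (-12, np.float64(2.4))]
ABCD B [(21, np.float64(1.2)), (81, np.float64(5.4)), (-39, np.float64(7.6))]
ABCD C [(30, np.float64(12.3)), (90, np.float64(3.0)), (-30, np.float64(2.7))]
ABCD D [(54, np.float64(4.1)), (-66, np.float64(12.9)), (-6, np.float64(4.6))]
ACD A [(48, np.float64(10.3)), (-72, np.float64(-0.0)), (-12, np.float64(2.4))]
ACD C [(30, np.float64(16.6)), (90, np.float64(3.0)), (-30, np.float64(2.7))]
ACD D [(54, np.float64(4.1)), (-66, np.float64(12.9)), (-6, np.float64(4.6))]
CD C [(30, np.float64(16.6)), (90, np.float64(3.0)), (-30, np.float64(2.7))]
CD D [(54, np.float64(4.1)), (-66, np.float64(16.2)), (-6, np.float64(4.6))]
```

Run:
```python
from plan import *
x=(.484,-.3873)
plan([((.57,-.1,.21),72,.044),((*x,.14),48,.044),((*x,.14),48,.044,{"hold":2})],step=.058,turn=10.5)
```

```text
CALL [[[-0.051,0,0.01],[0,3.0,0],0.044],[[-0.051,0,0.008],[0,3.0,0],0.044],[[-0.051,0.001,0.005],[0,2.5,0],0.044],[[-0.052,0,0.002],[0,3.0,0],0.044],[[-0.051,0,0],[0,3.0,0],0.044],[[-0.05,0.012,-0.001],[0,4.0,0],0.044],[[-0.05,0.011,-0.005],[0,4.0,0],0.044],[[-0.049,0.012,-0.008],[0,4.0,0],0.044]]
CALL [[[-0.049,0.012,-0.011],[0,4.0,0],0.044],[[-0.048,0.012,-0.015],[0,4.0,0],0.044],[[-0.046,0.011,-0.018],[0,4.0,0],0.044],[[0,0,0],[0,0,0],0.044],[[0,0,0],[0,0,0],0.044]]
```

Call:
carry_out:
  plan:
    - [[-0.051,0,0.01],[0,3.0,0],0.044]
    - [[-0.051,0,0.008],[0,3.0,0],0.044]
    - [[-0.051,0.001,0.005],[0,2.5,0],0.044]
    - [[-0.052,0,0.002],[0,3.0,0],0.044]
    - [[-0.051,0,0],[0,3.0,0],0.044]
    - [[-0.05,0.012,-0.001],[0,4.0,0],0.044]
    - [[-0.05,0.011,-0.005],[0,4.0,0],0.044]
    - [[-0.049,0.012,-0.008],[0,4.0,0],0.044]

```text
time_s: 36.28
position: [0.5272, -0.245, 0.1754]
tool_rot: [[0.501, -0.001, -0.865], [0.865, 0.001, 0.501], [0.0, -1.0, 0.001]]
ft_force: [0.7, 0.1, 0.4]
grip_width: 0.0441
```

Call:
carry_out:
  plan:
    - [[-0.049,0.012,-0.011],[0,4.0,0],0.044]
    - [[-0.048,0.012,-0.015],[0,4.0,0],0.044]
    - [[-0.046,0.011,-0.018],[0,4.0,0],0.044]
    - [[0,0,0],[0,0,0],0.044]
    - [[0,0,0],[0,0,0],0.044]
    - [[0,0,0],[0,0,0],0.044]

```text
time_s: 37.02
position: [0.4851, -0.386, 0.1416]
tool_rot: [[0.667, 0.0, -0.745], [0.745, -0.0, 0.667], [0.0, -1.0, -0.0]]
ft_force: [0.2, 0.4, 0.4]
grip_width: 0.0442
```

Run:
```python
from look import *
S=shot("side","s20.png",(90,270,150,350),3)
x=(.484,-.3873);s=env.observe();print(s["position"],yawof(s["tool_rot"]))
plan([((*x,.04),48,.044,{"step":.06}),((*x,.009),48,.044)],step=.058,turn=10.5)
```

```text
[ 0.48516438 -0.38599155  0.14168714] 48.16245485663695
CALL [[[-0.001,0.051,0],[0,0,0],0.044],[[-0.001,0.051,0],[0,0,0],0.044],[[0,0.031,0],[0,0,0],0.044]]
```

View pics/s20.png

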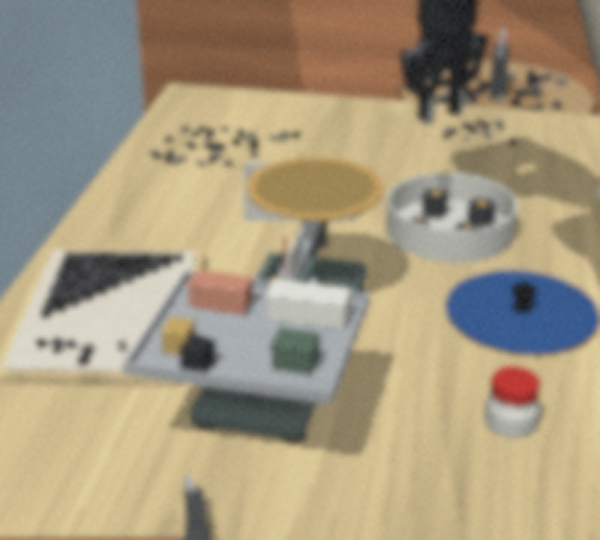

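Call:
carry_out:
  plan:
    - [[-0.001,0.05,0],[0,0,0],0.044]
    - [[-0.001,0.05,0],[0,0,0],0.044]
    - [[0,0.031,0],[0,0,0],0.044]
    - [[0,0,0],[0,0,0],0.044]
    - [[0,0,0],[0,0,0],0.0]
    - [[0,0,0],[0,0,0],0.0]
    - [[0,0,0],[0,0,0],0.0]
    - [[0,0,0],[0,0,0],0.0]

```text
time_s: 38.08
position: [0.4838, -0.3889, 0.0118]
tool_rot: [[0.668, 0.002, -0.744], [0.744, -0.002, 0.668], [-0.0, -1.0, -0.002]]
ft_force: [-0.2, 0.8, 5.9]
grip_width: 0.0308
```

Call:
carry_out:
  plan:
    - [[0,-0.02,0],[0,0,0],0.0]
    - [[0,-0.04,0],[0,0,0],0.0]
    - [[0,-0.05,0],[0,0,0],0.0]
    - [[0,0,0],[0,0,0],0.0]

```text
time_s: 38.58
position: [0.4844, -0.3898, 0.1246]
tool_rot: [[0.668, 0.005, -0.744], [0.744, -0.006, 0.668], [-0.001, -1.0, -0.008]]
ft_force: [-0.2, -0.1, -3.2]
grip_width: 0.031
```

Run:
```python
from look import *
S=shot("side","s20b.png",(90,270,150,350),3)
x=pl(.035,-.035);s=env.observe();print(x,s["position"],yawof(s["tool_rot"]),s["grip_width"])
plan([((*x,.205),48,0),((*x,.205),48,.0,{"hold":2}),((*x,.155),48,0),((*x,.147),48,0)],step=.05)
```

```text
[ 0.64579802 -0.20307142] [ 0.48354184 -0.38893511  0.12186491] 48.05785913004384 0.030921600738704483
CALL [[[0.041,-0.014,0.001],[0,0,0],0],[[0.041,-0.014,0],[0,0,0],0],[[0.041,-0.014,0.001],[0,0,0],0],[[0.041,-0.014,0],[0,0,0],0],[[0.042,-0.013,0.001],[0,0,0],0],[[0.041,-0.014,0],[0,0,0],0],[[0,0,0],[0,0,0],0],[[0,0,0],[0,0,0],0]]
CALL [[[0,0.05,0],[0,0,0],0],[[0,0.008,0],[0,0,0],0]]
```

View pics/s20b.png

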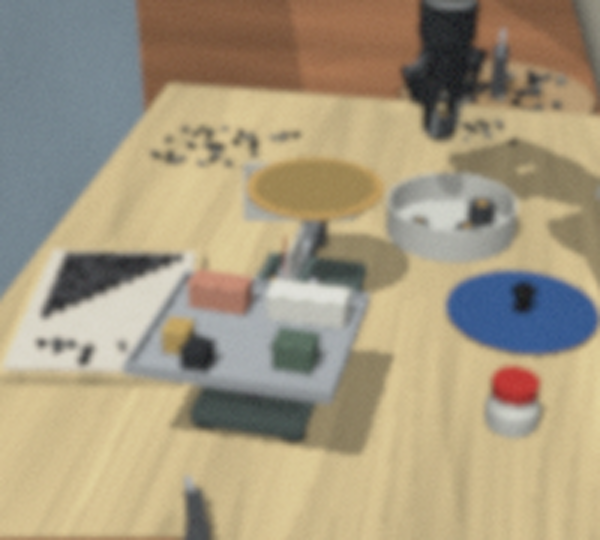

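Call:
carry_out:
  plan:
    - [[0.041,-0.014,0.001],[0,0,0],0]
    - [[0.041,-0.014,0],[0,0,0],0]
    - [[0.041,-0.014,0.001],[0,0,0],0]
    - [[0.041,-0.014,0],[0,0,0],0]
    - [[0.042,-0.013,0.001],[0,0,0],0]
    - [[0.041,-0.014,0],[0,0,0],0]
    - [[0,0,0],[0,0,0],0]
    - [[0,0,0],[0,0,0],0]

```text
time_s: 39.62
position: [0.6455, -0.203, 0.2015]
tool_rot: [[0.668, -0.003, -0.744], [0.744, 0.001, 0.668], [-0.001, -1.0, 0.003]]
ft_force: [0.1, 0.1, -1.9]
grip_width: 0.0309
```

Call:
carry_out:
  plan:
    - [[0,0.03,0],[0,0,0],0]
    - [[0,0.01,0],[0,0,0],0]
    - [[0,0,0],[0,0,0],0]

```text
time_s: 40.0
position: [0.6455, -0.2034, 0.1625]
tool_rot: [[0.669, -0.002, -0.743], [0.743, 0.001, 0.669], [-0.001, -1.0, 0.002]]
ft_force: [-0.0, -0.1, -2.3]
grip_width: 0.0312
```

Run:
```python
from look import *
S=shot("side","s21.png",(90,270,150,350),3)
s=env.observe();print(s["position"],yawof(s["tool_rot"]),s["grip_width"],s["ft_force"])
```

```text
[ 0.64597823 -0.20341848  0.16358454] 48.01404804451556 0.030985018863377414 [ 1.29339051 -0.64744857 -2.00386889]
```

View pics/s21.png

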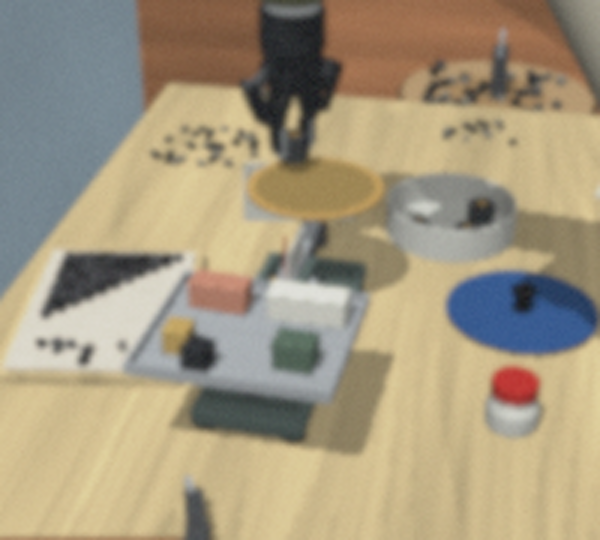

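Call:
carry_out:
  plan:
    - [[0,0.01,0],[0,0,0],0]
    - [[0,0.005,0],[0,0,0],0]
    - [[0,0,0],[0,0,0],0]
    - [[0,0,0],[0,0,0],0.045]
    - [[0,0,0],[0,0,0],0.045]
    - [[0,0,0],[0,0,0],0.045]
    - [[0,-0.05,0],[0,0,0],0.045]
    - [[0,0,0],[0,0,0],0.045]

```text
time_s: 41.05
position: [0.6475, -0.2034, 0.2027]
tool_rot: [[0.668, 0.007, -0.744], [0.744, -0.004, 0.668], [0.002, -1.0, -0.008]]
ft_force: [0.3, -0.8, -0.7]
grip_width: 0.045
```

Run:
```python
from look import *
S=shot("side","s22.png",(90,270,150,350),3)
s=env.observe();print(s["position"],yawof(s["tool_rot"]),s["grip_width"],s["ft_force"])
x=(.421,-.3689)
plan([((.5,-.36,.17),5,.045),((*x,.12),-39,.045),((*x,.12),-39,.045,{"hold":2})],step=.058,turn=10.5)
```

```text
[ 0.64667391 -0.20305629  0.20022535] 48.05781629241932 0.044767904211921394 [-0.22744776  1.20376036 -1.0981222 ]
CALL [[[-0.043,0.006,0.001],[0,8.5,0],0.045],[[-0.043,0.006,-0.006],[0,8.5,0],0.045],[[-0.041,0.006,-0.011],[0,9.0,0],0.045],[[-0.039,0.006,-0.018],[0,8.5,0],0.045],[[-0.036,0.006,-0.024],[0,8.5,0],0.045],[[-0.016,0.01,0],[0,9.0,0],0.045],[[-0.015,0.01,-0.003],[0,8.5,0],0.045],[[-0.015,0.01,-0.005],[0,9.0,0],0.045]]
CALL [[[-0.014,0.01,-0.008],[0,8.5,0],0.045],[[-0.013,0.01,-0.009],[0,9.0,0],0.045],[[0,0,0],[0,0,0],0.045],[[0,0,0],[0,0,0],0.045]]
```

View pics/s22.png

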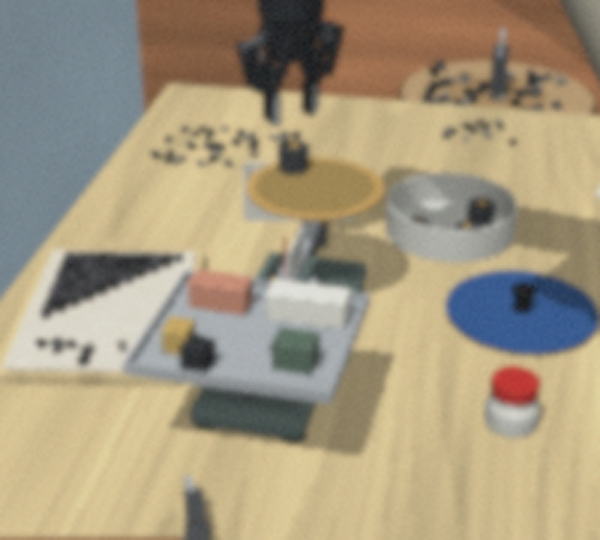

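Call:
carry_out:
  plan:
    - [[-0.043,0.006,0.001],[0,8.5,0],0.045]
    - [[-0.043,0.006,-0.006],[0,8.5,0],0.045]
    - [[-0.041,0.006,-0.011],[0,9.0,0],0.045]
    - [[-0.039,0.006,-0.018],[0,8.5,0],0.045]
    - [[-0.036,0.006,-0.024],[0,8.5,0],0.045]
    - [[-0.016,0.01,0],[0,9.0,0],0.045]
    - [[-0.015,0.01,-0.003],[0,8.5,0],0.045]
    - [[-0.015,0.01,-0.005],[0,9.0,0],0.045]

```text
time_s: 42.1
position: [0.4514, -0.3646, 0.1371]
tool_rot: [[0.929, -0.001, 0.371], [-0.371, 0.001, 0.929], [-0.001, -1.0, 0.001]]
ft_force: [0.3, -0.6, 0.1]
grip_width: 0.0449
```

Call:
carry_out:
  plan:
    - [[-0.014,0.01,-0.008],[0,8.5,0],0.045]
    - [[-0.013,0.01,-0.009],[0,9.0,0],0.045]
    - [[0,0,0],[0,0,0],0.045]
    - [[0,0,0],[0,0,0],0.045]
    - [[0,0,0],[0,0,0],0.045]

```text
time_s: 42.72
position: [0.4211, -0.3685, 0.1186]
tool_rot: [[0.779, 0.0, 0.627], [-0.627, -0.001, 0.779], [0.001, -1.0, -0.0]]
ft_force: [-0.8, 0.5, 1.1]
grip_width: 0.0454
```

Run:
```python
from look import *
S=shot("side","s23.png",(90,270,150,350),3)
s=env.observe();print(s["position"],yawof(s["tool_rot"]))
x=(.421,-.3689)
plan([((*x,.05),-39,.044,{"step":.06}),((*x,.0115),-39,.044)],step=.058,turn=10.5)
```

```text
[ 0.42106129 -0.36847425  0.11852244] -38.83893324762505
CALL [[[0,0.034,0],[0,0,0],0.044],[[0,0.035,0],[0,0,0],0.044],[[0,0.038,0],[0,0,0],0.044]]
```

View pics/s23.png

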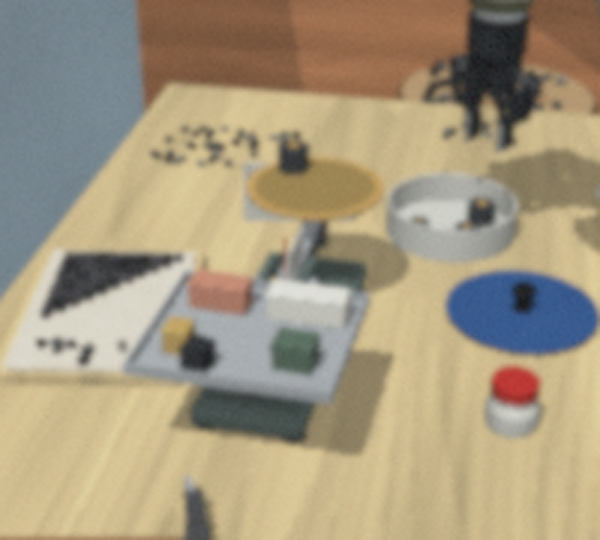

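Call:
carry_out:
  plan:
    - [[0,0.05,0],[0,0,0],0.044]
    - [[0,0.045,0],[0,0,0],0.044]
    - [[0,0.012,0],[0,0,0],0.044]
    - [[0,0,0],[0,0,0],0.044]
    - [[0,0,0],[0,0,0],0.0]
    - [[0,0,0],[0,0,0],0.0]
    - [[0,0,0],[0,0,0],0.0]
    - [[0,0,0],[0,0,0],0.0]

```text
time_s: 43.78
position: [0.4212, -0.3693, 0.0132]
tool_rot: [[0.778, 0.002, 0.628], [-0.628, -0.003, 0.778], [0.003, -1.0, -0.001]]
ft_force: [-0.1, 1.1, 7.5]
grip_width: 0.0314
```

Call:
carry_out:
  plan:
    - [[0,-0.02,0],[0,0,0],0.0]
    - [[0,-0.04,0],[0,0,0],0.0]
    - [[0,-0.05,0],[0,0,0],0.0]
    - [[0,0,0],[0,0,0],0.0]

```text
time_s: 44.28
position: [0.4217, -0.3698, 0.1255]
tool_rot: [[0.778, 0.005, 0.628], [-0.628, -0.007, 0.778], [0.008, -1.0, -0.002]]
ft_force: [0.8, 0.8, -2.6]
grip_width: 0.031
```

Run:
```python
from look import *
S=shot("side","s24.png",(90,270,150,350),3)
x=pl(-.03,-.035);s=env.observe();print(x,s["position"],yawof(s["tool_rot"]),s["grip_width"],s["ft_force"])
plan([((*x,.205),-19,0),((*x,.205),None,.0,{"hold":2}),((*x,.165),None,0),((*x,.155),None,0)],step=.05)
```

```text
[ 0.58091926 -0.19910326] [ 0.42087558 -0.36889687  0.12305951] -38.93649721587896 0.030813851980247456 [-0.59356086  0.36383747 -2.62002838]
CALL [[[0.004,-0.016,0.047],[0,-4.0,0],0],[[0.006,-0.017,0.046],[0,-4.0,0],0],[[0.01,-0.016,0.045],[0,-4.0,0],0],[[0.014,-0.017,0.045],[0,-4.0,0],0],[[0.016,-0.016,0.044],[0,-4.0,0],0],[[0,0,0],[0,0,0],0],[[0,0,0],[0,0,0],0],[[0,0.04,0],[0,0,0],0]]
CALL [[[0,0.01,0],[0,0,0],0]]
```

View pics/s24.png

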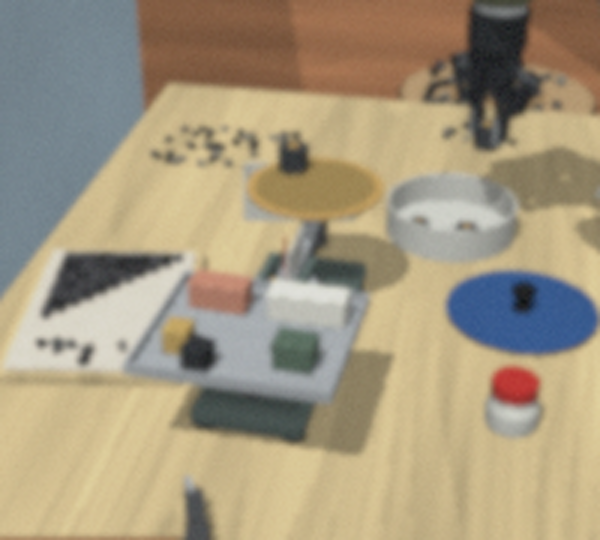

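Run:
```python
from look import *
x=pl(-.03,-.035)
plan([((*x,.205),-90,0),((*x,.205),None,.0,{"hold":2})],step=.042)
```

```text
CALL [[[0.003,-0.014,0.039],[0,8.5,0],0],[[-0.003,-0.013,0.039],[0,8.5,0],0],[[-0.008,-0.014,0.038],[0,8.5,0],0],[[-0.014,-0.014,0.036],[0,8.5,0],0],[[-0.019,-0.013,0.034],[0,8.5,0],0],[[-0.024,-0.014,0.03],[0,8.5,0],0],[[0,0,0],[0,0,0],0],[[0,0,0],[0,0,0],0]]
```

Call:
carry_out:
  plan:
    - [[0.003,-0.014,0.039],[0,8.5,0],0]
    - [[-0.003,-0.013,0.039],[0,8.5,0],0]
    - [[-0.008,-0.014,0.038],[0,8.5,0],0]
    - [[-0.014,-0.014,0.036],[0,8.5,0],0]
    - [[-0.019,-0.013,0.034],[0,8.5,0],0]
    - [[-0.024,-0.014,0.03],[0,8.5,0],0]
    - [[0,0,0],[0,0,0],0]
    - [[0,0,0],[0,0,0],0]

```text
time_s: 45.32
position: [0.5798, -0.1992, 0.2019]
tool_rot: [[0.002, -0.003, 1.0], [-1.0, 0.001, 0.002], [-0.001, -1.0, -0.003]]
ft_force: [0.3, 0.3, -2.5]
grip_width: 0.0309
```

Call:
carry_out:
  plan:
    - [[0,0.03,0],[0,0,0],0]
    - [[0,0.01,0],[0,0,0],0]
    - [[0,0,0],[0,0,0],0]

```text
time_s: 45.7
position: [0.58, -0.1995, 0.1626]
tool_rot: [[0.001, -0.002, 1.0], [-1.0, 0.001, 0.001], [-0.001, -1.0, -0.002]]
ft_force: [-0.9, -0.5, -2.5]
grip_width: 0.0307
```

Run:
```python
from look import *
S=shot("side","s25.png",(90,270,150,350),3)
s=env.observe();print(s["position"],yawof(s["tool_rot"]),s["grip_width"],s["ft_force"])
```

```text
[ 0.58044217 -0.19959976  0.16356745] -89.9639054381958 0.03098798247254321 [-0.30139841 -0.61401067 -0.99414497]
```

View pics/s25.png

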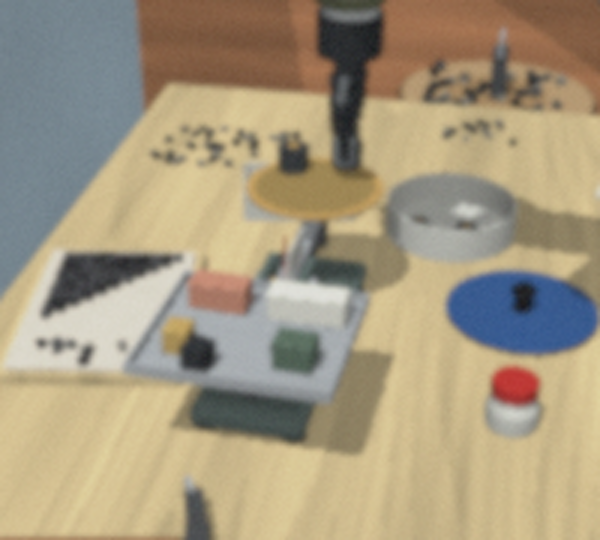

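Call:
carry_out:
  plan:
    - [[0,0.01,0],[0,0,0],0]
    - [[0,0.005,0],[0,0,0],0]
    - [[0,0,0],[0,0,0],0]
    - [[0,0,0],[0,0,0],0.042]
    - [[0,0,0],[0,0,0],0.042]
    - [[0,0,0],[0,0,0],0.042]
    - [[0,-0.05,0],[0,0,0],0.045]
    - [[0,0,0],[0,0,0],0.045]

```text
time_s: 46.75
position: [0.5819, -0.1997, 0.2022]
tool_rot: [[0.001, 0.007, 1.0], [-1.0, -0.004, 0.001], [0.004, -1.0, 0.007]]
ft_force: [-0.6, 0.5, -0.5]
grip_width: 0.0449
```

Run:
```python
from look import *
s=env.observe();print(s["position"],yawof(s["tool_rot"]),s["grip_width"],s["ft_force"])
x=(.4366,-.3129)
plan([((.5,-.28,.2),-125,.04),((*x,.12),-150,.04),((*x,.12),None,.038,{"hold":2})],step=.058,turn=10.5)
```

```text
[ 0.58188596 -0.19971342  0.2021901 ] -89.93368979463027 0.0449025802435185 [-0.63294162  0.53825973 -0.54032848]
CALL [[[0.02,0,-0.02],[0,9.0,0],0.04],[[0.023,0.001,-0.018],[0,8.5,0],0.04],[[0.025,0,-0.013],[-0.5,9.0,0],0.04],[[0.027,0.001,-0.009],[0,8.5,0],0.04],[[0.021,0.027,-0.011],[0,8.5,0],0.04],[[0.023,0.026,-0.008],[0,8.0,0],0.04],[[0.023,0.027,-0.005],[0,8.5,0],0.04],[[0,0,0],[0,0,0],0.038]]
CALL [[[0,0,0],[0,0,0],0.038]]
```

Call:
carry_out:
  plan:
    - [[0.02,0,-0.02],[0,9.0,0],0.04]
    - [[0.023,0.001,-0.018],[0,8.5,0],0.04]
    - [[0.025,0,-0.013],[0,9.0,0],0.04]
    - [[0.027,0.001,-0.009],[0,8.5,0],0.04]
    - [[0.021,0.027,-0.011],[0,8.5,0],0.04]
    - [[0.023,0.026,-0.008],[0,8.0,0],0.04]
    - [[0.023,0.027,-0.005],[0,8.5,0],0.04]
    - [[0,0,0],[0,0,0],0.038]

```text
time_s: 47.75
position: [0.4339, -0.3114, 0.1145]
tool_rot: [[-0.866, -0.003, 0.5], [-0.5, 0.003, -0.866], [0.001, -1.0, -0.004]]
ft_force: [0.2, 0.9, -0.3]
grip_width: 0.0379
```

Call:
carry_out:
  plan:
    - [[0,0,0],[0,0,0],0.038]

```text
time_s: 47.88
position: [0.4362, -0.3118, 0.117]
tool_rot: [[-0.864, 0.001, 0.503], [-0.503, -0.001, -0.864], [-0.0, -1.0, 0.001]]
ft_force: [0.8, -0.4, -0.3]
grip_width: 0.0382
```

Run:
```python
from look import *
S=shot("side","s26.png",(90,270,150,350),3)
s=env.observe();print(s["position"],yawof(s["tool_rot"]))
x=(.4366,-.3129)
plan([((*x,.05),-150,.038,{"step":.06}),((*x,.0125),-150,.038)],step=.058,turn=10.5)
```

```text
[ 0.43644232 -0.31173246  0.11720988] -149.80251997079253
CALL [[[0,0.034,0],[0,0,0],0.038],[[0,0.033,0.001],[0,0,0],0.038],[[0.001,0.038,0],[0,0,0],0.038]]
```

View pics/s26.png

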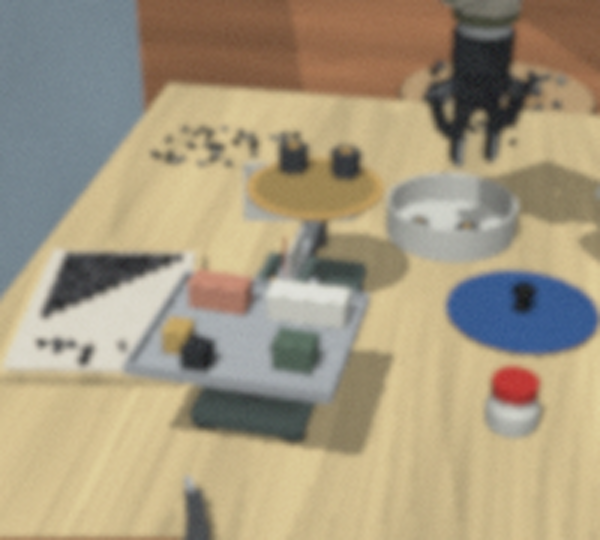

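Call:
carry_out:
  plan:
    - [[0,0.05,0],[0,0,0],0.038]
    - [[0,0.046,0.001],[0,0,0],0.038]
    - [[0.001,0.012,0],[0,0,0],0.038]
    - [[0,0,0],[0,0,0],0.038]
    - [[0,0,0],[0,0,0],0.0]
    - [[0,0,0],[0,0,0],0.0]
    - [[0,0,0],[0,0,0],0.0]
    - [[0,0,0],[0,0,0],0.0]

```text
time_s: 48.92
position: [0.4361, -0.3138, 0.0103]
tool_rot: [[-0.865, 0.003, 0.501], [-0.501, -0.003, -0.865], [-0.001, -1.0, 0.004]]
ft_force: [0.7, 0.6, 7.0]
grip_width: 0.0249
```

Call:
carry_out:
  plan:
    - [[0,-0.02,0],[0,0,0],0.0]
    - [[0,-0.04,0],[0,0,0],0.0]
    - [[0,-0.05,0],[0,0,0],0.0]
    - [[0,0,0],[0,0,0],0.0]

```text
time_s: 49.42
position: [0.4364, -0.3143, 0.1226]
tool_rot: [[-0.865, 0.006, 0.501], [-0.501, -0.007, -0.865], [-0.002, -1.0, 0.009]]
ft_force: [-0.6, 0.2, -1.1]
grip_width: 0.0244
```

Run:
```python
from look import *
S=shot("side","s27.png",(90,270,150,350),3)
x=pl(-.03,.03);s=env.observe();print(x,s["position"],yawof(s["tool_rot"]),s["grip_width"],s["ft_force"])
plan([((*x,.2),-180,0),((*x,.2),None,.0,{"hold":2})],step=.05)
```

```text
[ 0.58488741 -0.1342245 ] [ 0.43555005 -0.31345543  0.12029084] -149.93038857586333 0.024386955533482396 [ 0.3083959  -0.22053233 -1.76991819]
CALL [[[-0.044,-0.016,-0.016],[0,6.0,0],0],[[-0.042,-0.016,-0.02],[0,6.0,0],0],[[-0.039,-0.016,-0.025],[0,6.0,0],0],[[-0.037,-0.016,-0.029],[0,6.0,0],0],[[-0.033,-0.016,-0.032],[0,6.0,0],0],[[0,0,0],[0,0,0],0],[[0,0,0],[0,0,0],0]]
```

View pics/s27.png

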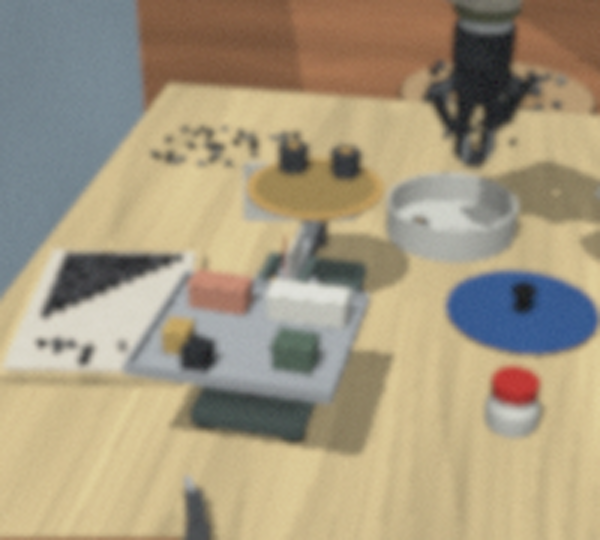

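Run:
```python
from look import *
x=pl(-.03,.03)
plan([((*x,.2),-150,0),((*x,.2),None,.0,{"hold":2}),((*x,.165),None,0)],step=.05)
```

```text
CALL [[[-0.044,-0.016,-0.016],[0,0,0],0],[[-0.044,-0.016,-0.016],[0,0,0],0],[[-0.043,-0.016,-0.016],[0,0,0],0],[[-0.044,-0.016,-0.016],[0,0,0],0],[[-0.044,-0.016,-0.016],[0,0,0],0],[[0,0,0],[0,0,0],0],[[0,0,0],[0,0,0],0],[[0,0.035,0],[0,0,0],0]]
```

Call:
carry_out:
  plan:
    - [[-0.044,-0.016,-0.016],[0,0,0],0]
    - [[-0.044,-0.016,-0.016],[0,0,0],0]
    - [[-0.043,-0.016,-0.016],[0,0,0],0]
    - [[-0.044,-0.016,-0.016],[0,0,0],0]
    - [[-0.044,-0.016,-0.016],[0,0,0],0]
    - [[0,0,0],[0,0,0],0]
    - [[0,0,0],[0,0,0],0]
    - [[0,0.035,0],[0,0,0],0]

```text
time_s: 50.48
position: [0.5849, -0.1354, 0.1641]
tool_rot: [[-0.866, 0.003, 0.5], [-0.5, -0.002, -0.866], [-0.002, -1.0, 0.003]]
ft_force: [0.6, -0.3, -1.0]
grip_width: 0.0247
```

Call:
carry_out:
  plan:
    - [[0,0,0],[0,0,0],0]

```text
time_s: 50.6
position: [0.5827, -0.1345, 0.1606]
tool_rot: [[-0.866, -0.006, 0.499], [-0.499, 0.003, -0.866], [0.004, -1.0, -0.005]]
ft_force: [0.0, -0.4, -0.3]
grip_width: 0.0245
```

Run:
```python
from look import *
S=shot("side","s28.png",(90,270,150,350),3)
s=env.observe();print(s["position"],yawof(s["tool_rot"]),s["grip_width"],s["ft_force"])
```

```text
[ 0.58365721 -0.13475687  0.1625059 ] -150.02075055841448 0.024500740929932138 [ 0.7816291   0.42711073 -0.98040133]
```

View pics/s28.png

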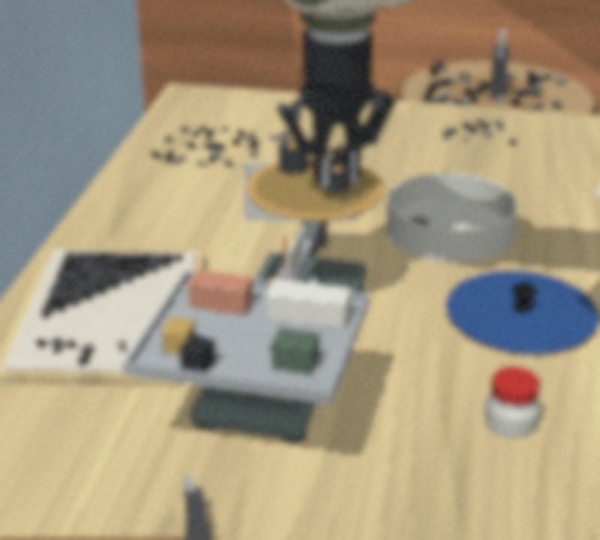

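Call:
carry_out:
  plan:
    - [[0,0.01,0],[0,0,0],0]
    - [[0,0.006,0],[0,0,0],0]
    - [[0,0.006,0],[0,0,0],0]
    - [[0,0,0],[0,0,0],0]
    - [[0,0,0],[0,0,0],0.036]
    - [[0,0,0],[0,0,0],0.036]
    - [[0,0,0],[0,0,0],0.036]
    - [[0,-0.05,0],[0,0,0],0.038]

```text
time_s: 51.65
position: [0.5833, -0.1336, 0.1888]
tool_rot: [[-0.866, -0.007, 0.501], [-0.501, 0.003, -0.866], [0.005, -1.0, -0.006]]
ft_force: [0.0, -0.4, -0.0]
grip_width: 0.0379
```

Run:
```python
from look import *
s=env.observe();print(s["position"],yawof(s["tool_rot"]),s["grip_width"],s["ft_force"])
x=(.4997,-.329)
plan([((.5,-.28,.19),-110,.04),((*x,.12),-66,.035),((*x,.12),None,.035,{"hold":2})],step=.058,turn=10.5)
S=shot("side","s29.png",(90,270,150,350),3)
```

```text
[ 0.58325782 -0.13356262  0.18880457] -149.94665731729592 0.037934675349733445 [ 0.01760415 -0.35304528 -0.0360794 ]
CALL [[[0.036,0,0.021],[0,-10,0],0.04],[[0.04,-0.001,0.015],[0,-10,0],0.04],[[0.041,0,0.007],[0.5,-10,0],0.04],[[0.042,0,0.001],[0,-10,0],0.04],[[0.009,0.014,0.003],[0,-9.0,0],0.035],[[0.01,0.014,0.002],[0,-8.5,0],0.035],[[0.01,0.014,0],[0,-9.0,0],0.035],[[0.01,0.014,-0.001],[0,-8.5,0],0.035]]
CALL [[[0.009,0.014,-0.003],[0,-9.0,0],0.035],[[0,0,0],[0,0,0],0.035],[[0,0,0],[0,0,0],0.035]]
```

View pics/s29.png

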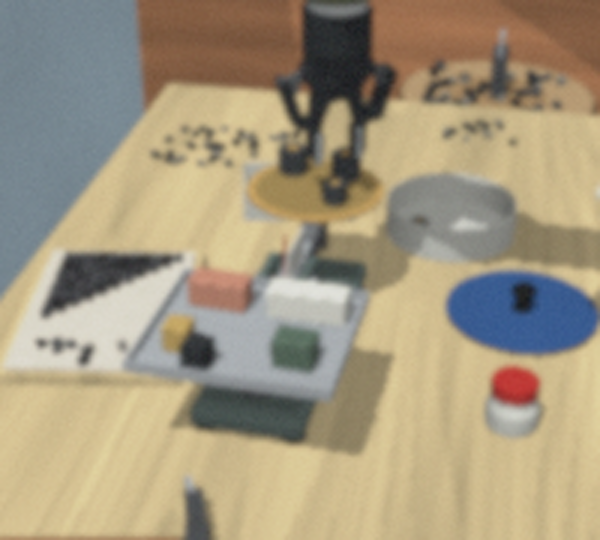

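Call:
carry_out:
  plan:
    - [[0.036,0,0.021],[0,-10,0],0.04]
    - [[0.04,-0.001,0.015],[0,-10,0],0.04]
    - [[0.041,0,0.007],[0,-10,0],0.04]
    - [[0.042,0,0.001],[0,-10,0],0.04]
    - [[0.009,0.014,0.003],[0,-9.0,0],0.035]
    - [[0.01,0.014,0.002],[0,-8.5,0],0.035]
    - [[0.01,0.014,0],[0,-9.0,0],0.035]
    - [[0.01,0.014,-0.001],[0,-8.5,0],0.035]

```text
time_s: 52.7
position: [0.5016, -0.3205, 0.1361]
tool_rot: [[0.264, 0.001, 0.964], [-0.964, -0.0, 0.264], [0.001, -1.0, 0.0]]
ft_force: [-0.1, -0.6, 0.2]
grip_width: 0.0347
```

Call:
carry_out:
  plan:
    - [[0.009,0.014,-0.003],[0,-9.0,0],0.035]
    - [[0,0,0],[0,0,0],0.035]
    - [[0,0,0],[0,0,0],0.035]
    - [[0,0,0],[0,0,0],0.035]
    - [[0,0,0],[0,0,0],0.035]
    - [[0,0,0],[0,0,0],0.035]
    - [[0,0,0],[0,0,0],0.035]

```text
time_s: 53.58
position: [0.501, -0.3295, 0.1224]
tool_rot: [[0.408, 0.0, 0.913], [-0.913, -0.0, 0.408], [0.0, -1.0, 0.0]]
ft_force: [-0.5, 0.7, -0.2]
grip_width: 0.0351
```

```bash
cat > beam.py <<'E'
from look import *
def best(n,p):
    o=env.outline_of(n,p);return o[0]["mask"] if o else None
def beam(S,T):
    # plate and tray height from the side/top outline of the bearing parts: edge-based
    for nm,p in(("side",S),("top",T)):
        for n in("plate_top","tray_floor"):
            m=best(n,p)
            if m is None: print(nm,n,None);continue
            ys,xs=np.nonzero(m);print(nm,n,m.sum(),"bbox",xs.min(),xs.max(),ys.min(),ys.max())
E
python3 - <<'E'
from beam import *
S=shot("side","s30.png",(90,270,150,350),3)
T=shot("top","t30.png",(110,300,170,430),2.8)
s=env.observe();print(s["position"],yawof(s["tool_rot"]))
x=(.4997,-.329)
plan([((*x,.05),-66,.033,{"step":.06}),((*x,.009),-66,.033)],step=.058,turn=10.5)
# predicted tray rim corners / plate for tilts
for b in(-.13,-.05,0,.05,.095,.13):
    zt=.124-.134*np.sin(b)+.008
    c=[np.r_[tr(-.1,.09),zt],np.r_[tr(.1,.09),zt],np.r_[tr(-.1,-.09),zt]]
    pc=np.vstack([circ(.08,0)+np.r_[PC,.124+.134*np.sin(b)]])
    q=proj(S,pc);
    print(b,"tray cornersS",proj(S,np.array(c)).round(1).tolist(),"plateS y",q[:,1].min().round(1),q[:,1].max().round(1),"x",q[:,0].min().round(1),q[:,0].max().round(1))
beam(S,T)
E
```

```text
[ 0.50093276 -0.32953491  0.12235744] -65.9461452252192
CALL [[[0,0.036,0],[0,0,0],0.033],[[-0.001,0.036,-0.001],[0,0,0],0.033],[[0,0.041,0],[0,0,0],0.033]]
-0.13 tray cornersS [[259.4, 210.9], [188.5, 200.9], [272.6, 178.2]] plateS y 150.6 171.4 x 231.5 276.8
-0.05 tray cornersS [[259.3, 214.2], [188.8, 204.1], [272.5, 181.2]] plateS y 148.0 168.6 x 231.4 276.9
0 tray cornersS [[259.3, 216.2], [189.0, 206.1], [272.4, 183.1]] plateS y 146.3 166.8 x 231.4 277.0
0.05 tray cornersS [[259.3, 218.3], [189.2, 208.1], [272.3, 185.0]] plateS y 144.7 165.0 x 231.3 277.1
0.095 tray cornersS [[259.2, 220.1], [189.4, 209.9], [272.3, 186.7]] plateS y 143.2 163.4 x 231.3 277.1
0.13 tray cornersS [[259.2, 221.5], [189.5, 211.3], [272.2, 188.0]] plateS y 142.0 162.2 x 231.3 277.2
side plate_top 550 bbox 232 276 145 171
side tray_floor 1640 bbox 191 272 179 223
top plate_top 2110 bbox 285 343 136 192
top tray_floor 3667 bbox 181 251 135 210
```

View pics/s30.png

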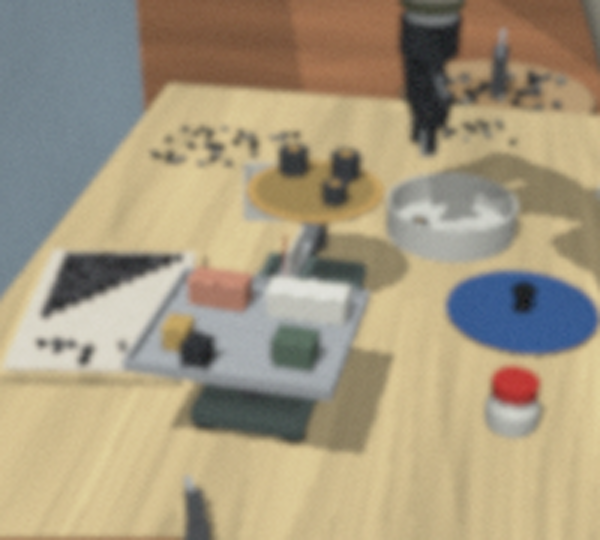

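View pics/t30.png

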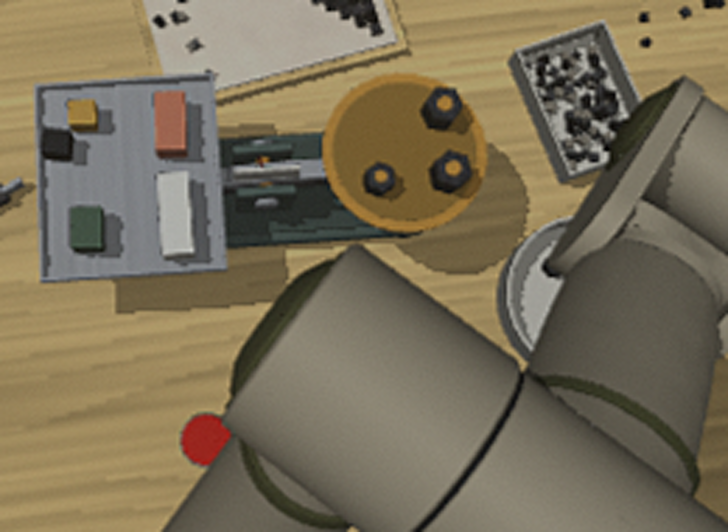

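Run:
```python
import cv2,numpy as np
a=cv2.imread("pics/s26.png",0).astype(np.float32);b=cv2.imread("pics/s30.png",0).astype(np.float32)
for nm,(y0,y1,x0,x1) in dict(stones=(255,375,150,345),whitestone=(270,330,255,355),ref=(360,440,470,560),green=(325,375,265,330)).items():
    t=a[y0:y1,x0:x1];r=cv2.matchTemplate(b[y0-20:y1+20,x0-20:x1+20],t,cv2.TM_CCOEFF_NORMED)
    _,v,_,l=cv2.minMaxLoc(r);x,y=l
    # subpixel
    dy=0
    if 0<y<r.shape[0]-1:
        c=r[y-1:y+2,x];dy=(c[0]-c[2])/(2*(c[0]-2*c[1]+c[2]))
    print(nm,round(v,3),(x-20)/3,(y+dy-20)/3)
```

```text
stones 0.989 0.0 -0.7551422
whitestone 0.995 0.0 -0.90285236
ref 0.999 0.0 0.009932836
green 0.995 0.0 -1.0534706
```

Call:
carry_out:
  plan:
    - [[0,0.05,0],[0,0,0],0.033]
    - [[-0.001,0.05,-0.001],[0,0,0],0.033]
    - [[0,0.014,0],[0,0,0],0.033]
    - [[0,0,0],[0,0,0],0.033]
    - [[0,0,0],[0,0,0],0.0]
    - [[0,0,0],[0,0,0],0.0]
    - [[0,0,0],[0,0,0],0.0]
    - [[0,0,0],[0,0,0],0.0]

```text
time_s: 54.88
position: [0.5005, -0.3298, 0.0103]
tool_rot: [[0.408, 0.003, 0.913], [-0.913, -0.003, 0.408], [0.004, -1.0, 0.001]]
ft_force: [-0.3, -0.5, 7.8]
grip_width: 0.0192
```

Call:
carry_out:
  plan:
    - [[0,-0.02,0],[0,0,0],0.0]
    - [[0,-0.04,0],[0,0,0],0.0]
    - [[0,-0.05,0],[0,0,0],0.0]
    - [[0,0,0],[0,0,0],0.0]

```text
time_s: 55.38
position: [0.501, -0.3303, 0.1229]
tool_rot: [[0.408, 0.006, 0.913], [-0.913, -0.006, 0.408], [0.008, -1.0, 0.003]]
ft_force: [1.0, 0.3, -1.1]
grip_width: 0.0189
```

Run:
```python
from look import *
S=shot("side","s31.png",(90,270,150,350),3)
x=pl(.03,.03);s=env.observe();print(x,s["position"],yawof(s["tool_rot"]),s["grip_width"],s["ft_force"])
plan([((.585,-.26,.19),-66,0),((*x,.195),-75,0),((*x,.2),None,.0,{"hold":2})],step=.05)
```

```text
[ 0.6447755  -0.13788741] [ 0.50005443 -0.32940755  0.12031159] -65.93603153176305 0.019145849488094425 [-0.70446576 -0.14358304 -0.94296529]
CALL [[[-0.009,-0.023,0.035],[0,0,0],0],[[-0.01,-0.023,0.036],[0,0,0],0],[[-0.009,-0.024,0.035],[0,0,0],0],[[-0.029,-0.002,0.035],[0,3.0,0],0],[[-0.031,-0.001,0.033],[0,3.0,0],0],[[-0.033,-0.002,0.032],[0,3.0,0],0],[[0,0,0],[0,0,0],0],[[0,0,0],[0,0,0],0]]
```

View pics/s31.png

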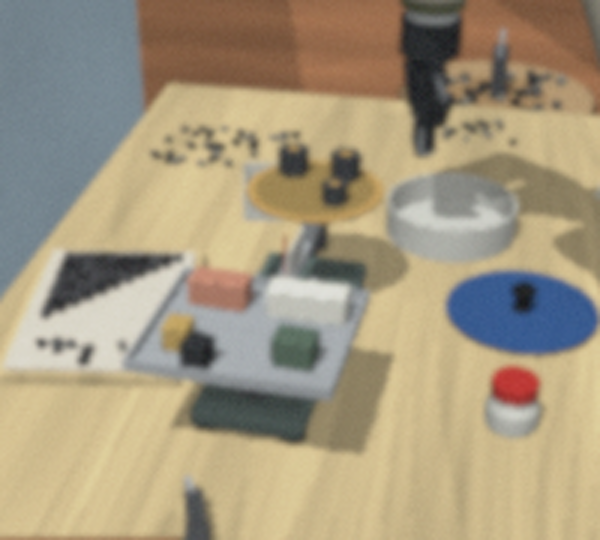

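Call:
carry_out:
  plan:
    - [[-0.009,-0.023,0.035],[0,0,0],0]
    - [[-0.01,-0.023,0.036],[0,0,0],0]
    - [[-0.009,-0.024,0.035],[0,0,0],0]
    - [[-0.029,-0.002,0.035],[0,3.0,0],0]
    - [[-0.031,-0.001,0.033],[0,3.0,0],0]
    - [[-0.033,-0.002,0.032],[0,3.0,0],0]
    - [[0,0,0],[0,0,0],0]
    - [[0,0,0],[0,0,0],0]

```text
time_s: 56.42
position: [0.6445, -0.1377, 0.1922]
tool_rot: [[0.26, -0.002, 0.966], [-0.966, 0.0, 0.26], [-0.001, -1.0, -0.002]]
ft_force: [-1.0, -0.8, -0.3]
grip_width: 0.0191
```

Call:
carry_out:
  plan:
    - [[0,0.03,0],[0,0,0],0]
    - [[0,0,0],[0,0,0],0]
    - [[0,0,0],[0,0,0],0]

```text
time_s: 56.8
position: [0.645, -0.1384, 0.1641]
tool_rot: [[0.259, 0.001, 0.966], [-0.966, -0.0, 0.259], [0.001, -1.0, 0.001]]
ft_force: [-0.1, 0.4, 0.1]
grip_width: 0.0192
```

Run:
```python
from look import *
S=shot("side","s32.png",(90,270,150,350),3)
s=env.observe();print(s["position"],yawof(s["tool_rot"]),s["grip_width"],s["ft_force"])
```

```text
[ 0.6451854  -0.1381997   0.16446941] -74.98201566481583 0.019022070934018268 [ 1.24342621 -0.39004916  0.91583232]
```

View pics/s32.png

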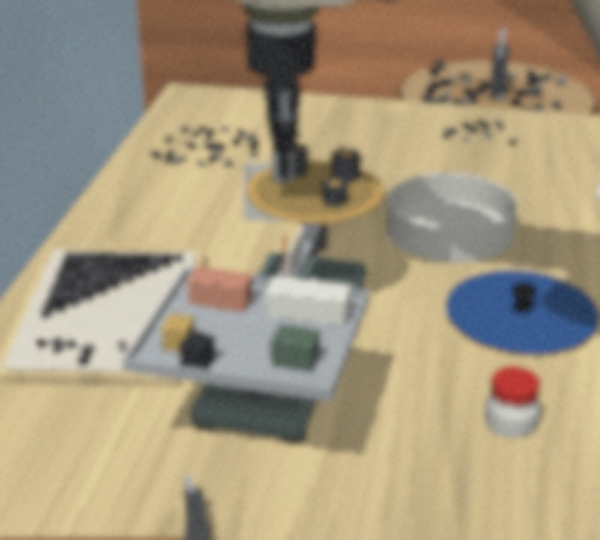

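Call:
carry_out:
  plan:
    - [[0,0.015,0],[0,0,0],0]
    - [[0,0.01,0],[0,0,0],0]
    - [[0,0.008,0],[0,0,0],0]
    - [[0,0,0],[0,0,0],0]
    - [[0,0,0],[0,0,0],0.031]
    - [[0,0,0],[0,0,0],0.031]
    - [[0,0,0],[0,0,0],0.031]
    - [[0,-0.05,0],[0,0,0],0.031]

```text
time_s: 57.85
position: [0.6436, -0.137, 0.1774]
tool_rot: [[0.26, -0.008, 0.966], [-0.966, 0.003, 0.26], [-0.005, -1.0, -0.006]]
ft_force: [0.6, 1.1, 0.1]
grip_width: 0.0311
```

Run:
```python
from look import *
S=shot("side","s33.png",(90,270,150,350),3)
x=(.3592,-.1497);s=env.observe();print(s["position"],yawof(s["tool_rot"]),s["grip_width"])
plan([((.645,-.138,.21),-75,.04),((.46,-.06,.21),-75,.06),((.37,-.13,.15),-45,.06),((.37,-.13,.15),None,.06,{"hold":2})],step=.058,turn=10.5)
```

```text
[ 0.64646533 -0.13797172  0.18753375] -74.93739341142813 0.031427528517457316
CALL [[[0,-0.022,-0.001],[-0.5,0,0.5],0.04],[[-0.031,0,-0.04],[0,0,0],0.06],[[-0.031,0,-0.039],[0,0,0],0.06],[[-0.031,0,-0.04],[0,0,0],0.06],[[-0.031,0,-0.04],[0,0,0],0.06],[[0.015,0.02,-0.035],[0,-10,0],0.06],[[0.009,0.02,-0.037],[0,-10,0],0.06],[[0.002,0.02,-0.038],[0,-10,-0.5],0.06]]
CALL [[[0,0,0],[0,0,0],0.06],[[0,0,0],[0,0,0],0.06]]
```

View pics/s33.png

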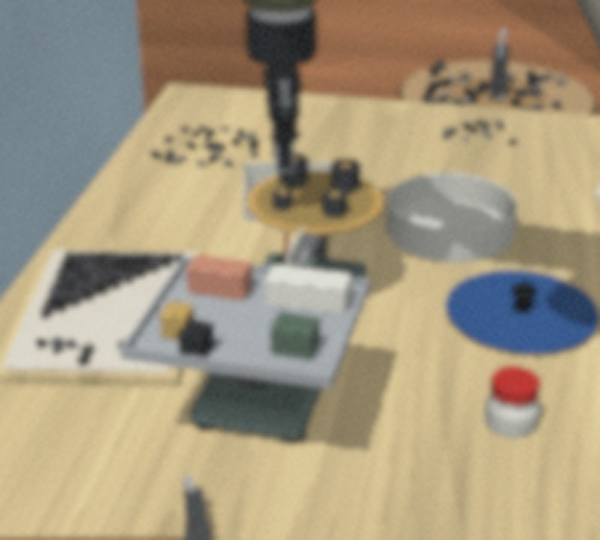

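Call:
carry_out:
  plan:
    - [[0,-0.022,0],[0,0,0],0.031]
    - [[-0.031,0,-0.04],[0,0,0],0.04]
    - [[-0.031,0,-0.039],[0,0,0],0.06]
    - [[-0.031,0,-0.04],[0,0,0],0.06]
    - [[-0.031,0,-0.04],[0,0,0],0.06]
    - [[0.015,0.02,-0.035],[0,-10,0],0.06]
    - [[0.009,0.02,-0.037],[0,-10,0],0.06]
    - [[0.002,0.02,-0.038],[0,-10,0],0.06]

```text
time_s: 58.9
position: [0.3689, -0.1305, 0.1422]
tool_rot: [[0.712, 0.002, 0.702], [-0.702, -0.001, 0.712], [0.002, -1.0, 0.0]]
ft_force: [0.4, -0.7, -1.1]
grip_width: 0.0601
```

Call:
carry_out:
  plan:
    - [[0,0,0],[0,0,0],0.06]
    - [[0,0,0],[0,0,0],0.06]
    - [[0,0,0],[0,0,0],0.06]
    - [[0,0,0],[0,0,0],0.06]
    - [[0,0,0],[0,0,0],0.06]
    - [[0,0,0],[0,0,0],0.06]

```text
time_s: 59.65
position: [0.3697, -0.1297, 0.1423]
tool_rot: [[0.708, 0.0, 0.706], [-0.706, -0.0, 0.708], [0.0, -1.0, -0.0]]
ft_force: [-0.2, 0.1, 1.0]
grip_width: 0.0598
```

Run:
```python
from beam import *
S=shot("side","s34.png",(90,270,150,350),3)
T=shot("top","t34.png",(110,300,170,430),2.8)
a=cv2.imread("pics/s26.png",0).astype(np.float32);b=cv2.imread("pics/s34.png",0).astype(np.float32)
for nm,(y0,y1,x0,x1) in dict(whitestone=(270,330,255,355),ref=(360,440,470,560),green=(325,375,265,330)).items():
    t=a[y0:y1,x0:x1];r=cv2.matchTemplate(b[y0-40:y1+20,x0-20:x1+20],t,cv2.TM_CCOEFF_NORMED)
    _,v,_,l=cv2.minMaxLoc(r);x,y=l;c=r[y-1:y+2,x];dy=(c[0]-c[2])/(2*(c[0]-2*c[1]+c[2]))
    print(nm,round(v,3),(x-20)/3,(y+dy-40)/3)
# lid on the bench
for p,n in((T,"top"),(S,"side")):
    m=best("lid",p)
    if m is None: print(n,None);continue
    L=np.vstack([circ(.091,.006),circ(.091,.011),circ(.015,.040),circ(.015,.032)])
    x,r=fit([(p,m)],lambda q:L+[q[0],q[1],0],[.36,-.15]);print(n,x.round(4),r.round(2),m.sum())
s=env.observe();print(s["position"],yawof(s["tool_rot"]))
```

```text
whitestone 0.956 0.3333333333333333 -4.3276176
ref 0.999 0.0 0.010950725
green 0.992 0.0 -4.8027816
top [ 0.3776 -0.109 ] [ 0.01 -0.02 -0.59 -2.61  1.91] 566
side [ 0.3611 -0.1533] [ 0.   -0.01  0.27 -0.01  0.02] 1111
[ 0.36966509 -0.12983392  0.14232531] -44.94292613506604
```

View pics/s34.png

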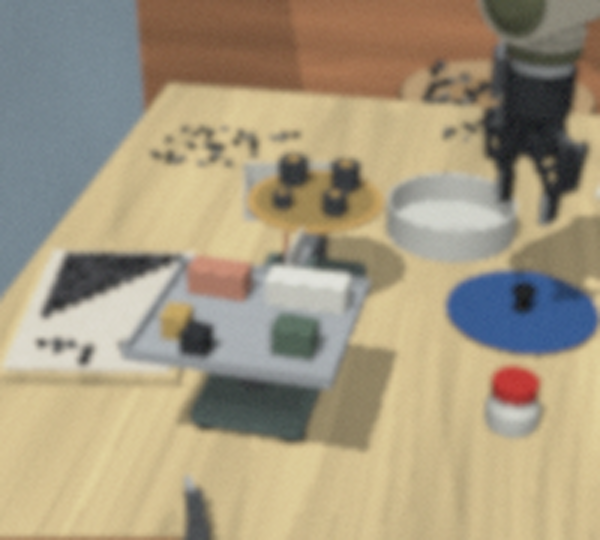

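View pics/t34.png

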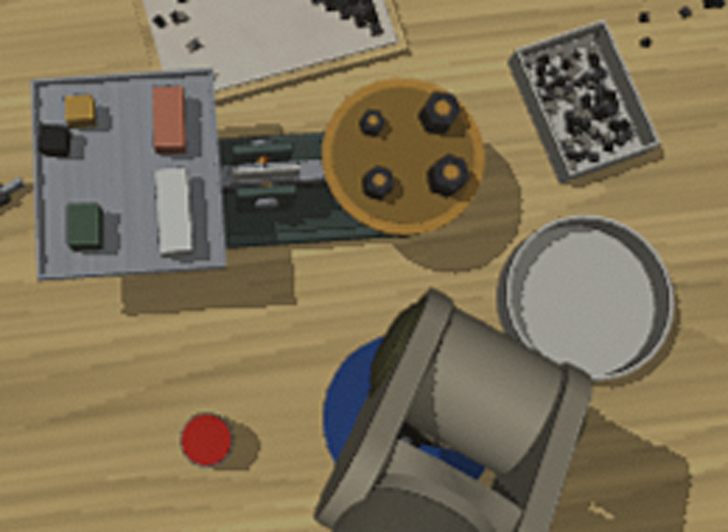

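Run:
```python
from beam import *
S=env.get_image("side");T=env.get_image("top")
K=6;x0,y0,x1,y1=305,175,345,210
im=cv2.resize(S["image"][y0:y1,x0:x1],None,fx=K,fy=K,interpolation=cv2.INTER_CUBIC).astype(int)
m=(im.max(2)<70).astype(np.uint8);n,l,st,c=cv2.connectedComponentsWithStats(m)
for i in range(1,n):
    if st[i][4]>300:
        top=st[i];print("comp",c[i]/K+[x0,y0],[top[0]/K+x0,top[1]/K+y0,top[2]/K,top[3]/K],top[4])
        v=(c[i]+.5)/K-.5+[x0,y0]
        print("back z=.028",back(S,v,.028))
print("pred knob head top centre",proj(S,[.3592,-.1497,.04]),proj(S,[.3611,-.1533,.04]),proj(S,[.3592,-.1497,.028]))
for o in env.outline_of("stone_d",T)[:8]:
    q=mom_mask(o["mask"]);c=np.median(T["image"][o["mask"]],axis=0)
    P=back(T,q[:2],.137)[0];d=P[:2]-TC;a=np.radians(BY);print(c,round(o["conf"],2),q[[0,1,5]].round(1),"tray frame",[round(np.cos(a)*d[0]+np.sin(a)*d[1],4),round(-np.sin(a)*d[0]+np.cos(a)*d[1],4)])
im=T["image"][130:215,175:260,::-1];cv2.imwrite("pics/t35.png",cv2.resize(im,None,fx=7,fy=7,interpolation=cv2.INTER_CUBIC))
```

```text
comp [324.59021715 188.98701589] [np.float64(321.6666666666667), np.float64(184.83333333333334), np.float64(6.166666666666667), np.float64(8.666666666666666)] 1489
back z=.028 [[ 0.35906462 -0.1510207   0.028     ]]
pred knob head top centre [[324.47728301 185.83815298]] [[323.95547383 185.26894772]] [[324.12627766 188.75825727]]
[168. 169. 164.] 0.88 [231.4 185.2 361. ] tray frame [np.float64(-0.0453), np.float64(-0.0433)]
[150.  96.  76.] 0.71 [229.9 153.1 311. ] tray frame [np.float64(0.0445), np.float64(-0.044)]
[113.  92.  74.] 0.67 [ 253.2  171.8 7737. ] tray frame [np.float64(-0.0121), np.float64(-0.1039)]
[63. 77. 64.] 0.54 [199.7 190.2 203. ] tray frame [np.float64(-0.0533), np.float64(0.0418)]
[39. 37. 36.] 0.49 [188.6 159.6 141. ] tray frame [np.float64(0.0335), np.float64(0.0686)]
```

View pics/t35.png

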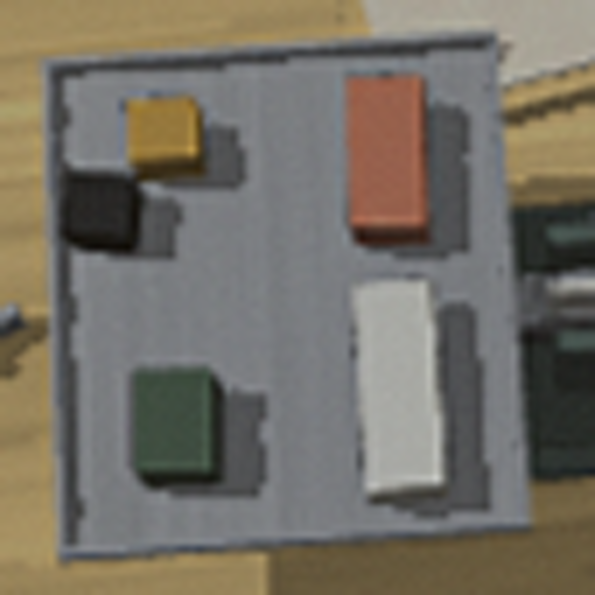

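Run:
```python
from look import *
x=(.3592,-.1502)
plan([((*x,.12),-45,.06),((*x,.07),-45,.06),((*x,.025),-45,.06),((*x,.0155),-45,.06)],step=.055)
```

```text
CALL [[[0.007,0.022,-0.022],[0,0,0],0.06],[[0,0.05,0],[0,0,0],0.06],[[0,0.045,0],[0,0,0],0.06],[[0,0.01,0],[0,0,0],0.06]]
```

Call:
carry_out:
  plan:
    - [[0.007,0.022,-0.022],[0,0,0],0.06]
    - [[0,0,0],[0,0,0],0.06]
    - [[0,0.05,0],[0,0,0],0.06]
    - [[0,0.04,0],[0,0,0],0.06]
    - [[0,0.014,0],[0,0,0],0.06]
    - [[0,0,0],[0,0,0],0.06]

```text
time_s: 60.75
position: [0.3592, -0.15, 0.0161]
tool_rot: [[0.708, -0.001, 0.706], [-0.706, 0.001, 0.708], [-0.002, -1.0, -0.0]]
ft_force: [0.3, 0.3, 0.3]
grip_width: 0.0601
```

Call:
carry_out:
  plan:
    - [[0,0,0],[0,0,0],0.0]
    - [[0,0,0],[0,0,0],0.0]
    - [[0,0,0],[0,0,0],0.0]
    - [[0,0,0],[0,0,0],0.0]
    - [[0,0,0],[0,0,0],0.0]
    - [[0,0,0],[0,0,0],0.0]

```text
time_s: 61.5
position: [0.3595, -0.1506, 0.0175]
tool_rot: [[0.708, 0.002, 0.706], [-0.706, -0.001, 0.708], [0.002, -1.0, 0.0]]
ft_force: [-1.7, 1.9, 10.6]
grip_width: 0.0268
```

Run:
```python
from look import *
s=env.observe();print(s["position"],yawof(s["tool_rot"]),s["grip_width"],s["ft_force"])
S=shot("side","s36.png",(90,270,150,350),3)
```

```text
[ 0.35950787 -0.15055556  0.01746067] -44.95045886269637 0.026768054540355166 [-1.73170107  1.85074927 10.63996466]
```

View pics/s36.png

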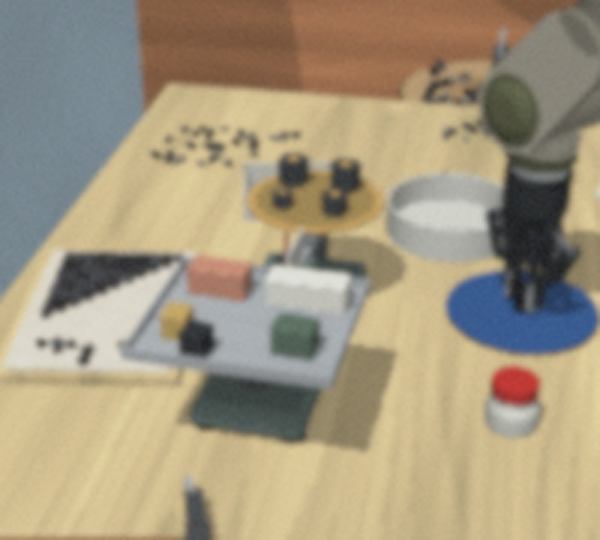

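Run:
```python
from beam import *
T=shot("top");m=best("tub",T)
C=np.vstack([circ(.086,0),circ(.086,.046)])
x,r=fit([(T,m)],lambda q:C+[q[0],q[1],0],[.46,-.35]);print(x,r.round(2),m.sum())
x=(.460,-.3507)
s=env.observe();p=s["position"]
plan([((p[0],p[1],.045),None,0,{"step":.016}),((p[0],p[1],.105),None,0,{"step":.04}),((*x,.108),-45,0),((*x,.108),-45,0,{"hold":2}),((*x,.075),-45,0),((*x,.062),-45,0,{"step":.008}),((*x,.057),-45,0)],step=.04)
```

```text
[ 0.46140469 -0.34783168] [-0.   -0.    0.26  0.    0.04] 2916
CALL [[[0,-0.014,0],[0,0,0],0],[[0,-0.014,0],[0,0,0],0],[[0,-0.03,0],[0,0,0],0],[[0,-0.03,0],[0,0,0],0],[[0.035,0,-0.012],[0,0,0],0],[[0.036,-0.001,-0.012],[0,0,0],0],[[0.035,0,-0.011],[0,0,0],0],[[0.036,0,-0.012],[0,0,0],0]]
CALL [[[0.035,-0.001,-0.012],[0,0,0],0],[[0.036,0,-0.012],[0,0,0],0],[[0,0,0],[0,0,0],0],[[0,0,0],[0,0,0],0],[[0,0.033,0],[0,0,0],0],[[0,0.006,0],[0,0,0],0],[[0,0.007,0],[0,0,0],0],[[0,0.005,0],[0,0,0],0]]
```

Call:
carry_out:
  plan:
    - [[0,-0.014,0],[0,0,0],0]
    - [[0,-0.014,0],[0,0,0],0]
    - [[0,-0.03,0],[0,0,0],0]
    - [[0,-0.03,0],[0,0,0],0]
    - [[0.035,0,-0.012],[0,0,0],0]
    - [[0.036,-0.001,-0.012],[0,0,0],0]
    - [[0.035,0,-0.011],[0,0,0],0]
    - [[0.036,0,-0.012],[0,0,0],0]

```text
time_s: 62.65
position: [0.4268, -0.2848, 0.1059]
tool_rot: [[0.708, 0.0, 0.706], [-0.706, -0.0, 0.708], [0.001, -1.0, 0.0]]
ft_force: [-0.1, -0.3, -2.2]
grip_width: 0.0267
```

Call:
carry_out:
  plan:
    - [[0.035,-0.001,-0.012],[0,0,0],0]
    - [[0.035,0,-0.011],[0,0,0],0]
    - [[0,0,0],[0,0,0],0]
    - [[0,0.02,0],[0,0,0],0]
    - [[0,0,0],[0,0,0],0]
    - [[0,0,0],[0,0,0],0]

```text
time_s: 63.4
position: [0.4597, -0.3493, 0.0872]
tool_rot: [[0.708, 0.0, 0.706], [-0.706, -0.0, 0.708], [0.001, -1.0, -0.0]]
ft_force: [0.1, -1.4, -2.2]
grip_width: 0.027
```

Run:
```python
from look import *
s=env.observe();print(s["position"],yawof(s["tool_rot"]),s["grip_width"],s["ft_force"])
S=shot("side","s37.png",(90,250,200,360),3.5)
```

```text
[ 0.45970783 -0.34934306  0.08715671] -44.92567897341892 0.027017597796200943 [ 0.12743241 -1.38637361 -2.23866541]
```

View pics/s37.png

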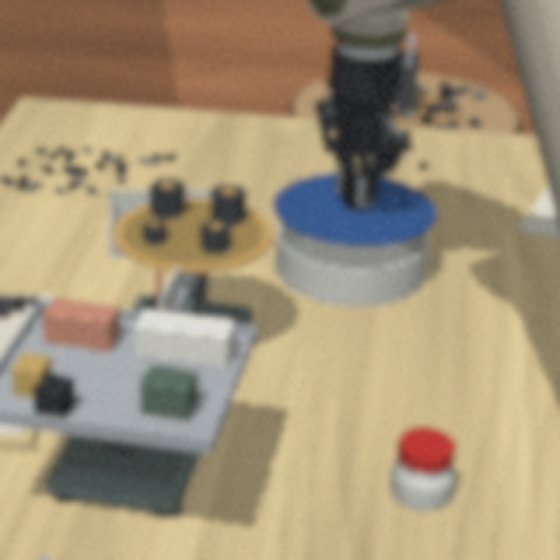

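Call:
carry_out:
  plan:
    - [[0,0.014,0],[0,0,0],0]
    - [[0,0.008,0],[0,0,0],0]
    - [[0,0.005,0],[0,0,0],0]
    - [[0,0.003,0],[0,0,0],0]
    - [[0,0,0],[0,0,0],0]

```text
time_s: 64.08
position: [0.4595, -0.3495, 0.0575]
tool_rot: [[0.708, -0.0, 0.706], [-0.706, -0.0, 0.708], [0.0, -1.0, -0.0]]
ft_force: [-4.4, 4.0, 10.3]
grip_width: 0.0267
```

Run:
```python
from look import *
s=env.observe();print(s["position"],yawof(s["tool_rot"]),s["grip_width"],s["ft_force"])
S=shot("side","s38.png",(90,250,200,360),3.5)
```

```text
[ 0.45954412 -0.34952542  0.05753133] -44.92982619676886 0.02670881785229159 [-4.43076433  3.98252409 10.29072484]
```

View pics/s38.png

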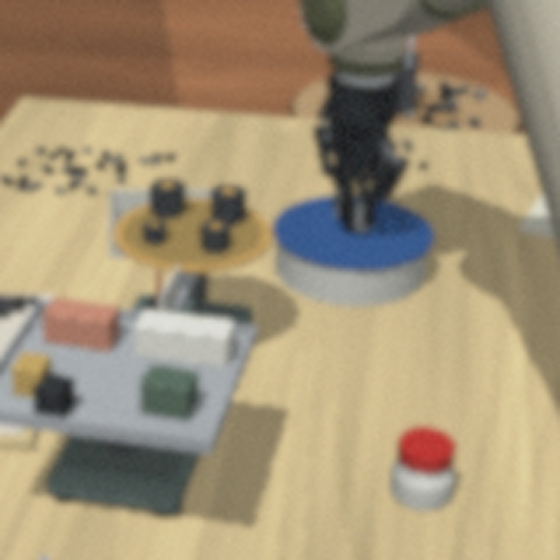

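Contact at about the seated height. I'll release and lift.

Call:
carry_out:
  plan:
    - [[0,0,0],[0,0,0],0.06]
    - [[0,0,0],[0,0,0],0.06]
    - [[0,0,0],[0,0,0],0.06]
    - [[0,-0.03,0],[0,0,0],0.06]
    - [[0,-0.05,0],[0,0,0],0.06]
    - [[-0.05,-0.03,-0.03],[0,0,0],0.06]
    - [[-0.05,0,-0.05],[0,0,0],0.06]
    - [[-0.05,0,-0.05],[0,0,0],0.06]

```text
time_s: 65.12
position: [0.2792, -0.3361, 0.1652]
tool_rot: [[0.709, 0.0, 0.706], [-0.706, -0.001, 0.709], [0.001, -1.0, -0.001]]
ft_force: [0.1, -1.2, 0.5]
grip_width: 0.0598
```

Run:
```python
from beam import *
s=env.observe();print(s["position"],s["grip_width"],s["ft_force"])
S=shot("side","s39.png",(90,250,200,360),3.5)
T=shot("top","t39.png",(110,300,170,430),2.8)
L=np.vstack([circ(.091,.046),circ(.091,.051),circ(.015,.080),circ(.015,.072)])
for p,n in((T,"top"),(S,"side")):
    m=best("lid",p)
    if m is not None:
        x,r=fit([(p,m)],lambda q:L+[q[0],q[1],0],[.46,-.35]);print(n,"lid",x.round(4),r.round(2),m.sum())
        if n=="side":
            x,r=fit([(p,m)],lambda q:L+[q[0],q[1],q[2]],[.46,-.35,0]);print("free z",x.round(4))
```

```text
[ 0.27923456 -0.33610283  0.16523861] 0.05981072550936592 [ 0.12845588 -1.18430424  0.54574547]
top lid [0.6033 0.1593] [ 0.09 -1.2  19.87 -0.71 18.05] 199
side lid [ 0.4604 -0.3497] [-0.   -0.01  0.24 -0.01  0.05] 759
free z [ 0.4617 -0.381  -0.0157]
```

View pics/s39.png

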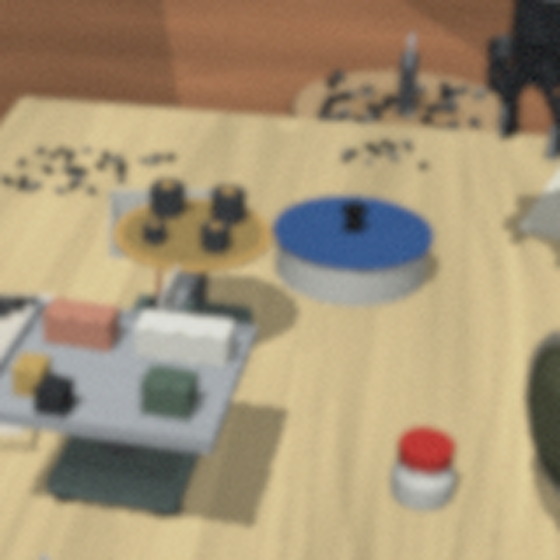

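View pics/t39.png

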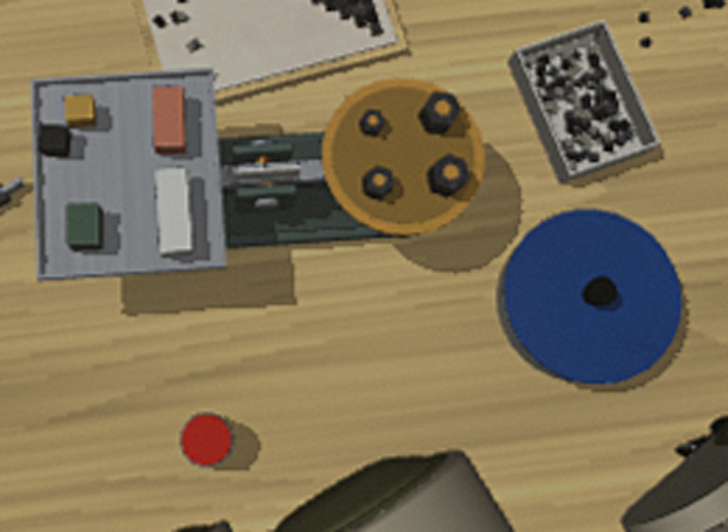

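Call:
carry_out:
  plan:
    - [[0,0,0],[0,0,0],0.06]
    - [[0,0,0],[0,0,0],0.06]
    - [[0,0,0],[0,0,0],0.06]
    - [[0,0,0],[0,0,0],0.06]

```text
time_s: 65.82
position: [0.281, -0.3363, 0.1648]
tool_rot: [[0.708, -0.0, 0.706], [-0.706, 0.0, 0.708], [-0.0, -1.0, 0.0]]
ft_force: [-0.2, -0.3, 0.9]
grip_width: 0.0601
```

Run:
```python
from beam import *
S=env.get_image("side");T=env.get_image("top")
for n,p in(("side",S),("top",T)):
    a=cv2.imread(f"pics/{n}0.png")[:,:,::-1].astype(int)
    for im,l in((a,"start"),(p["image"].astype(int),"now")):
        m=(im[...,2]-im[...,0]>35)&(im[...,2]>60)
        k,lab,st,c=cv2.connectedComponentsWithStats(m.astype(np.uint8));i=1+np.argmax([st[j][4] if st[j][1]>100 else 0 for j in range(1,k)])
        print(n,l,"blue",c[i].round(2),st[i])
# tray front rim edge (side) now vs start level
a=cv2.imread("pics/side0.png",0).astype(np.float32);b=cv2.cvtColor(S["image"],cv2.COLOR_RGB2GRAY).astype(np.float32)
K=4
A=cv2.resize(a,None,fx=K,fy=K,interpolation=cv2.INTER_CUBIC);B=cv2.resize(b,None,fx=K,fy=K,interpolation=cv2.INTER_CUBIC)
for nm,(y0,y1,x0,x1) in dict(frontrim=(205,219,198,255),needlepost=(140,150,231,240),platefront=(160,172,240,268),jar=(208,238,308,334)).items():
    t=A[y0*K:y1*K,x0*K:x1*K];w=B[(y0-8)*K:(y1+8)*K,x0*K:x1*K]
    r=cv2.matchTemplate(w,t,cv2.TM_CCOEFF_NORMED).ravel();i=r.argmax();print(nm,"dy now-start px",i/K-8,round(r.max(),3))
f=stones(T,S,0);print(sorted(f.keys()))
print(env.observe()["time_s"])
```

```text
side start blue [300.52 156.64] [279 147  44  20 672]
side now blue [300.51 156.64] [279 147  44  20 674]
top start blue [381.32 215.76] [ 350  185   64   62 2919]
top now blue [381.12 215.64] [ 350  185   63   62 2938]
frontrim dy now-start px 2.25 0.806
needlepost dy now-start px 0.0 0.993
platefront dy now-start px 0.75 0.892
jar dy now-start px 0.0 0.999
[('stone_a', 'side'), ('stone_a', 'top'), ('stone_b', 'side'), ('stone_b', 'top'), ('stone_c', 'side'), ('stone_c', 'top'), ('stone_d', 'side'), ('stone_e', 'top')]
66.025
```

Run:
```python
from beam import *
S=shot("side","s40.png",(90,270,150,350),3)
a=cv2.imread("pics/side0.png")[90:270,150:350];cv2.imwrite("pics/s0c.png",cv2.resize(a,None,fx=3,fy=3,interpolation=cv2.INTER_CUBIC))
I={k:cv2.imread(f"pics/{f}.png",0).astype(np.float32) for k,f in dict(start="s0c",stop="s26",w100="s30",now="s40").items()}
def m(t,img,box,R=30):
    y0,y1,x0,x1=box;r=cv2.matchTemplate(img[y0-R:y1+R,x0-6:x1+6],t,cv2.TM_CCOEFF_NORMED);_,v,_,l=cv2.minMaxLoc(r)
    y=l[1];d=0
    if 0<y<r.shape[0]-1:
        c=r[y-1:y+2,l[0]];d=(c[0]-c[2])/(2*(c[0]-2*c[1]+c[2]))
    return round((y+d-R)/3,2),round((l[0]-6)/3,2),round(v,3)
for nm,box in dict(frontR=(355,405,235,345),frontL=(335,372,115,165),plateR=(165,215,345,392),plateL=(165,215,240,275),platefront=(200,228,285,345)).items():
    y0,y1,x0,x1=box
    print(nm,{k:m(I["start"][y0:y1,x0:x1],I[k],box) for k in I})
    print("   tmpl=now",{k:m(I["now"][y0:y1,x0:x1],I[k],box) for k in I})
# sub-pixel edge profile of the front rim's lower edge, columns 250..320
for k in I:
    pos=[]
    for x in range(255,325,5):
        col=cv2.GaussianBlur(I[k],(5,5),0)[360:410,x];g=np.diff(col);j=g.argmin();pos.append(360+j)
    print(k,"edge rows",pos)
```

```text
frontR {'start': (np.float32(-0.0), 0.0, 1.0), 'stop': (np.float32(5.22), -0.33, 0.969), 'w100': (np.float32(4.2), -0.33, 0.972), 'now': (np.float32(0.52), 0.0, 0.981)}
   tmpl=now {'start': (np.float32(-0.15), 0.0, 0.973), 'stop': (np.float32(4.69), -0.67, 0.992), 'w100': (np.float32(3.71), -0.33, 0.994), 'now': (np.float32(0.0), 0.0, 1.0)}
frontL {'start': (np.float32(0.0), 0.0, 1.0), 'stop': (np.float32(7.18), 1.0, 0.727), 'w100': (np.float32(4.04), 1.0, 0.655), 'now': (np.float32(0.04), 0.0, 0.993)}
   tmpl=now {'start': (np.float32(-0.03), 0.0, 0.993), 'stop': (np.float32(7.19), 1.0, 0.711), 'w100': (np.float32(3.88), 1.0, 0.664), 'now': (np.float32(-0.0), 0.0, 1.0)}
plateR {'start': (np.float32(-0.0), 0.0, 1.0), 'stop': (-10.0, -2.0, 0.536), 'w100': (-10.0, -2.0, 0.56), 'now': (np.float32(-3.16), 1.67, 0.67)}
   tmpl=now {'start': (np.float32(2.77), -1.0, 0.656), 'stop': (np.float32(-4.28), 0.67, 0.869), 'w100': (np.float32(-3.24), 0.33, 0.894), 'now': (np.float32(-0.0), 0.0, 1.0)}
plateL {'start': (np.float32(0.0), 0.0, 1.0), 'stop': (np.float32(-3.32), -0.67, 0.92), 'w100': (
[... 795 characters left out ...]
64(387), np.int64(387)]
stop edge rows [np.int64(393), np.int64(394), np.int64(394), np.int64(396), np.int64(396), np.int64(396), np.int64(399), np.int64(399), np.int64(399), np.int64(400), np.int64(399), np.int64(401), np.int64(401), np.int64(392)]
w100 edge rows [np.int64(391), np.int64(391), np.int64(392), np.int64(393), np.int64(393), np.int64(394), np.int64(395), np.int64(395), np.int64(395), np.int64(396), np.int64(397), np.int64(398), np.int64(398), np.int64(389)]
now edge rows [np.int64(379), np.int64(379), np.int64(380), np.int64(381), np.int64(381), np.int64(383), np.int64(383), np.int64(384), np.int64(385), np.int64(385), np.int64(386), np.int64(386), np.int64(387), np.int64(387)]
```

View pics/s0c.png

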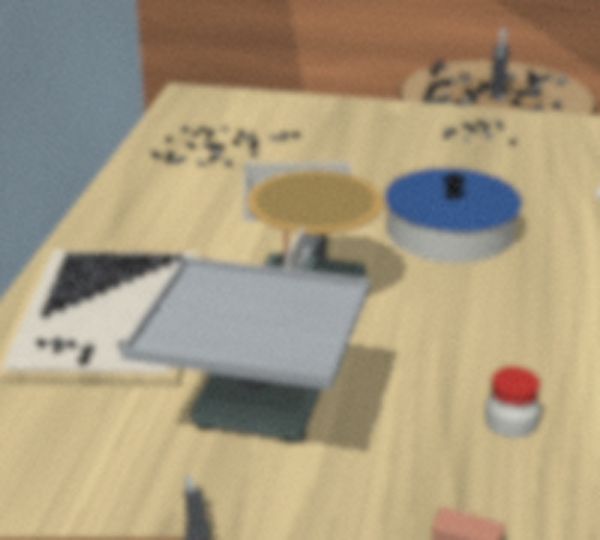

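View pics/s40.png

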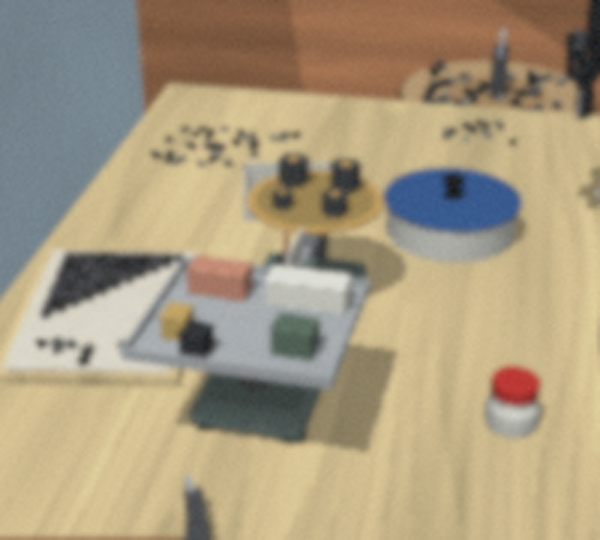

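Run:
```python
from rig import env
print(env.close_job())
```

```text
the job is handed in; nothing more can be done
None
```

The batch is weighed and the job handed in at about 66 s; no verdict was reported. All five stones lie in the goods tray, and all four weights (550 g) stand on the brass plate. The lid is back on the tub, which is empty because every weight was needed.

**Weighing:** With 500 g on the plate the tray side was still about 55 g heavy, a tilt of roughly 0.107 rad. Adding the 50 g weight brought the beam level.

**Last checks:**
- **Beam:** The tray's front rim was within about 0.5 px of the empty, level starting picture, roughly 0.012 rad or less. An earlier estimate from how far the stones had shifted gave about 0.017 rad, still within 0.04. A rough match on the front rim read 2.25 px and one on the plate front read 0.75 px. Both matched poorly because stones and weights were in view, and edge profiles along the rim did not bear them out.
- **Lid:** In both cameras it is within about 0.2 px of where it sat at the start. A side-view fit with the height left free gave an implausible height, so I set it aside.
- **Black stone:** It had moved by the next picture after I set it down. It now lies against the tray rim but inside the tray, about 0.069 m from the centre against the 0.088 m limit.
- **Left alone:** The glue jar matches its starting picture. I checked the hammer and the tub of chips only by eye; neither looks moved.

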